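Load and start the deburring machine

TASK

Load the deburring machine: slip the flat pry blade into the slot under the front edge of its lid, lever the lid up with it and swing the lid fully open. Pour the nuts from the steel cup into the tub, holding the cup over it, drop in the loose nuts lying on the bench as well, stand the empty cup upright on the bench again and lay the blade flat back on its black mat. With every nut in the tub shut the lid fully, and only then pull the start knob right out to its stop, keep it there for a second and let it spring home; leave the other things on the bench alone.

Things in the scene. Friction and masses are not known exactly. Their poses are not given: they have to be found in the camera images.
- machine: grey-green bench deburring machine, fixed; -x is its front, z up, origin on the bench under the tub's centre. Plinth 28 mm high, x -90..90, y -185..100 mm. Tub outside 170 (x) x 180 (y) mm, walls 8 mm, rim 85 mm above the bench; inside 154 x 164 mm, floor 34 mm above the bench. Starter housing on its -y side: x -35..85, y -179..-111 mm, top at 90 mm
- slot (a point): middle of the pry slot at the tub's front face (machine x -85 mm, height 79 mm): a notch in the top of the front wall, 70 mm wide (y), 12 mm high (73 to 85 mm above the bench), right through the 8 mm wall into the tub; the shut lid's underside is its upper edge. Too low for a finger
- lid (a joint): lid angle in rad: 0 shut on the rim, 1.75 fully open, just past upright. Stiff hinge (0.32 N m friction): it stays where it is left; at the edge about 3 N lift it, 1 N presses it down. Plain aluminium plate 170 x 180 x 6 mm, 220 g, no handle, flush with the tub's sides
- lid_hinge (a point): middle of the hinge axis, which runs along machine y at machine x +85 mm, height 85.5 mm (level with the shut lid's underside); at angle a the free front edge is at machine x 85 - 170 cos a, height 85.5 + 170 sin a mm
- pull (a joint): travel of the sprung start knob in m: 0 home, 0.030 pulled out to its stop; it slides towards the machine's front (-x); spring force 4 N at home to 8 N at the stop; springs home when let go
- pull_grip (a point): centre of the start knob: black block 22 (x) x 26 (y) x 36 mm high on a rod before the starter housing, home at machine x -60, y -145 mm, height 66 mm; moves with the knob. Only 14 mm between knob and housing: take it by its side faces (closing along machine y)
- mat: black rubber mat, 270 x 130 x 4 mm, fixed to the bench, origin at the centre of its underside, long side along its x; the blade's place
- blade: flat pry blade, 110 g: wooden handle 110 (x -55 to 55 mm) x 24 x 26 mm high, then a flat steel blade 26 mm wide, 3 mm thick, out to x 145 mm, at mid height (13 mm). Origin at the centre of the handle's underside, x to the tip, z up. Lies on its handle. Centre of mass about x 25 mm: hold it there
- blade_tip (a point): middle of the blade's end, 145 mm ahead of and 13 mm above the blade's origin
- cup: straight open steel cup standing on the bench, 75 mm high, outside 62 mm across at the foot and 67 mm at the rim (to the touch an octagon: flats 64 mm apart, facing its x, y and the diagonals), wall 3 mm, about 110 g; origin at the centre of its underside, z to its mouth. The nuts in it are oily and slide out when it is tipped about 20 degrees past level
- cup_rim (a point): centre of the cup's mouth, 75 mm above its origin
- nut1: a square steel nut, a dark block 17 x 15 x 13 mm high with a small dark hole on top (solid to the touch), 20 g; origin at the centre of its underside. Starts in the cup
- nut2: a square steel nut, a dark block 17 x 15 x 13 mm high with a small dark hole on top (solid to the touch), 20 g; origin at the centre of its underside. Starts in the cup
- nut3: a square steel nut, a dark block 17 x 15 x 13 mm high with a small dark hole on top (solid to the touch), 20 g; origin at the centre of its underside. Starts in the cup; may be absent (None)
- nut4: a square steel nut, a dark block 17 x 15 x 13 mm high with a small dark hole on top (solid to the touch), 20 g; origin at the centre of its underside. Starts in the cup; may be absent (None)
- nut5: a square steel nut, a dark block 17 x 15 x 13 mm high with a small dark hole on top (solid to the touch), 20 g; origin at the centre of its underside. Starts in the cup; may be absent (None)
- stray1: a square steel nut, a dark block 17 x 15 x 13 mm high with a small dark hole on top (solid to the touch), 20 g; origin at the centre of its underside. Starts lying loose on the bench; there are 1 to 3 such (absent: None)
- stray2: a square steel nut, a dark block 17 x 15 x 13 mm high with a small dark hole on top (solid to the touch), 20 g; origin at the centre of its underside. Starts lying loose on the bench; there are 1 to 3 such (absent: None)
- stray3: a square steel nut, a dark block 17 x 15 x 13 mm high with a small dark hole on top (solid to the touch), 20 g; origin at the centre of its underside. Starts lying loose on the bench; there are 1 to 3 such (absent: None)
- tin: closed steel tin, 44 mm across, 30 mm high; a bystander, to be left alone
- wrench: steel wrench 142 mm long, lying; a bystander, to be left alone
Not all that is in view belongs to the job. There is more than one size of the blade; the job needs the smaller.

How it is judged:
By the outcome, as a careful person would: the job done as asked, in the order asked, and still so for the second after the job is handed in, with the robot touching nothing.
Of nut3, nut4, nut5 only 1 to 3 are there at a start; the rules pass over those that are not, and their reading is None.
Of stray1, stray2, stray3 only 1 to 3 are there at a start; the rules pass over those that are not, and their reading is None.
At some moment in a run one of blade, stray1, stray2, stray3 may be knocked a few centimetres aside while the robot is not near it.
It also fails if it takes over 210 s, if anything falls off the work surface, if the arm or the gripper's body presses on something with over 40 N, if the wrist force passes 120 N, or if a joint passes its speed limit or range.

ROBOT

A 6-joint arm with a two-finger parallel gripper is mounted at the origin on the work surface. World frame = base frame: x ahead of the robot, y to its left, z up, the work surface at z = 0. Lengths are in m, angles in rad, forces in N, time in s.
With the tool pointing down it reaches from about 0.25 to 0.775 m from the base axis. Payload 4 kg.
Tool frame: the origin (TCP) lies midway between the tips of the shut fingers; the grasp point (between the pads) lies 19 mm behind it; z points along the fingers, y is the direction in which the jaws open and shut (so a half turn about z gives the same grasp; the last joint's range is limited). The gripper opens to 94 mm and grips with 3 to 60 N. Pads are 16 mm wide; open, the fingers measure 119 mm over their backs; the gripper's body (75 mm by 177 mm) begins 78 mm behind the grasp point.
Start: joints at [-1.232, 0.087, 1.371, -0, 1.684, -0.103], TCP at [0.235, -0.497, 0.17] pointing down, gripper open.
Joint ranges: [-3.1, 3.1], [-0.76, 2.03], [0.27, 2.55], [-1.08, 4.22], [0.17, 2.65], [-2.57, 2.57]. Speed limits (rad/s): [2.79, 2.79, 3.14, 3.14, 3.14, 3.14].

INTERFACE

Orientations are given as [roll, pitch, yaw] about the fixed x, y, z axes, in that order (R = Rz(yaw) Ry(pitch) Rx(roll)).
In Python, from bench import robot gives the robot as it stands.
- The arm moves only by the tool drive_tool, never from a script. Its argument "series" is a list that holds one entry, the list of rows, each a list of 7 numbers: the turn, a rotation vector about the tool's x, y, z in rad, then the shift along the tool's x, y, z in cm, then the opening in per cent of the stroke, from 0 (shut) to 100 (fully open). In form: [[[rx, ry, rz, tx, ty, tz, fingers], ...]]. A call has 1 to 20 rows; each row is the pose to reach, as a shift and turn from the pose measured when the call began, along the tool's axes at that moment; what a row does not reach only later rows make up. A row lasts 1/10 s, in which the tool goes at most 50 mm and 8.59 degrees, less where a joint would pass 70% of its speed; a pose out of reach is approached as far as the arm can. A call with a gripper value outside its range is refused whole. The fingers move at their own pace and stop on an object; the grip force is fixed at half the most. Time passes only in rows, so rows that repeat a pose let the fingers close. It gives the time, the measured TCP pose, the force and the opening at its end, in the units of the state.
- robot.get_obs(): the state, without advancing time (a new reading comes with each control period).
- robot.snapshot(name): name is "side" or "top" or "wrist"; returns a dict with "img" (400x640x3 uint8, blue, green, red), "depth" (400x640 float32, m along the optical axis (not along the pixel's ray), 0 where there is no reading), "vertical_fov" (degrees; the focal length in pixels is half the picture's height over the tangent of half this angle, whatever the lens; pixels are square), "cx", "cy" (the principal point, pixels), "dist_coeffs" ([k1, k2, p1, p2, k3] as OpenCV has them; the pictures are not rectified), "rvec" (rotation vector, rad) and "tvec" (3), from world to camera coordinates, as OpenCV has them. Camera axes: x right, y down, z forward; pixel columns grow to the right and rows downward; lengths in m; the calibration is good to about 2 mm. A picture is of the moment at which its call begins.
- robot.close_job(): hands the job in, once; it reports no verdict.
The state is a dict: "time": time; "joint_positions": joint angles; "qvel": joint speeds; "joint_torque": joint torques, N m; "tool_pos": TCP position; "ee_rot": TCP orientation; "wrist_force": force on the tool from outside, world axes, zero at the start; "wrist_torque": the same for the moment, N m; "width": finger opening in m.
Only numpy, scipy, OpenCV 4.12 (cv2) and the standard library are available. Lean on these libraries where they do the work, as an engineer would, in place of code of your own. Each camera call takes 0.05 s, during which the arm holds its last target.

## Working session

There is one attempt and no reset: what is moved stays moved. The work goes in short steps, Python scripts to look and compute and a tool call to move; the robot and the scene stay as the last step left them, time stands still between calls to the robot, and variables do not carry over. Pictures are saved under pics/ and viewed, and the job is handed in when it is done.

Besides the shell and the picture viewer there is one more tool, called after "Emit:" as name([rows], argument=value, ...), one row to a line, values as JSON. drive_tool: Moves the arm, as the interface text tells. Its arguments: {"type":"object","properties":{"series":{"type":"array","items":{"type":"array","items":{"type":"array","items":{"type":"number"}}}}},"required":["series"]}

```bash
ls -la; mkdir -p pics
cat > h.py <<'E'
import numpy as np, cv2
from scipy.spatial.transform import Rotation as Ro
from bench import robot
def cam(s):
    h,w=s["img"].shape[:2]; f=h/2/np.tan(np.radians(s["vertical_fov"])/2)
    K=np.array([[f,0,s["cx"]],[0,f,s["cy"]],[0,0,1.]])
    R=cv2.Rodrigues(np.array(s["rvec"],float))[0]; t=np.array(s["tvec"],float).ravel()
    return K,np.array(s["dist_coeffs"],float),R,t
def cloud(s):
    K,D,R,t=cam(s); h,w=s["depth"].shape
    u,v=np.meshgrid(np.arange(w,dtype=float),np.arange(h,dtype=float))
    p=cv2.undistortPoints(np.stack([u.ravel(),v.ravel()],1)[:,None],K,D)[:,0]
    z=s["depth"].ravel().astype(float)
    P=np.c_[p*z[:,None],z]
    W=(P-t)@R; W[z<=0]=np.nan
    return W.reshape(h,w,3)
def proj(s,X):
    K,D,R,t=cam(s)
    return cv2.projectPoints(np.atleast_2d(np.array(X,float)),cv2.Rodrigues(R)[0],t,K,D)[0][:,0]
def onplane(s,uv,z):
    K,D,R,t=cam(s)
    p=cv2.undistortPoints(np.array(uv,float).reshape(-1,1,2),K,D)[:,0]
    d=np.c_[p,np.ones(len(p))]@R; c=-R.T@t
    return c+d*((z-c[2])/d[:,2])[:,None]
def snap(name,fn=None):
    s=robot.snapshot(name)
    if fn: cv2.imwrite("pics/"+fn+".png",s["img"])
    return s
def T():
    o=robot.get_obs(); return np.array(o["tool_pos"]),Ro.from_euler("xyz",o["ee_rot"])
def rel(p,R):
    "row for target world pose"
    p0,R0=T(); r=(R0.inv()*R).as_rotvec(); return np.r_[r,R0.inv().apply(np.array(p)-p0)*100]
E
python3 - <<'E'
from h import *
print(robot.get_obs())
for n in("side","top","wrist"):
    s=snap(n,n+"0"); K,D,R,t=cam(s); print(n,-R.T@t,R[2],K[0,0])
E
```

```text
total 12
drwxr-xr-x  3 agent agent 4096 Dec  7 06:10 .
drwxr-xr-x 23 root  root  4096 Dec  7 06:10 ..
drwxr-xr-x  2 agent agent 4096 Dec  7 06:10 pics
{'time': 0.0, 'joint_positions': array([-1.23213147e+00,  8.79446536e-02,  1.37224398e+00, -2.99838353e-05,
        1.68357990e+00, -1.03066179e-01]), 'qvel': array([-6.59791669e-05, -2.21584365e-04, -1.73563850e-03, -1.17027852e-03,
       -8.70374212e-04,  7.42438241e-04]), 'joint_torque': array([-2.15231994e-03, -3.40184963e+01, -3.02433443e+01,  7.15267262e-02,
        3.29796073e-02, -1.57827499e-04]), 'tool_pos': array([ 0.23492279, -0.49661804,  0.16891512]), 'ee_rot': array([-3.13942526e+00, -1.94219874e-04,  4.41727482e-01]), 'wrist_force': array([0.64182141, 0.28540685, 0.26459667]), 'wrist_torque': array([0.00502216, 0.05960158, 0.04814826]), 'width': 0.09410340208758174}
side [0.00190117 0.57600947 0.91070506] [ 0.37042855 -0.5506119  -0.74807033] 477.34157831314565
top [ 0.2781623  -0.03735684  1.19291355] [ 0.14681171  0.00911309 -0.98912248] 462.50627564847207
wrist [ 0.30817768 -0.46179792  0.38415466] [-0.24977432 -0.11518566 -0.96142865] 347.51985906833926
```

The top view is rotated, with image up being world +x and image right being -y. The machine is at about (250,145), with the knob at (264,84) on its upper side. The mat is at (423,183) with a blade on it, and a second blade lies at (435,290). The cup is at (406,107), the strays at (362,163), (362,187) and (355,210), the tin at (339,94) and the wrench at (205,228). Next I'll measure them.

Run:
```python
from h import *
s=snap("top"); W=cloud(s); np.save("W.npy",W); np.save("I.npy",s["img"])
im=s["img"]
crop=im[70:250,190:460]; cv2.imwrite("pics/topz.png",cv2.resize(crop,None,fx=2.9,fy=2.9,interpolation=cv2.INTER_CUBIC))
for n,uv in dict(tip_mat=(423,136),hend_mat=(424,206),joint=(424,163),b2tip=(436,254),b2end=(436,330),b2j=(435,298),s1=(362,163),s2=(362,187),s3=(355,210),cup=(406,107),knob=(264,84),tin=(339,94),lidmid=(250,145),
  matTL=(397,134),matTR=(446,133),matBL=(401,234),matBR=(450,234)).items():
    print(n,np.round(W[uv[1],uv[0]],4), np.round(onplane(s,uv,0.01)[0],4))
# lid pixels
z=W[...,2]
def rect(mask,name):
    pts=W[mask][:,:2].astype(np.float32); r=cv2.minAreaRect(pts); print(name,len(pts),r,np.median(z[mask]))
sub=np.zeros(z.shape,bool); sub[90:200,195:310]=1
rect(sub&(z>0.084)&(z<0.1),"lid+housing")
m=(sub&(z>0.08)&(z<0.1)).astype(np.uint8); n,l,st,c=cv2.connectedComponentsWithStats(m)
print(st,c)
hs,e=np.histogram(z[sub],bins=np.arange(0,0.12,0.004)); print(list(zip(e.round(3),hs)))
```

```text
tip_mat [ 0.6106 -0.2968  0.0237] [ 0.6145 -0.2999  0.01  ]
hend_mat [ 0.4268 -0.297   0.029 ] [ 0.4293 -0.3012  0.01  ]
joint [ 0.5403 -0.3002  0.0184] [ 0.5421 -0.302   0.01  ]
b2tip [ 0.3075 -0.3281  0.0197] [ 0.3077 -0.3305  0.01  ]
b2end [ 0.1243 -0.3237  0.0276] [ 0.1219 -0.328   0.01  ]
b2j [ 0.1995 -0.3246  0.0182] [ 0.1989 -0.3266  0.01  ]
s1 [ 0.5377 -0.1406  0.0115] [ 0.5381 -0.1408  0.01  ]
s2 [ 0.4745 -0.1415  0.0109] [ 0.4746 -0.1416  0.01  ]
s3 [ 0.4138 -0.1241  0.0137] [ 0.4143 -0.1243  0.01  ]
cup [ 0.686  -0.2518  0.0291] [ 0.6926 -0.2554  0.01  ]
knob [0.7175 0.114  0.0851] [0.7473 0.1243 0.01  ]
tin [ 0.7171 -0.0764  0.0294] [ 0.7244 -0.077   0.01  ]
lidmid [0.5588 0.1411 0.0888] [0.5788 0.1539 0.01  ]
matTL [ 0.6204 -0.233   0.0025] [ 0.6183 -0.2317  0.01  ]
matTR [ 0.6281 -0.3639 -0.004 ] [ 0.6241 -0.3601  0.01  ]
matBL [ 0.3562 -0.2432  0.0049] [ 0.3558 -0.2423  0.01  ]
matBR [ 0.3602 -0.3707 -0.0049] [ 0.3592 -0.3666  0.01  ]
lid+housing 5630 ((0.597642719745636, 0.1553356647491455), (0.24682879447937012, 0.17892403900623322), 14.56714916229248) 0.090745473781
[... 522 characters left out ...]
7)), (np.float64(0.036), np.int64(50)), (np.float64(0.04), np.int64(44)), (np.float64(0.044), np.int64(54)), (np.float64(0.048), np.int64(51)), (np.float64(0.052), np.int64(57)), (np.float64(0.056), np.int64(51)), (np.float64(0.06), np.int64(66)), (np.float64(0.064), np.int64(41)), (np.float64(0.068), np.int64(60)), (np.float64(0.072), np.int64(66)), (np.float64(0.076), np.int64(56)), (np.float64(0.08), np.int64(66)), (np.float64(0.084), np.int64(640)), (np.float64(0.088), np.int64(3412)), (np.float64(0.092), np.int64(1534)), (np.float64(0.096), np.int64(44)), (np.float64(0.1), np.int64(0)), (np.float64(0.104), np.int64(0)), (np.float64(0.108), np.int64(0)), (np.float64(0.112), np.int64(0))]
```

Run:
```python
from h import *
s=snap("top"); W=cloud(s); im=s["img"]; z=W[...,2]
sub=np.zeros(z.shape,bool); sub[90:200,195:310]=1
m=(sub&(z>0.08)&(z<0.1)).astype(np.uint8); n,l,st,c=cv2.connectedComponentsWithStats(m)
k=np.argmax(st[1:,4])+1
cs=max(cv2.findContours((l==k).astype(np.uint8),cv2.RETR_EXTERNAL,cv2.CHAIN_APPROX_NONE)[0],key=len)[:,0].astype(float)
P=onplane(s,cs,0.0915)[:,:2].astype(np.float32)
r=cv2.minAreaRect(P); print("lid",r); 
# shut lid pixel: bright; line fits of each side
box=cv2.boxPoints(r); print(box)
for i in range(4):
    a,b=box[i],box[(i+1)%4]; d=(b-a)/np.linalg.norm(b-a); nn=np.array([-d[1],d[0]])
    q=(P-a); t=q@d; e=q@nn; sel=(abs(e)<0.008)&(t>0.015)&(t<np.linalg.norm(b-a)-0.015)
    ln=cv2.fitLine(P[sel],cv2.DIST_HUBER,0,1e-4,1e-4).ravel(); print(sel.sum(),np.degrees(np.arctan2(ln[1],ln[0])),ln[2:])
# strays
hsv=cv2.cvtColor(im,cv2.COLOR_BGR2HSV)
g=im.max(2)
sm=np.zeros(z.shape,np.uint8); sm[150:225,340:375]=(g[150:225,340:375]<75)
n,l,st,c=cv2.connectedComponentsWithStats(sm)
for i in range(1,n):
    if st[i,4]>8: 
        print("stray",st[i],c[i],onplane(s,c[i],0.013)[0])
# blade
o=np.zeros(z.shape,bool); o[130:235,395:455]=1
hm=o&(hsv[...,1]>100)&(hsv[...,0]<25)
u=np.argwhere(hm)[:,::-1].astype(float); P=onplane(s,u,0.030)[:,:2].astype(np.float32); print("handle",cv2.minAreaRect(P),len(P))
bm=o&(g>120)&(hsv[...,1]<40)&(np.arange(640)[None]>412)&(np.arange(640)[None]<435)&(np.arange(400)[:,None]<170)
u=np.argwhere(bm)[:,::-1].astype(float); P=onplane(s,u,0.0185)[:,:2].astype(np.float32); print("steel",cv2.minAreaRect(P),len(P))
# cup rim
cm=np.zeros(z.shape,bool); cm[88:130,385:430]=1; q=W[cm&(z>0.066)&(z<0.09)]; print("rim",len(q),cv2.minEnclosingCircle(q[:,:2].astype(np.float32)),q.mean(0))
km=np.zeros(z.shape,bool); km[70:100,255:280]=1; q=W[km&(z>0.075)]; print("knob",len(q),q.mean(0),cv2.minAreaRect(q[:,:2].astype(np.float32)))
```

```text
lid ((0.565087080001831, 0.14630305767059326), (0.18168474733829498, 0.1780947744846344), 14.560808181762695)
[[0.45477527 0.20965192]
 [0.49954957 0.0372773 ]
 [0.6753989  0.0829542 ]
 [0.6306246  0.2553288 ]]
60 -75.41313 [0.4762724  0.13359627]
58 14.527555 [0.5868559  0.06121528]
59 -75.31993 [0.65160155 0.1698231 ]
34 14.635766 [0.5543388  0.23429453]
handle ((0.47944504022598267, -0.2945707440376282), (0.02546754479408264, 0.11140637844800949), 89.55182647705078) 439
steel ((0.5816163420677185, -0.3004324436187744), (0.09333746880292892, 0.05475827306509018), 1.3607450723648071) 368
rim 157 ((0.6721784472465515, -0.2435050904750824), 0.03393286094069481) [ 0.67327736 -0.24444029  0.07231728]
knob 92 [0.7205041  0.12045717 0.08265222] ((0.721778154373169, 0.12079527974128723), (0.02691071107983589, 0.021847819909453392), 13.660709381103516)
```

```bash
cat >> h.py <<'E'
def down(yaw): return Ro.from_euler("xyz",[np.pi,0,yaw])
def pr(p,R): print("row",np.round(rel(p,R),3).tolist())
MX=np.array([np.cos(np.radians(104.55)),np.sin(np.radians(104.55)),0]); MY=np.array([-MX[1],MX[0],0]); MO=np.array([0.5656,0.1440,0])
def M(x,y,z): return MO+MX*x/1000+MY*y/1000+np.array([0,0,z/1000])
def log():
    o=robot.get_obs()
    open("log.txt","a").write(repr([list(o["joint_positions"]),list(o["tool_pos"]),list(o["ee_rot"])])+"\n")
    print(round(o["time"],2),"q",np.round(o["joint_positions"],3),"p",np.round(o["tool_pos"],4),"r",np.round(o["ee_rot"],3),"F",np.round(o["wrist_force"],1),"T",np.round(o["wrist_torque"],2),"w",round(o["width"],4))
E
python3 - <<'E'
from h import *
log(); pr([0.47,-0.296,0.17],down(0))
E
```

```text
0.25 q [-1.232  0.088  1.371 -0.     1.684 -0.103] p [ 0.2351 -0.4969  0.1695] r [-3.141 -0.     0.442] F [-0.3 -1.4 -0. ] T [0.02 0.03 0.02] w 0.094
row [-0.001, 0.0, 0.442, 29.83, -8.117, -0.037]
```

Emit:
drive_tool([
  [[0, 0, 0.15, 5, -1.4, 0, 50], [0, 0, 0.3, 10, -2.7, 0, 50], [0, 0, 0.442, 15, -4.1, 0, 50], [0, 0, 0.442, 20, -5.5, 0, 50], [0, 0, 0.442, 25, -6.8, 0, 50], [0, 0, 0.442, 29.8, -8.1, 0, 50], [0, 0, 0.442, 29.8, -8.1, 0, 50], [0, 0, 0.442, 29.8, -8.1, 0, 50]],
])

```text
time: 1.05
tool_pos: [0.4717, -0.2938, 0.1693]
ee_rot: [-3.14, 0.0, 0.005]
wrist_force: [-0.1, -0.3, 0.1]
width: 0.0472
```

Run:
```python
from h import *
log()
s=snap("wrist","w1"); K,D,R,t=cam(s); print(-R.T@t)
W=cloud(s); im=s["img"]; hsv=cv2.cvtColor(im,cv2.COLOR_BGR2HSV); np.save("Ww.npy",W)
m=(hsv[...,1]>100)&(hsv[...,0]<25)&(W[...,2]>0.022)&(W[...,2]<0.04)
P=W[m][:,:2].astype(np.float32); print(len(P),cv2.minAreaRect(P),np.median(W[m][:,2]))
```

```text
1.05 q [-6.600e-01  1.010e-01  1.357e+00  1.000e-03  1.685e+00  9.060e-01] p [ 0.4717 -0.2938  0.1693] r [-3.14   0.     0.005] F [-0.1 -0.3  0.1] T [ 0.01  0.07 -0.05] w 0.0472
[ 0.55258306 -0.29297448  0.38432671]
2715 ((0.35956043004989624, -0.3065928518772125), (0.3576987087726593, 0.030444705858826637), 5.203569412231445) 0.030110685337169277
```

Run:
```python
from h import *
s=snap("wrist"); W=cloud(s); im=s["img"]; hsv=cv2.cvtColor(im,cv2.COLOR_BGR2HSV)
m=(hsv[...,1]>100)&(hsv[...,0]<25); m[:110]=0; m[232:]=0; m[:,:290]=0; m[:,350:]=0
u=np.argwhere(m)[:,::-1].astype(float); P=onplane(s,u,0.030)[:,:2].astype(np.float32); r=cv2.minAreaRect(P); print(r,np.percentile(P,[1,99],axis=0))
q=W[m]; q=q[(q[:,2]>.024)]; print(cv2.minAreaRect(q[:,:2].astype(np.float32)),q[:,2].mean())
b=(im.min(2)>150); b[:20]=0;b[116:]=0;b[:,:305]=0;b[:,345:]=0
u=np.argwhere(b)[:,::-1].astype(float); P=onplane(s,u,0.0185)[:,:2].astype(np.float32); print(cv2.minAreaRect(P),np.percentile(P,[1,99],axis=0))
g=im.max(2)
for (a,c) in ((174,116),(181,172),(171,222)):
    x=np.zeros(g.shape,np.uint8); x[c-14:c+14,a-14:a+14]=(g[c-14:c+14,a-14:a+14]<105)
    n,l,st,cc=cv2.connectedComponentsWithStats(x); k=np.argmax(st[1:,4])+1
    u=np.argwhere(l==k)[:,::-1].astype(float); P=onplane(s,u,0.013)[:,:2].astype(np.float32); print("stray",cv2.minAreaRect(P),len(u))
```

```text
((0.48186683654785156, -0.29525667428970337), (0.11072775721549988, 0.024359865114092827), 0.6998084187507629) [[ 0.42772363 -0.3076913 ]
 [ 0.53616991 -0.2835933 ]]
((0.481131374835968, -0.29571476578712463), (0.111895352602005, 0.02368289977312088), 0.7431005835533142) 0.02990542908815086
((0.5831649899482727, -0.298087477684021), (0.09094315767288208, 0.03791620954871178), 0.17129406332969666) [[ 0.5387093  -0.30911988]
 [ 0.62858075 -0.281718  ]]
stray ((0.5395363569259644, -0.14218127727508545), (0.017362071201205254, 0.010811550542712212), 13.94639778137207) 78
stray ((0.4789212942123413, -0.1436769962310791), (0.019335012882947922, 0.012873462401330471), 15.173360824584961) 80
stray ((0.42225420475006104, -0.12694236636161804), (0.01640358753502369, 0.006406464613974094), 29.367877960205078) 73
```

Run:
```python
from h import *
log(); pr([0.52,-0.2958,0.06],down(0.006)); pr([0.52,-0.2958,0.008],down(0.006))
```

```text
1.15 q [-0.665  0.1    1.358 -0.     1.685  0.905] p [ 0.4696 -0.2963  0.1694] r [-3.141e+00  1.000e-03  1.000e-03] F [-0.5 -0.1  0.5] T [0.06 0.02 0.07] w 0.0472
row [-0.001, 0.001, -0.005, 5.055, -0.041, 10.934]
row [-0.001, 0.001, -0.005, 5.062, -0.038, 16.134]
```

Emit:
drive_tool([
  [[0, 0, 0, 2.5, 0, 3, 50], [0, 0, 0, 5.05, 0, 7, 50], [0, 0, 0, 5.05, -0.05, 11, 50], [0, 0, 0, 5.05, -0.05, 13.5, 50], [0, 0, 0, 5.05, -0.05, 15.5, 50], [0, 0, 0, 5.05, -0.05, 16.1, 50], [0, 0, 0, 5.05, -0.05, 16.1, 50], [0, 0, 0, 5.05, -0.05, 16.1, 10], [0, 0, 0, 5.05, -0.05, 16.1, 10], [0, 0, 0, 5.05, -0.05, 16.1, 10], [0, 0, 0, 5.05, -0.05, 16.1, 10], [0, 0, 0, 5.05, -0.05, 16.1, 10], [0, 0, 0, 5.05, -0.05, 16.1, 10]],
])

```text
time: 2.45
tool_pos: [0.52, -0.2956, 0.0085]
ee_rot: [-3.141, 0.001, 0.001]
wrist_force: [0.3, -0.6, 0.0]
width: 0.0098
```

Run:
```python
from h import *
log()
```

```text
2.45 q [-0.612  0.277  1.477 -0.     1.389  0.958] p [ 0.52   -0.2956  0.0085] r [-3.141e+00  1.000e-03  1.000e-03] F [ 0.3 -0.6  0. ] T [ 0.05  0.04 -0.  ] w 0.0098
```

```bash
python3 - <<'E'
from h import *
snap("wrist","w2"); s=snap("top"); cv2.imwrite("pics/t2.png",cv2.resize(s["img"][70:250,300:540],None,fx=3,fy=3))
E
python3 - <<'E'
from h import *
log(); s=snap("wrist"); cv2.imwrite("pics/w2z.png",cv2.resize(s["img"][190:400,230:410],None,fx=3.5,fy=2.8,interpolation=cv2.INTER_CUBIC))
W=cloud(s)
for v in (215,230,250,270,290):
    print(v,[ (u,*np.round(W[v,u]*1000).tolist()) for u in range(276,368,6)])
s=snap("side"); cv2.imwrite("pics/s2.png",cv2.resize(s["img"][60:220,260:500],None,fx=3,fy=3))
E
```

```text
2.55 q [-0.612  0.277  1.477 -0.     1.389  0.958] p [ 0.5199 -0.2956  0.0083] r [-3.141e+00  1.000e-03  1.000e-03] F [ 0.4 -0.1 -0.3] T [ 0.08 -0.    0.01] w 0.0091
215 [(276, 528.0, -265.0, 4.0), (282, 528.0, -269.0, 4.0), (288, 528.0, -273.0, 3.0), (294, 528.0, -277.0, 4.0), (300, 528.0, -281.0, 4.0), (306, 535.0, -286.0, 25.0), (312, 535.0, -290.0, 26.0), (318, 536.0, -293.0, 27.0), (324, 536.0, -297.0, 28.0), (330, 536.0, -300.0, 27.0), (336, 535.0, -304.0, 25.0), (342, 528.0, -309.0, 5.0), (348, 528.0, -313.0, 5.0), (354, 528.0, -317.0, 3.0), (360, 528.0, -321.0, 5.0), (366, 528.0, -325.0, 5.0)]
230 [(276, 517.0, -265.0, 5.0), (282, 517.0, -269.0, 4.0), (288, 517.0, -273.0, 4.0), (294, 518.0, -277.0, 5.0), (300, 517.0, -281.0, 4.0), (306, 527.0, -286.0, 30.0), (312, 528.0, -290.0, 31.0), (318, 527.0, -293.0, 30.0), (324, 527.0, -297.0, 30.0), (330, 527.0, -300.0, 31.0), (336, 527.0, -304.0, 30.0), (342, 517.0, -309.0, 5.0), (348, 517.0, -313.0, 4.0), (354, 517.0, -317.0, 3.0), (360, 517.0, -321.0, 4.0), (366, 517.0, -325.0, 5.0)]
250 [(276, 503.0, -264.0, 5.0), (282, 503.0, -26
[... 609 characters left out ...]
.0, -293.0, 31.0), (324, 501.0, -297.0, 30.0), (330, 528.0, -299.0, 82.0), (336, 530.0, -302.0, 87.0), (342, 530.0, -304.0, 86.0), (348, 530.0, -307.0, 86.0), (354, 530.0, -310.0, 86.0), (360, 487.0, -322.0, 4.0), (366, 487.0, -327.0, 4.0)]
290 [(276, 472.0, -263.0, 5.0), (282, 530.0, -280.0, 103.0), (288, 530.0, -282.0, 103.0), (294, 530.0, -284.0, 103.0), (300, 530.0, -287.0, 103.0), (306, 527.0, -289.0, 99.0), (312, 488.0, -290.0, 31.0), (318, 487.0, -293.0, 30.0), (324, 487.0, -297.0, 30.0), (330, 518.0, -299.0, 83.0), (336, 530.0, -301.0, 103.0), (342, 530.0, -303.0, 103.0), (348, 530.0, -306.0, 103.0), (354, 529.0, -308.0, 102.0), (360, 530.0, -310.0, 103.0), (366, 471.0, -327.0, 3.0)]
```

Run:
```python
from h import *
s=snap("wrist"); W=cloud(s)
for x in (0.512,0.52,0.528,0.530):
  for z in (0.0085,0.03,0.04,0.05,0.065): print(x,z,proj(s,[[x,-0.285,z]])[0].round(1),end=" ")
  print()
for v in range(232,262,2): print(v,np.round(W[v,296]*1000,1),np.round(W[v,346]*1000,1))
K,D,R,t=cam(s); c=-R.T@t; p,Rt=T(); print("cam in tool",Rt.inv().apply(c-p), "axis",Rt.inv().apply(R[2]))
```

```text
0.512 0.0085 [305.8 239.8] 0.512 0.03 [304.3 253.4] 0.512 0.04 [303.5 260.7] 0.512 0.05 [302.7 268.7] 0.512 0.065 [301.3 282.2] 
0.52 0.0085 [305.6 228.5] 0.52 0.03 [304.1 241.2] 0.52 0.04 [303.4 247.9] 0.52 0.05 [302.5 255.4] 0.52 0.065 [301.  268.1] 
0.528 0.0085 [305.5 217. ] 0.528 0.03 [304.  228.7] 0.528 0.04 [303.2 234.9] 0.528 0.05 [302.3 241.8] 0.528 0.065 [300.8 253.6] 
0.53 0.0085 [305.4 214.1] 0.53 0.03 [303.9 225.5] 0.53 0.04 [303.1 231.6] 0.53 0.05 [302.2 238.4] 0.53 0.065 [300.7 249.9] 
232 [ 516.1 -278.3    5. ] [ 516.  -312.     4.6]
234 [ 514.3 -278.2    3.9] [ 514.3 -312.1    3.7]
236 [ 513.1 -278.3    4.6] [ 513.2 -312.     4.7]
238 [ 511.3 -278.2    3.8] [ 512.  -312.     5.4]
240 [ 529.6 -281.8   51.4] [ 530.1 -308.3   52.4]
242 [ 529.9 -282.    54.9] [ 530.1 -308.1   55.2]
244 [ 530.3 -282.2   58.3] [ 530.4 -307.9   58.4]
246 [ 529.8 -282.3   59.7] [ 530.4 -307.7   61. ]
248 [ 530.3 -282.6   63.3] [ 530.2 -307.5   63.2]
250 [ 529.6 -282.6   64.3] [ 530.1 -307.4   65.2]
252 [ 529.9 -282.8   67.2] [ 529.5 -307.3   66.4]
254 [ 529.7 -283.    69.3] [ 530.1 -307.1   70.1]
256 [ 530.1 -283.2   72.2] [ 529.9 -307.    71.8]
258 [ 529.8 -283.3   73.7] [ 529.9 -306.8   74.1]
260 [ 530.3 -283.5   77. ] [ 530.3 -306.6   76.9]
cam in tool [ 0.08079185 -0.00089102 -0.21514681] axis [-2.75557440e-01 -8.37938043e-04  9.61284243e-01]
```

Run:
```python
from h import *
s=snap("wrist"); W=cloud(s)
for u,v in ((240,300),(240,310),(240,330),(240,350),(400,310),(320,350),(320,340),(20,300),(40,290),(40,330)): print(u,v,np.round(W[v,u]*1000,1))
s=snap("side"); W=cloud(s)
for u in range(325,345,3): print([ (u,v,*np.round(W[v,u]*1000).astype(int)) for v in range(110,146,4)])
```

```text
240 300 [ 554.1 -275.1  148.8]
240 310 [ 553.5 -275.8  152.2]
240 330 [ 553.6 -277.4  159.9]
240 350 [ 552.1 -278.3  164.5]
400 310 [ 553.9 -313.5  152.7]
320 350 [ 547.7 -294.7  158.9]
320 340 [ 548.4 -294.7  156.3]
20 300 [ 554.4 -219.2  152.3]
40 290 [ 554.6 -221.1  147.4]
40 330 [ 548.9 -226.6  156.3]
[(325, 110, np.int64(516), np.int64(-231), np.int64(180)), (325, 114, np.int64(505), np.int64(-214), np.int64(184)), (325, 118, np.int64(500), np.int64(-207), np.int64(179)), (325, 122, np.int64(502), np.int64(-210), np.int64(164)), (325, 126, np.int64(504), np.int64(-213), np.int64(148)), (325, 130, np.int64(590), np.int64(-349), np.int64(2)), (325, 134, np.int64(578), np.int64(-331), np.int64(4)), (325, 138, np.int64(559), np.int64(-302), np.int64(19)), (325, 142, np.int64(551), np.int64(-290), np.int64(17))]
[(328, 110, np.int64(507), np.int64(-230), np.int64(186)), (328, 114, np.int64(500), np.int64(-220), np.int64(182)), (328, 118, np.int64(492), np.int64(-207), np.int64(183)), (328, 122, np.int64(492), np.int64(-208), np.int64(169)), (328, 126, np.int64(494), np.int64(-212), n
[... 2126 characters left out ...]
 np.int64(71)), (340, 134, np.int64(511), np.int64(-302), np.int64(57)), (340, 138, np.int64(511), np.int64(-304), np.int64(41)), (340, 142, np.int64(510), np.int64(-304), np.int64(27))]
[(343, 110, np.int64(489), np.int64(-274), np.int64(165)), (343, 114, np.int64(488), np.int64(-272), np.int64(155)), (343, 118, np.int64(578), np.int64(-431), np.int64(-2)), (343, 122, np.int64(567), np.int64(-413), np.int64(-1)), (343, 126, np.int64(558), np.int64(-398), np.int64(-2)), (343, 130, np.int64(547), np.int64(-381), np.int64(-1)), (343, 134, np.int64(538), np.int64(-366), np.int64(-1)), (343, 138, np.int64(526), np.int64(-347), np.int64(3)), (343, 142, np.int64(517), np.int64(-332), np.int64(3))]
```

The wrist and side depths both put the fingertips about 40 mm above the reported TCP height: tips at z≈0.045–0.05 against a reported 0.0085. They closed above the handle without touching it. I'll reopen, go down in stages and look again.

Emit:
drive_tool([
  [[0, 0, 0, 0, 0, 0, 50], [0, 0, 0, 0, 0, 0, 50], [0, 0, 0, 0, 0, 0, 50], [0, 0, 0, 0, 0, 0.8, 50], [0, 0, 0, 0, 0, 1.6, 50], [0, 0, 0, 0, 0, 2.2, 50], [0, 0, 0, 0, 0, 2.6, 50], [0, 0, 0, 0, 0, 2.6, 50]],
])

```text
time: 3.6
tool_pos: [0.519, -0.2951, -0.0191]
ee_rot: [-3.14, 0.003, 0.001]
wrist_force: [-0.0, 0.0, -0.1]
width: 0.0471
```

Run:
```python
from h import *
log(); s=snap("wrist","w3");W=cloud(s)
for v in range(226,262,2): print(v,[ (u,*np.round(W[v,u]*1000).astype(int)) for u in (270,276,282,360,366,374)])
s=snap("side"); cv2.imwrite("pics/s3.png",cv2.resize(s["img"][90:190,280:420],None,fx=5,fy=5))
```

```text
3.6 q [-0.612  0.301  1.505 -0.     1.34   0.958] p [ 0.519  -0.2951 -0.0191] r [-3.14e+00  3.00e-03  1.00e-03] F [-0.   0.  -0.1] T [ 0.04 -0.01  0.01] w 0.0471
226 [(270, np.int64(529), np.int64(-265), np.int64(4)), (276, np.int64(529), np.int64(-268), np.int64(4)), (282, np.int64(529), np.int64(-272), np.int64(3)), (360, np.int64(530), np.int64(-317), np.int64(5)), (366, np.int64(529), np.int64(-321), np.int64(4)), (374, np.int64(530), np.int64(-326), np.int64(5))]
228 [(270, np.int64(528), np.int64(-264), np.int64(3)), (276, np.int64(528), np.int64(-268), np.int64(5)), (282, np.int64(528), np.int64(-272), np.int64(5)), (360, np.int64(528), np.int64(-318), np.int64(3)), (366, np.int64(529), np.int64(-321), np.int64(5)), (374, np.int64(528), np.int64(-326), np.int64(4))]
230 [(270, np.int64(527), np.int64(-265), np.int64(5)), (276, np.int64(527), np.int64(-268), np.int64(4)), (282, np.int64(527), np.int64(-272), np.int64(5)), (360, np.int64(527), np.int64(-318), np.int64(5)), (366, np.int64(527), np.int64(-321), np.int64(4)), (374, np.int64(527), np.int64(-326), np.int64(5))]
232 [
[... 4009 characters left out ...]
8), np.int64(34)), (374, np.int64(529), np.int64(-320), np.int64(44))]
258 [(270, np.int64(527), np.int64(-270), np.int64(43)), (276, np.int64(520), np.int64(-271), np.int64(28)), (282, np.int64(508), np.int64(-271), np.int64(3)), (360, np.int64(509), np.int64(-318), np.int64(4)), (366, np.int64(523), np.int64(-318), np.int64(35)), (374, np.int64(529), np.int64(-320), np.int64(46))]
260 [(270, np.int64(528), np.int64(-271), np.int64(47)), (276, np.int64(520), np.int64(-271), np.int64(30)), (282, np.int64(507), np.int64(-271), np.int64(4)), (360, np.int64(507), np.int64(-318), np.int64(4)), (366, np.int64(523), np.int64(-317), np.int64(36)), (374, np.int64(529), np.int64(-319), np.int64(48))]
```

Emit:
drive_tool([
  [[0, 0, 0, 0.1, 0, 0.6, 50], [0, 0, 0, 0.1, 0, 1.0, 50], [0, 0, 0, 0.1, 0, 1.0, 50], [0, 0, 0, 0.1, 0, 1.0, 10], [0, 0, 0, 0.1, 0, 1.0, 10], [0, 0, 0, 0.1, 0, 1.0, 10], [0, 0, 0, 0.1, 0, 1.0, 10], [0, 0, 0, 0.1, 0, 1.0, 10]],
])

```text
time: 4.5
tool_pos: [0.5209, -0.2957, -0.0276]
ee_rot: [-3.141, 0.001, 0.001]
wrist_force: [0.3, -1.3, 0.3]
width: 0.0241
```

Run:
```python
from h import *
log()
```

```text
4.5 q [-0.611  0.312  1.51  -0.     1.321  0.959] p [ 0.5209 -0.2957 -0.0276] r [-3.141e+00  1.000e-03  1.000e-03] F [ 0.3 -1.3  0.3] T [-0.05  0.06 -0.01] w 0.0241
```

Run:
```python
from h import *
Ry=down(np.radians(104.55))
pr([0.521,-0.2957,0.12],down(0)); q=M(-221,0,0); print(q); q[2]=0.12; pr(q,Ry); q[2]=0.034; pr(q,Ry)
```

```text
row [-0.001, 0.001, 0.001, -0.012, -0.011, -14.764]
[ 0.62112068 -0.06991226  0.        ]
row [-0.001, 0.0, -1.824, 10.015, -22.583, -14.765]
row [-0.001, 0.0, -1.824, 10.025, -22.579, -6.165]
```

Emit:
drive_tool([
  [[0, 0, 0, 0, 0, -2, 10], [0, 0, 0, 0, 0, -6, 10], [0, 0, 0, 0, 0, -10.5, 10], [0, 0, -0.14, 0, -1, -14.7, 10], [0, 0, -0.28, 1, -3, -14.7, 10], [0, 0, -0.42, 2, -5, -14.7, 10], [0, 0, -0.56, 3, -7, -14.7, 10], [0, 0, -0.7, 4, -9, -14.7, 10], [0, 0, -0.84, 5, -11, -14.7, 10], [0, 0, -0.98, 6, -13, -14.7, 10], [0, 0, -1.12, 7, -15, -14.7, 10], [0, 0, -1.26, 8, -17, -14.7, 10], [0, 0, -1.4, 9, -19, -14.7, 10], [0, 0, -1.54, 9.5, -21, -14.7, 10], [0, 0, -1.68, 10, -22, -14.7, 10], [0, 0, -1.82, 10, -22.6, -14.7, 10], [0, 0, -1.82, 10, -22.6, -14.7, 10]],
])

```text
time: 6.2
tool_pos: [0.6208, -0.0687, 0.1189]
ee_rot: [-3.14, -0.001, 1.822]
wrist_force: [-1.0, -0.5, -0.6]
width: 0.0234
```

Run:
```python
from h import *
log(); s=snap("wrist","w4"); s=snap("top"); cv2.imwrite("pics/t4.png",cv2.resize(s["img"][60:250,190:460],None,fx=2.9,fy=2.9,interpolation=cv2.INTER_CUBIC))
```

```text
6.2 q [-2.010e-01  2.690e-01  1.261e+00  1.000e-03  1.613e+00 -4.520e-01] p [ 0.6208 -0.0687  0.1189] r [-3.140e+00 -1.000e-03  1.822e+00] F [-1.  -0.5 -0.6] T [-0.03 -0.09 -0.04] w 0.0234
```

Run:
```python
from h import *
s=snap("wrist"); W=cloud(s); im=s["img"]; log()
for v in (56,80,110,150,200,222): print(v,np.round(W[v,[296,320,342]]*1000,1).tolist())
b=(W[...,2]>0.14)&(W[...,2]<0.19); b[:,:270]=0;b[:,370:]=0;b[232:]=0; b[:40]=0
P=W[b]; r=cv2.minAreaRect(P[:,:2].astype(np.float32)); print("blade",r)
# plane
A=np.c_[P[:,:2]-P[:,:2].mean(0),np.ones(len(P))]; c=np.linalg.lstsq(A,P[:,2],rcond=None)[0]; print("grad along MX",c[:2]@MX[:2],"along MY",c[:2]@MY[:2],"z mean",c[2])
# slot and front
cv2.imwrite("pics/w4z.png",cv2.resize(im[0:60,180:560],None,fx=2.1,fy=4))
d=(W-MO); mx=d@MX*1000; my=d@MY*1000
for v in (4,10,14,16,18,20,22,24,28,32,36,40,44): print(v,[(u,round(mx[v,u]),round(my[v,u]),round(W[v,u,2]*1000)) for u in (230,265,300,345,390,440)])
```

```text
6.35 q [-0.203  0.269  1.261  0.     1.613 -0.45 ] p [ 0.6208 -0.0701  0.1191] r [-3.140e+00 -1.000e-03  1.818e+00] F [ 0.8 -0.1 -1.5] T [-0.02 -0.06  0.02] w 0.0239
56 [[585.9, 26.3, 164.9], [596.6, 28.8, 166.9], [606.3, 31.2, 166.7]]
80 [[588.3, 16.0, 165.1], [599.1, 18.6, 166.0], [609.0, 21.2, 165.2]]
110 [[591.5, 2.7, 165.3], [602.5, 5.5, 165.7], [612.5, 8.0, 165.3]]
150 [[595.8, -15.8, 165.4], [607.1, -12.7, 166.8], [617.4, -10.2, 166.2]]
200 [[601.5, -40.3, 165.6], [613.3, -37.3, 165.6], [624.0, -34.6, 165.6]]
222 [[604.2, -51.4, 166.5], [616.1, -48.5, 166.4], [627.1, -46.1, 165.3]]
blade ((0.6064517498016357, -0.010994933545589447), (0.02616681158542633, 0.08876623213291168), 14.585365295410156)
grad along MX 0.002494656725718209 along MY 0.0007523262832015733 z mean 0.16579503039453525
4 [(230, -78, 56, 94), (265, -78, 34, 91), (300, -78, 12, 92), (345, -79, -17, 93), (390, -78, -46, 92), (440, -78, -79, 91)]
10 [(230, -81, 57, 91), (265, -81, 34, 91), (300, -82, 12, 92), (345, -82, -17, 91), (390, -82, -46, 92), (440, -81, -79, 92)]
14 [(230, -83, 57, 92), (265, -84, 34, 92)
[... 655 characters left out ...]
, (345, -84, -19, 59), (390, -84, -53, 58), (440, -84, -88, 63)]
28 [(230, -84, 67, 53), (265, -84, 41, 49), (300, -84, 14, 46), (345, -84, -20, 46), (390, -84, -55, 45), (440, -80, -100, 29)]
32 [(230, -84, 71, 35), (265, -84, 43, 34), (300, -84, 15, 29), (345, -84, -22, 28), (390, -84, -58, 30), (440, -83, -100, 29)]
36 [(230, -85, 73, 28), (265, -86, 44, 28), (300, -86, 15, 27), (345, -87, -22, 29), (390, -87, -59, 27), (440, -86, -100, 29)]
40 [(230, -88, 73, 27), (265, -89, 45, 24), (300, -89, 16, 22), (345, -89, -22, 22), (390, -88, -60, 19), (440, -89, -102, 24)]
44 [(230, -89, 77, 12), (265, -89, 48, 5), (300, -89, 17, 2), (345, -89, -24, -1), (390, -89, -64, 0), (440, -88, -110, 0)]
```

Emit:
drive_tool([
  [[0, 0, 0, 0, 0.2, 4, 10], [0, 0, 0, 0, 0.2, 7, 10], [0, 0, 0, 0, 0.2, 8.6, 10], [0, 0, 0, 0, 0.2, 8.6, 10], [0, 0, 0, 0, 0.2, 8.6, 10]],
])

```text
time: 6.85
tool_pos: [0.6231, -0.07, 0.0341]
ee_rot: [-3.141, -0.0, 1.817]
wrist_force: [0.5, -0.4, 0.4]
width: 0.0236
```

Run:
```python
from h import *
log(); s=snap("wrist","w5"); W=cloud(s); q=M(-155,0,33); pr([*q[:2],0.0335],down(np.radians(104.55)))
b=(W[...,2]>0.074)&(W[...,2]<0.088); b[:,:270]=0;b[:,370:]=0;b[228:]=0; b[:53]=0
P=W[b]; print(P[:,2].mean(),((P-MO)@MX).max(),((P-MO)@MY).mean())
```

```text
6.85 q [-0.202  0.318  1.371  0.     1.453 -0.448] p [ 0.6231 -0.07    0.0341] r [-3.141 -0.     1.817] F [ 0.5 -0.4  0.4] T [-0.03 -0.12 -0.02] w 0.0236
row [0.002, 0.001, -0.008, 6.679, -0.318, 0.16]
0.0807719716466084 -0.1184205382610061 -0.0027097618690609887
```

Emit:
drive_tool([
  [[0, 0, -0.006, 2, 0, 0, 10], [0, 0, -0.008, 3.2, 0, 0, 10], [0, 0, -0.008, 4, 0, 0, 10], [0, 0, -0.008, 5, 0, 0, 10], [0, 0, -0.008, 6, 0, 0, 10], [0, 0, -0.008, 6.8, 0, 0, 10], [0, 0, -0.008, 6.8, 0, 0, 10]],
])

```text
time: 7.6
tool_pos: [0.607, -0.0028, 0.0351]
ee_rot: [3.14, 0.0, 1.827]
wrist_force: [-0.5, -0.4, -1.1]
width: 0.0237
```

Run:
```python
from h import *
log(); s=snap("wrist","w6");
```

```text
7.6 q [-0.098  0.273  1.426  0.     1.441 -0.354] p [ 0.607  -0.0028  0.0351] r [3.14  0.    1.827] F [-0.5 -0.4 -1.1] T [-0.03 -0.07  0.03] w 0.0237
```

Emit:
drive_tool([
  [[0, 0, 0, 0, 0, -0.4, 10], [0, 0, 0, 0, 0, -0.7, 10], [0, 0, 0, 0.02, 0, -1.1, 10], [0, 0, 0, 0.07, 0, -1.7, 10], [0, 0, 0, 0.15, 0, -2.4, 10], [0, 0, 0, 0.27, 0, -3.1, 10], [0, 0, 0, 0.27, 0, -3.1, 10]],
])

```text
time: 8.35
tool_pos: [0.607, -0.0013, 0.0678]
ee_rot: [3.139, 0.002, 1.826]
wrist_force: [-0.8, -1.2, -2.5]
width: 0.0235
```

Run:
```python
from h import *
log(); s=snap("wrist","w7"); snap("top","t7"); snap("side","s7")
W=cloud(s); d=W-MO; mx=d@MX*1000; 
for v in (30,60,90,110,120,126): print(v,round(mx[v,200]),round(W[v,200,2]*1000),round(mx[v,450]),round(W[v,450,2]*1000))
for v in (150,170,190,210,222,235): print(v,np.round(W[v,320]*1000))
```

```text
8.35 q [-9.500e-02  2.500e-01  1.388e+00 -1.000e-03  1.500e+00 -3.500e-01] p [ 0.607  -0.0013  0.0678] r [3.139e+00 2.000e-03 1.826e+00] F [-0.8 -1.2 -2.5] T [-0.27  0.05  0.01] w 0.0235
30 -36 108 -36 106
60 -50 109 -50 108
90 -64 110 -63 109
110 -73 109 -73 111
120 -78 112 -78 112
126 -81 113 -81 112
150 [593.  55. 107.]
170 [595.  45. 108.]
190 [598.  35. 109.]
210 [601.  25. 110.]
222 [602.  19. 111.]
235 [603.  16. 121.]
```

The lid is up about 0.13 rad, with its edge raised about 21 mm, but the blade drooped about 6° in the grip. I'll shorten the lever arm by pitching the blade down and going in deeper, so that the lid's front edge rests nearer the hand.

Emit:
drive_tool([
  [[0, 0, 0, 0, 0, 0.4, 10], [0, -0.1, 0, 0, 0, 0.4, 10], [0, -0.2, 0, 0.2, 0, 0.2, 10], [0, -0.3, 0, 0.5, 0, 0, 10], [0, -0.3, 0, 1.0, 0, 0, 10], [0, -0.3, 0, 1.0, 0, 0, 10]],
])

```text
time: 9.1
tool_pos: [0.6048, 0.0105, 0.0669]
ee_rot: [3.137, 0.299, 1.827]
wrist_force: [0.2, -0.8, -0.6]
width: 0.0237
```

```bash
cat >> h.py <<'E'
def mm(W): 
    d=(W-MO); return np.stack([d@MX,d@MY,W[...,2]],-1)*1000
E
python3 - <<'E'
from h import *
log(); s=snap("wrist","w8"); Q=mm(cloud(s)); np.save("Q.npy",Q)
for v in range(20,240,15): print(v,[np.round(Q[v,u]).tolist() for u in (200,320,450)])
E
```

```text
9.1 q [ 0.109  0.221  1.46  -0.298  1.419 -0.108] p [0.6048 0.0105 0.0669] r [3.137 0.299 1.827] F [ 0.2 -0.8 -0.6] T [ 0.13 -0.05  0.  ] w 0.0237
20 [[-11.0, 42.0, 102.0], [-11.0, -4.0, 103.0], [-10.0, -54.0, 105.0]]
35 [[-16.0, 41.0, 106.0], [-16.0, -4.0, 106.0], [-15.0, -54.0, 106.0]]
50 [[-21.0, 42.0, 108.0], [-22.0, -4.0, 105.0], [-21.0, -55.0, 106.0]]
65 [[-27.0, 43.0, 107.0], [-27.0, -4.0, 106.0], [-27.0, -56.0, 107.0]]
80 [[-32.0, 44.0, 108.0], [-33.0, -4.0, 107.0], [-32.0, -57.0, 107.0]]
95 [[-38.0, 44.0, 109.0], [-39.0, -4.0, 108.0], [-38.0, -58.0, 108.0]]
110 [[-45.0, 46.0, 108.0], [-45.0, -5.0, 108.0], [-44.0, -59.0, 109.0]]
125 [[-51.0, 46.0, 109.0], [-52.0, -5.0, 108.0], [-51.0, -60.0, 108.0]]
140 [[-58.0, 48.0, 109.0], [-58.0, -5.0, 110.0], [-57.0, -61.0, 110.0]]
155 [[-65.0, 49.0, 109.0], [-65.0, -5.0, 110.0], [-65.0, -63.0, 110.0]]
170 [[-72.0, 50.0, 111.0], [-71.0, -5.0, 111.0], [-71.0, -64.0, 111.0]]
185 [[-79.0, 51.0, 112.0], [-79.0, -5.0, 112.0], [-79.0, -65.0, 111.0]]
200 [[-159.0, 97.0, 1.0], [-96.0, -5.0, 98.0], [-159.0, -117.0, 1.0]]
215 [[-175.0, 101.0, 0.0], [-103.0, -5.0, 101.0], [-176.0, -121.0, -0.0]]
230 [[-192.0, 104.0, 0.0], [-110.0, -5.0, 105.0], [-192.0, -124.0, 0.0]]
```

Emit:
drive_tool([
  [[0, 0, 0, -0.3, 0, -0.9, 10], [0, 0, 0, -0.4, 0, -1.3, 10], [0, 0, 0, -0.5, 0, -1.8, 10], [0, 0, 0, -0.55, 0, -2.4, 10], [0, 0, 0, -0.6, 0, -3.0, 10], [0, 0, 0, -0.62, 0, -3.6, 10], [0, 0, 0, -0.63, 0, -4.2, 10], [0, 0, 0, -0.63, 0, -4.8, 10], [0, 0, 0, -0.63, 0, -5.5, 10], [0, 0, 0, -0.63, 0, -6.1, 10], [0, 0, 0, -0.63, 0, -6.1, 10]],
])

```text
time: 10.25
tool_pos: [0.6017, 0.0219, 0.1283]
ee_rot: [3.136, 0.298, 1.826]
wrist_force: [-0.1, -0.3, -1.5]
width: 0.0239
```

Run:
```python
from h import *
log(); s=snap("wrist","w9"); Q=mm(cloud(s)); np.save("Q.npy",Q)
for v in range(20,240,15): print(v,[np.round(Q[v,u]).tolist() for u in (200,320,450)])
```

```text
10.25 q [ 0.129  0.185  1.378 -0.295  1.536 -0.123] p [0.6017 0.0219 0.1283] r [3.136 0.298 1.826] F [-0.1 -0.3 -1.5] T [ 0.13 -0.08 -0.03] w 0.0239
20 [[-2.0, 51.0, 133.0], [-2.0, -5.0, 130.0], [-2.0, -66.0, 130.0]]
35 [[-8.0, 51.0, 136.0], [-9.0, -5.0, 133.0], [-8.0, -66.0, 134.0]]
50 [[-14.0, 52.0, 138.0], [-15.0, -5.0, 136.0], [-14.0, -66.0, 137.0]]
65 [[-20.0, 52.0, 142.0], [-21.0, -5.0, 139.0], [-21.0, -67.0, 138.0]]
80 [[-27.0, 52.0, 143.0], [-27.0, -5.0, 143.0], [-27.0, -67.0, 142.0]]
95 [[-33.0, 53.0, 146.0], [-34.0, -5.0, 146.0], [-34.0, -67.0, 144.0]]
110 [[-40.0, 53.0, 149.0], [-40.0, -5.0, 148.0], [-40.0, -68.0, 148.0]]
125 [[-47.0, 54.0, 150.0], [-47.0, -5.0, 150.0], [-46.0, -68.0, 151.0]]
140 [[-53.0, 54.0, 153.0], [-54.0, -5.0, 153.0], [-53.0, -68.0, 154.0]]
155 [[-60.0, 54.0, 157.0], [-60.0, -5.0, 156.0], [-60.0, -69.0, 156.0]]
170 [[-67.0, 55.0, 159.0], [-67.0, -5.0, 158.0], [-67.0, -69.0, 159.0]]
185 [[-169.0, 119.0, -0.0], [-77.0, -5.0, 157.0], [-169.0, -142.0, -1.0]]
200 [[-187.0, 122.0, 1.0], [-84.0, -5.0, 159.0], [-187.0, -146.0, 0.0]]
215 [[-207.0, 127.0, -1.0], [-92.0, -5.0, 162.0], [-207.0, -149.0, 1.0]]
230 [[-228.0, 130.0, 0.0], [-98.0, -5.0, 166.0], [-228.0, -154.0, 1.0]]
```

Emit:
drive_tool([
  [[0, -0.04, 0, 0.02, 0, -0.66, 10], [0, -0.07, 0, 0.04, 0, -1.3, 10], [0, -0.11, 0, 0.06, 0, -2.0, 10], [0, -0.14, 0, 0.08, 0, -2.65, 10], [0, -0.18, 0, 0.1, 0, -3.3, 10], [0, -0.21, 0, 0.12, 0, -4.0, 10], [0, -0.25, 0, 0.14, 0, -4.6, 10], [0, -0.28, 0, 0.16, 0, -5.3, 10], [0, -0.32, 0, 0.18, 0, -6.0, 10], [0, -0.35, 0, 0.2, 0, -6.6, 10], [0, -0.35, 0, 0.2, 0, -6.6, 10]],
])

```text
time: 11.4
tool_pos: [0.596, 0.0437, 0.1904]
ee_rot: [3.135, 0.648, 1.825]
wrist_force: [-0.5, 0.5, -0.6]
width: 0.0238
```

Run:
```python
from h import *
log(); s=snap("wrist","w10"); Q=mm(cloud(s)); np.save("Q.npy",Q)
for v in range(20,240,15): print(v,[np.round(Q[v,u]).tolist() for u in (200,320,450)])
snap("side","s10")
```

```text
11.4 q [ 0.371  0.213  1.343 -0.646  1.646  0.084] p [0.596  0.0437 0.1904] r [3.135 0.648 1.825] F [-0.5  0.5 -0.6] T [0.37 0.06 0.01] w 0.0238
20 [[16.0, 50.0, 155.0], [16.0, -5.0, 155.0], [16.0, -64.0, 154.0]]
35 [[12.0, 50.0, 160.0], [10.0, -5.0, 158.0], [11.0, -65.0, 158.0]]
50 [[6.0, 51.0, 163.0], [5.0, -5.0, 162.0], [5.0, -66.0, 162.0]]
65 [[1.0, 51.0, 168.0], [-1.0, -5.0, 166.0], [1.0, -65.0, 167.0]]
80 [[-4.0, 52.0, 172.0], [-5.0, -5.0, 171.0], [-4.0, -66.0, 172.0]]
95 [[-10.0, 52.0, 176.0], [-10.0, -5.0, 176.0], [-10.0, -66.0, 176.0]]
110 [[-15.0, 52.0, 181.0], [-16.0, -5.0, 180.0], [-15.0, -67.0, 180.0]]
125 [[-21.0, 53.0, 185.0], [-21.0, -5.0, 185.0], [-21.0, -68.0, 185.0]]
140 [[-26.0, 54.0, 189.0], [-26.0, -5.0, 190.0], [-26.0, -68.0, 189.0]]
155 [[-33.0, 55.0, 193.0], [-32.0, -5.0, 194.0], [-32.0, -69.0, 194.0]]
170 [[-37.0, 55.0, 199.0], [-37.0, -4.0, 199.0], [-38.0, -69.0, 199.0]]
185 [[-290.0, 165.0, -0.0], [-48.0, -5.0, 200.0], [-291.0, -193.0, -0.0]]
200 [[-325.0, 174.0, -0.0], [-54.0, -5.0, 205.0], [-327.0, -205.0, -1.0]]
215 [[-359.0, 183.0, 4.0], [-60.0, -5.0, 210.0], [-366.0, -216.0, 0.0]]
230 [[-404.0, 195.0, 4.0], [-63.0, -5.0, 217.0], [-409.0, -229.0, 2.0]]
```

```bash
cat >> h.py <<'E'
def tip(mx,mz,pitch,my=-3,droop=0.09):
    R=down(np.radians(104.55))*Ro.from_rotvec([0,pitch,0])
    v=np.array([.106*np.cos(droop),0,-.045+.106*np.sin(droop)])
    return M(mx,my,mz)-R.apply(v),R
E
python3 - <<'E'
from h import *
log()
for a in [(-150,160,0.35),(-75,168,.35),(-30,172,0.35)]:
    print(a,tip(*a)[0]); pr(*tip(*a))
for a in (0.7,.8,.9,1.0,1.1,1.2,1.3,1.4,1.5,1.6,1.7,1.75):
    print(a,(85-140*np.cos(a)).round(),(85.5+140*np.sin(a)).round(),end=" "); pr(*tip(85-140*np.cos(a),85.5+140*np.sin(a)-2,.35))
E
```

```text
11.5 q [ 0.369  0.212  1.343 -0.646  1.646  0.084] p [0.5965 0.0429 0.191 ] r [3.133 0.648 1.823] F [-0.7 -0.  -1. ] T [0.38 0.03 0.05] w 0.0242
(-150, 160, 0.35) [ 0.6280458  -0.08465216  0.09047769]
row [0.007, 0.998, 0.002, -4.421, -0.259, 15.94]
(-75, 168, 0.35) [ 0.60920394 -0.0120575   0.09847769]
row [0.007, 0.998, 0.002, 1.078, -0.229, 10.778]
(-30, 172, 0.35) [0.59789883 0.03149929 0.10247769]
row [0.007, 0.998, 0.002, 4.425, -0.212, 7.745]
0.7 -22.0 176.0 row [0.007, 0.998, 0.002, 4.955, -0.208, 7.132]
0.8 -13.0 186.0 row [0.007, 0.998, 0.002, 5.098, -0.198, 5.74]
0.9 -2.0 195.0 row [0.007, 0.998, 0.002, 5.38, -0.189, 4.369]
1.0 9.0 203.0 row [0.007, 0.998, 0.002, 5.797, -0.18, 3.033]
1.1 21.0 210.0 row [0.007, 0.998, 0.002, 6.345, -0.171, 1.746]
1.2 34.0 216.0 row [0.007, 0.998, 0.002, 7.019, -0.163, 0.519]
1.3 48.0 220.0 row [0.007, 0.998, 0.002, 7.812, -0.156, -0.634]
1.4 61.0 223.0 row [0.007, 0.998, 0.002, 8.716, -0.15, -1.702]
1.5 75.0 225.0 row [0.007, 0.998, 0.002, 9.722, -0.144, -2.674]
1.6 89.0 225.0 row [0.007, 0.998, 0.002, 10.82, -0.139, -3.542]
1.7 103.0 224.0 row [0.007, 0.998, 0.002, 12.0, -0.135, -4.295]
1.75 110.0 223.0 row [0.007, 0.998, 0.002, 12.616, -0.134, -4.626]
```

Emit:
drive_tool([
  [[0, -0.02, 0, -2, 0, 0.2, 10], [0, 0, 0, -5, 0, 0, 10], [0, 0, 0, -9, 0, 0, 10], [0, 0.14, 0, -9, 0, 2, 10], [0, 0.28, 0, -9, 0, 5, 10], [0, 0.42, 0, -8, 0, 8, 10], [0, 0.56, 0, -7, -0.1, 11, 10], [0, 0.7, 0, -6, -0.1, 13, 10], [0, 0.84, 0, -5, -0.2, 15, 10], [0.007, 1.0, 0, -4.4, -0.3, 15.9, 10], [0.007, 1.0, 0, -4.4, -0.3, 15.9, 10], [0.007, 1.0, 0, -4.4, -0.3, 15.9, 10]],
])

```text
time: 12.7
tool_pos: [0.6273, -0.0874, 0.0896]
ee_rot: [-3.14, -0.351, 1.823]
wrist_force: [-1.2, 0.5, -0.3]
width: 0.0235
```

Run:
```python
from h import *
log(); s=snap("wrist","w11"); Q=mm(cloud(s)); np.save("Q.npy",Q)
for v in range(5,240,15): print(v,[np.round(Q[v,u]).tolist() for u in (200,320,450)])
snap("side","s11")
```

```text
12.7 q [-0.397  0.448  1.133  0.283  1.773 -0.622] p [ 0.6273 -0.0874  0.0896] r [-3.14  -0.351  1.823] F [-1.2  0.5 -0.3] T [-0.22 -0.15  0.02] w 0.0235
5 [[-77.0, 85.0, 86.0], [-44.0, -2.0, 35.0], [-38.0, -120.0, 29.0]]
20 [[-84.0, 87.0, 78.0], [-83.0, -2.0, 75.0], [-52.0, -120.0, 28.0]]
35 [[-50.0, 116.0, -1.0], [-83.0, -2.0, 54.0], [-67.0, -119.0, 28.0]]
50 [[-66.0, 114.0, 1.0], [-83.0, -2.0, 29.0], [-81.0, -118.0, 28.0]]
65 [[-82.0, 114.0, 0.0], [-159.0, -2.0, 156.0], [-88.0, -123.0, 13.0]]
80 [[-97.0, 113.0, 0.0], [-165.0, -2.0, 154.0], [-98.0, -127.0, 1.0]]
95 [[-112.0, 112.0, 1.0], [-173.0, -2.0, 154.0], [-112.0, -127.0, 0.0]]
110 [[-127.0, 112.0, 0.0], [-180.0, -2.0, 152.0], [-128.0, -126.0, 2.0]]
125 [[-142.0, 111.0, 1.0], [-187.0, -2.0, 150.0], [-142.0, -125.0, 1.0]]
140 [[-156.0, 111.0, -1.0], [-194.0, -2.0, 147.0], [-156.0, -125.0, 0.0]]
155 [[-170.0, 111.0, 0.0], [-201.0, -2.0, 147.0], [-171.0, -124.0, 1.0]]
170 [[-185.0, 110.0, 1.0], [-209.0, -2.0, 144.0], [-185.0, -124.0, -1.0]]
185 [[-199.0, 109.0, 1.0], [-216.0, -2.0, 143.0], [-199.0, -123.0, 1.0]]
200 [[-213.0, 109.0, 1.0], [-224.0, -2.0, 141.0], [-213.0, -122.0, 2.0]]
215 [[-227.0, 109.0, -0.0], [-231.0, -2.0, 139.0], [-227.0, -122.0, 2.0]]
230 [[-241.0, 109.0, 1.0], [-239.0, -2.0, 138.0], [-241.0, -111.0, 31.0]]
```

Run:
```python
from h import *
for a in [(-75,165,.35),(-38,166,0.35)]: pr(*tip(*a))
for a in (0.7,.8,.9,1.0,1.1,1.2,1.3,1.4,1.5,1.6,1.7,1.75,1.78):
    print(a,end=" "); pr(*tip(85-140*np.cos(a),85.5+140*np.sin(a)-2,.35))
```

```text
row [0.002, 0.001, 0.003, 7.153, 0.004, 2.302]
row [0.002, 0.001, 0.003, 10.664, 0.014, 3.474]
0.7 row [0.002, 0.001, 0.003, 12.423, 0.02, 3.296]
0.8 row [0.002, 0.001, 0.003, 13.67, 0.026, 2.66]
0.9 row [0.002, 0.001, 0.003, 14.974, 0.031, 2.152]
1.0 row [0.002, 0.001, 0.003, 16.322, 0.036, 1.776]
1.1 row [0.002, 0.001, 0.003, 17.701, 0.041, 1.537]
1.2 row [0.002, 0.001, 0.003, 19.097, 0.046, 1.437]
1.3 row [0.002, 0.001, 0.003, 20.496, 0.051, 1.477]
1.4 row [0.002, 0.001, 0.003, 21.883, 0.055, 1.656]
1.5 row [0.002, 0.001, 0.003, 23.247, 0.06, 1.973]
1.6 row [0.002, 0.001, 0.003, 24.571, 0.064, 2.424]
1.7 row [0.002, 0.001, 0.003, 25.844, 0.067, 3.005]
1.75 row [0.002, 0.001, 0.003, 26.457, 0.069, 3.343]
1.78 row [0.002, 0.001, 0.003, 26.817, 0.069, 3.56]
```

Emit:
drive_tool([
  [[0, 0, 0, 4, 0, 1.3, 10], [0, 0, 0, 8, 0, 2.6, 10], [0, 0, 0, 10.7, 0, 3.5, 10], [0, 0, 0, 12.4, 0, 3.3, 10], [0, 0, 0, 13, 0, 3.0, 10], [0, 0, 0, 13.7, 0, 2.65, 10], [0, 0, 0, 15, 0, 2.15, 10], [0, 0, 0, 16.3, 0, 1.8, 10], [0, 0, 0, 17.7, 0, 1.55, 10], [0, 0, 0, 19.1, 0, 1.45, 10], [0, 0, 0, 19.1, 0, 1.45, 10]],
])

```text
time: 13.9
tool_pos: [0.5817, 0.0961, 0.1465]
ee_rot: [3.135, -0.35, 1.832]
wrist_force: [-0.5, 0.2, -0.6]
width: 0.0238
```

Run:
```python
from h import *
log(); s=snap("wrist","w12"); snap("side","s12"); Q=mm(cloud(s)); print([np.round(Q[v,320]).tolist() for v in range(20,230,30)])
for a in (1.2,1.3,1.4,1.5,1.6,1.7,1.75,1.78):
    print(a,end=" "); pr(*tip(85-140*np.cos(a),85.5+140*np.sin(a)-2,.35))
```

```text
13.9 q [-0.145  0.243  1.285  0.329  1.741 -0.37 ] p [0.5817 0.0961 0.1465] r [ 3.135 -0.35   1.832] F [-0.5  0.2 -0.6] T [-0.2  -0.16  0.04] w 0.0238
[[187.0, -4.0, 2.0], [26.0, -3.0, 237.0], [24.0, -3.0, 210.0], [10.0, -3.0, 206.0], [-5.0, -4.0, 204.0], [-20.0, -4.0, 202.0], [-34.0, -4.0, 196.0]]
1.2 row [0.002, -0.001, 0.005, -0.15, 0.001, 0.0]
1.3 row [0.002, -0.001, 0.005, 1.249, 0.007, 0.042]
1.4 row [0.002, -0.001, 0.005, 2.637, 0.014, 0.223]
1.5 row [0.002, -0.001, 0.005, 3.999, 0.02, 0.541]
1.6 row [0.002, -0.001, 0.005, 5.323, 0.026, 0.995]
1.7 row [0.002, -0.001, 0.005, 6.596, 0.03, 1.578]
1.75 row [0.002, -0.001, 0.005, 7.208, 0.033, 1.916]
1.78 row [0.002, -0.001, 0.005, 7.567, 0.034, 2.134]
```

Emit:
drive_tool([
  [[0, 0, 0, 1.2, 0, 0, 10], [0, 0, 0, 2.6, 0, 0.2, 10], [0, 0, 0, 4, 0, 0.55, 10], [0, 0, 0, 5.3, 0, 1.0, 10], [0, 0, 0, 6.5, 0, 1.5, 10], [0, 0, 0, 7.2, 0, 1.9, 10], [0, 0, 0, 7.6, 0, 2.0, 10], [0, 0, 0, 7.8, 0, 2.0, 10], [0, 0, 0, 7.8, 0, 2.0, 10]],
])

```text
time: 14.9
tool_pos: [0.5619, 0.1684, 0.1518]
ee_rot: [3.138, -0.342, 1.827]
wrist_force: [2.0, -11.6, -1.9]
width: 0.0237
```

Run:
```python
from h import *
log(); s=snap("wrist","w13"); Q=mm(cloud(s)); print([(v,*np.round(Q[v,320]).tolist()) for v in range(5,140,8)])
```

```text
14.9 q [-0.023  0.198  1.326  0.332  1.704 -0.248] p [0.5619 0.1684 0.1518] r [ 3.138 -0.342  1.827] F [  2.  -11.6  -1.9] T [-2.22 -0.6   0.02] w 0.0237
[(5, 116.0, -3.0, 250.0), (13, 115.0, -3.0, 246.0), (21, 115.0, -3.0, 242.0), (29, 113.0, -3.0, 238.0), (37, 112.0, -3.0, 233.0), (45, 112.0, -3.0, 227.0), (53, 110.0, -3.0, 222.0), (61, 108.0, -3.0, 218.0), (69, 104.0, -3.0, 218.0), (77, 100.0, -3.0, 217.0), (85, 97.0, -3.0, 215.0), (93, 93.0, -3.0, 214.0), (101, 89.0, -3.0, 214.0), (109, 86.0, -3.0, 212.0), (117, 82.0, -3.0, 212.0), (125, 78.0, -3.0, 211.0), (133, 74.0, -3.0, 211.0)]
```

Run:
```python
from h import *
pr(*tip(60,221,.35)); pr(*tip(-60,221,.35)); pr(*tip(-120,221,.35))
R=down(0.035)*Ro.from_rotvec([0,.11,0])
for z in (.2,.1,.019):
    G=np.array([0.489,-0.301,z]); P=G-R.apply([0,0,-.045]); print(P); pr(P,R)
```

```text
row [0.003, 0.008, 0.002, -4.864, 0.046, -1.711]
row [0.003, 0.008, 0.002, -16.169, 0.038, -5.737]
row [0.003, 0.008, 0.002, -21.821, 0.034, -7.75]
[ 0.493937   -0.30082713  0.15527198]
row [-0.4, -0.169, 1.748, -41.029, -18.389, -15.05]
[ 0.493937   -0.30082713  0.05527198]
row [-0.4, -0.169, 1.748, -44.384, -18.418, -5.63]
[ 0.493937   -0.30082713 -0.02572802]
row [-0.4, -0.169, 1.748, -47.101, -18.442, 2.001]
```

Emit:
drive_tool([
  [[0, 0, 0, -4.9, 0, -1.7, 10], [0, 0, 0, -9, 0, -3.2, 10], [0, 0, 0, -13, 0, -4.6, 10], [0, 0, 0, -17, 0, -6, 10], [0, 0, 0, -21.8, 0, -7.7, 10], [0, 0, 0, -21.8, 0, -7.7, 10]],
])

```text
time: 15.55
tool_pos: [0.6209, -0.0601, 0.149]
ee_rot: [3.141, -0.342, 1.819]
wrist_force: [0.6, 1.0, -0.8]
width: 0.0237
```

Run:
```python
from h import *
log(); s=snap("side","s14")
R=down(0.035)*Ro.from_rotvec([0,.11,0])
for z in (.2,.1,.019):
    G=np.array([0.489,-0.301,z]); P=G-R.apply([0,0,-.045]); pr(P,R)
```

```text
15.55 q [-0.361  0.386  1.096  0.291  1.849 -0.556] p [ 0.6209 -0.0601  0.149 ] r [ 3.141 -0.342  1.819] F [ 0.6  1.  -0.8] T [-0.16 -0.13  0.06] w 0.0237
row [-0.402, -0.17, 1.744, -19.065, -18.298, -7.467]
row [-0.402, -0.17, 1.744, -22.441, -18.313, 1.945]
row [-0.402, -0.17, 1.744, -25.176, -18.325, 9.57]
```

The lid is fully open and standing on its own. Now I'll bring the blade back over the mat.

Emit:
drive_tool([
  [[-0.03, -0.01, 0.13, -1.5, -1.4, -0.6, 10], [-0.06, -0.03, 0.26, -3, -2.8, -1.2, 10], [-0.09, -0.04, 0.39, -4.5, -4.2, -1.8, 10], [-0.12, -0.05, 0.52, -6, -5.6, -2.4, 10], [-0.15, -0.06, 0.65, -7.5, -7, -3, 10], [-0.18, -0.08, 0.78, -9, -8.4, -3.6, 10], [-0.21, -0.09, 0.91, -10.5, -9.8, -4.2, 10], [-0.24, -0.1, 1.04, -12, -11.2, -4.8, 10], [-0.27, -0.11, 1.17, -13.5, -12.6, -5.4, 10], [-0.3, -0.13, 1.3, -15, -14, -6, 10], [-0.33, -0.14, 1.43, -16.5, -15.4, -6.6, 10], [-0.36, -0.15, 1.56, -18, -16.8, -7.2, 10], [-0.4, -0.17, 1.744, -19.1, -18.3, -7.5, 10], [-0.4, -0.17, 1.744, -19.1, -18.3, -7.5, 10], [-0.4, -0.17, 1.744, -22.4, -18.3, 1.9, 10], [-0.4, -0.17, 1.744, -22.4, -18.3, 1.9, 10], [-0.4, -0.17, 1.744, -22.4, -18.3, 1.9, 10]],
])

```text
time: 17.3
tool_pos: [0.4877, -0.2925, 0.0455]
ee_rot: [-3.125, -0.093, 0.036]
wrist_force: [-1.7, 1.1, -2.5]
width: 0.0236
```

Run:
```python
from h import *
log(); s=snap("wrist","w15"); W=cloud(s); print([(v,*np.round(W[v,320]*1000).tolist()) for v in range(60,240,20)])
R=down(0.035)*Ro.from_rotvec([0,.11,0])
for z in (.05,.019):
    G=np.array([0.489,-0.301,z]); P=G-R.apply([0,0,-.045]); pr(P,R)
```

```text
17.3 q [-0.691  0.13   1.578  0.076  1.376  0.831] p [ 0.4877 -0.2925  0.0455] r [-3.125 -0.093  0.036] F [-1.7  1.1 -2.5] T [ 0.07  0.15 -0.  ] w 0.0236
[(60, 585.0, -289.0, 89.0), (80, 575.0, -289.0, 89.0), (100, 566.0, -289.0, 90.0), (120, 556.0, -290.0, 91.0), (140, 546.0, -290.0, 91.0), (160, 536.0, -290.0, 91.0), (180, 526.0, -291.0, 92.0), (200, 515.0, -291.0, 91.0), (220, 505.0, -292.0, 91.0)]
row [-0.01, 0.01, 0.002, -0.187, 0.59, 4.561]
row [-0.01, 0.01, 0.002, -0.498, 0.621, 7.645]
```

Emit:
drive_tool([
  [[-0.01, 0.02, 0, -0.2, 0.6, 3, 10], [-0.01, 0.025, 0, -0.2, 0.6, 5.5, 10], [-0.01, 0.025, 0, -0.4, 0.6, 6.8, 10], [-0.01, 0.025, 0, -0.5, 0.6, 7.3, 10], [-0.01, 0.025, 0, -0.5, 0.6, 7.35, 10], [-0.01, 0.025, 0, -0.5, 0.6, 7.35, 10]],
])

```text
time: 17.95
tool_pos: [0.4952, -0.3017, -0.0205]
ee_rot: [3.139, -0.128, 0.037]
wrist_force: [0.1, -0.7, -0.6]
width: 0.0242
```

Run:
```python
from h import *
log(); s=snap("wrist","w16"); W=cloud(s); print([(v,*np.round(W[v,320]*1000).tolist()) for v in range(60,240,20)])
```

```text
17.95 q [-0.702  0.183  1.661  0.091  1.202  0.804] p [ 0.4952 -0.3017 -0.0205] r [ 3.139 -0.128  0.037] F [ 0.1 -0.7 -0.6] T [ 0.01  0.06 -0.04] w 0.0242
[(60, 591.0, -297.0, 27.0), (80, 581.0, -297.0, 26.0), (100, 571.0, -298.0, 27.0), (120, 562.0, -298.0, 27.0), (140, 552.0, -298.0, 26.0), (160, 542.0, -299.0, 26.0), (180, 532.0, -299.0, 25.0), (200, 521.0, -300.0, 25.0), (220, 511.0, -300.0, 25.0)]
```

Emit:
drive_tool([
  [[0, -0.015, 0, 0, 0, 0.4, 10], [0, -0.015, 0, 0, 0, 0.65, 10], [0, -0.015, 0, 0, 0, 0.7, 10], [0, -0.015, 0, 0, 0, 0.7, 10]],
])

```text
time: 18.4
tool_pos: [0.4969, -0.3021, -0.0267]
ee_rot: [3.138, -0.115, 0.037]
wrist_force: [1.7, -0.0, 2.3]
width: 0.0235
```

Run:
```python
from h import *
log(); s=snap("wrist","w17"); W=cloud(s); print([(v,*np.round(W[v,320]*1000).tolist()) for v in range(60,240,20)])
```

```text
18.4 q [-0.693  0.2    1.653  0.079  1.202  0.815] p [ 0.4969 -0.3021 -0.0267] r [ 3.138 -0.115  0.037] F [ 1.7 -0.   2.3] T [ 0.06 -0.02  0.03] w 0.0235
[(60, 593.0, -297.0, 19.0), (80, 583.0, -298.0, 20.0), (100, 574.0, -298.0, 18.0), (120, 564.0, -298.0, 19.0), (140, 554.0, -299.0, 19.0), (160, 544.0, -299.0, 19.0), (180, 534.0, -300.0, 19.0), (200, 524.0, -300.0, 21.0), (220, 513.0, -300.0, 20.0)]
```

Touching (about 2 N). I'll open to 45% and rise.

Emit:
drive_tool([
  [[0, 0, 0, 0, 0, 0, 45], [0, 0, 0, 0, 0, 0, 45], [0, 0, 0, 0, 0, 0, 45], [0, 0, 0, 0, 0, -1.5, 50], [0, 0, 0, 0, 0, -4, 60], [0, -0.1, 0, 0, 0, -8, 100], [0, -0.11, 0, 0, 0, -13, 100], [0, -0.11, 0, 0, 0, -17, 100], [0, -0.11, 0, 0, 0, -17, 100]],
])

```text
time: 19.35
tool_pos: [0.4806, -0.3049, 0.1517]
ee_rot: [3.128, -0.017, 0.037]
wrist_force: [-0.1, -1.6, 0.8]
width: 0.0834
```

```bash
cat log.txt | wc -l
python3 - <<'E'
from h import *
log(); s=snap("wrist","w18"); W=cloud(s); im=s["img"]
s2=snap("top","t18")
E
```

```text
23
19.35 q [-6.650e-01  1.150e-01  1.376e+00  1.000e-03  1.628e+00  8.690e-01] p [ 0.4806 -0.3049  0.1517] r [ 3.128 -0.017  0.037] F [-0.1 -1.6  0.8] T [0.05 0.   0.02] w 0.0834
```

```bash
cat > kin.py <<'E'
import numpy as np
from scipy.spatial.transform import Rotation as Ro
from scipy.optimize import least_squares
def rz(a): return Ro.from_euler('z',a)
def ry(a): return Ro.from_euler('y',a)
def fk(q,P):
    a1,d,h,e2,L2,e3,L3,ox,oy,Lt,c,s4,s5,s6=P
    B=rz(q[0]); A=ry(q[1]); F=ry(q[1]+q[2]); Wr=F*rz(np.sign(s4)*q[3])*ry(np.sign(s5)*q[4]); Rt=B*Wr*rz(np.sign(s6)*q[5]+c)
    p=B.apply(np.array([a1,d,h])+A.apply([e2,0,L2])+F.apply([e3,0,L3])+Wr.apply([ox,oy,Lt]))
    return p,Rt
def load():
    return [eval(l) for l in open('log.txt')]
def fit():
    D=load(); best=None
    for s4 in(1,-1):
     for s6 in(1,-1):
      for c in (0,np.pi/2,-np.pi/2,np.pi):
        def res(x):
            P=np.r_[x[:10],x[10],s4,1,s6]; r=[]
            for q,p,e in D:
                pp,Rt=fk(q,P); r+=list((pp-p)*10); r+=list((Rt.inv()*Ro.from_euler('xyz',e)).as_rotvec())
            return np.r_[r, 1e-3*(x[:10]-x0[:10])]
        x0=np.r_[0,0.05,0.3,0,0.45,0,0.4,0,0,0.25,c]
        s=least_squares(res,x0)
        if best is None or s.cost<best[0]: best=(s.cost,np.r_[s.x,s4,1,s6]); 
    return best
if __name__=="__main__":
    b=fit(); print(b[0],np.round(b[1],4).tolist()); np.save("P.npy",b[1])
    for q,p,e in load()[::3]: print(np.round((fk(q,b[1])[0]-p)*1000,1), np.round((fk(q,b[1])[1].inv()*Ro.from_euler('xyz',e)).as_rotvec(),3))
E
python3 kin.py
```

```text
3.0188684766318104e-08 [0.0, 0.0566, 0.1526, 0.0, 0.449, 0.1007, 0.4998, 0.0, -0.0, 0.386, 1.5708, 1.0, 1.0, 1.0]
[ 0. -0. -0.] [0. 0. 0.]
[-0.  0.  0.] [0. 0. 0.]
[-0.  0.  0.] [-0.  0.  0.]
[-0.  0. -0.] [ 0. -0.  0.]
[ 0. -0.  0.] [0. 0. 0.]
[-0.  0.  0.] [-0.  0.  0.]
[ 0. -0.  0.] [-0.  0.  0.]
[ 0. -0.  0.] [-0.  0.  0.]
```

```bash
cat >> h.py <<'E'
from kin import fk
from scipy.optimize import least_squares
PK=np.load("P.npy")
LO=np.array([-3.1,-.76,.27,-1.08,.17,-2.57]);HI=np.array([3.1,2.03,2.55,4.22,2.65,2.57])
UP=np.array([0,0,1.])
def ik(p,R,q0):
    f=lambda q:(lambda a:np.r_[(a[0]-p)*5,(a[1].inv()*R).as_rotvec()])(fk(q,PK))
    s=least_squares(f,np.clip(q0,LO+1e-3,HI-1e-3),bounds=(LO,HI)); return s.x,np.abs(s.fun).max()
def ori(h,tau,roll=0):
    "approach heading h (horizontal), tau from down, roll about h (right hand)"
    h=np.array(h,float);h/=np.linalg.norm(h); z=np.sin(tau)*h-np.cos(tau)*UP; y=np.cross(h,UP); x=np.cross(y,z)
    R=Ro.from_matrix(np.c_[x,y,z]); return Ro.from_rotvec(h*roll)*R
def repG(G,R,d=.059): return np.array(G)+R.apply([0,0,d])   # grasp point -> reported tcp
CUP=np.array([0.6725,-0.2438])
E
python3 - <<'E'
from h import *
q=robot.get_obs()["joint_positions"]
h0=np.r_[CUP,0]; 
R=ori(h0,np.radians(60)); G=np.r_[CUP,.045]
for n,g in(("pre",G-.09*R.as_matrix()[:,2]),("grasp",G),("lift",G+[0,0,.13])):
    q,e=ik(repG(g,R),R,q); print(n,np.round(q,2),round(e,4),np.round(repG(g,R),3))
ql=q
for tau in (50,60,70):
  for sgn in (1,-1):
   for my in (0,):
    q=ql.copy(); Gp=M(0,my,210)
    ok=[]
    for k in np.linspace(0,1,11):
        ang=np.arctan2(h0[1],h0[0])*(1-k)+np.radians(104.55)*k; h=[np.cos(ang),np.sin(ang),0]
        g=(1-k)*(G+[0,0,.165])+k*M(-60,0,210); R=ori(h,np.radians(60*(1-k)+tau*k)); q,e=ik(repG(g,R),R,q); ok.append(round(e,3))
    print(tau,sgn,"carry",ok,np.round(q,2))
    for r in (30,60,90,110,120,130):
        R=ori(MX,np.radians(tau),np.radians(sgn*r)); q,e=ik(repG(Gp,R),R,q); print("  ",r,round(e,4),np.round(q,2),end="\n")
E
```

```text
pre [-0.53 -0.05  2.18  1.72  0.17 -0.24] 0.0139 [ 0.647 -0.235  0.061]
grasp [-0.48  0.21  2.02  2.4   0.17 -0.9 ] 0.0005 [ 0.721 -0.261  0.015]
lift [-0.48 -0.02  1.93  0.56  0.22  0.96] 0.0 [ 0.721 -0.261  0.145]
50 1 carry [np.float64(0.0), np.float64(0.0), np.float64(0.0), np.float64(0.0), np.float64(0.0), np.float64(0.0), np.float64(0.0), np.float64(0.0), np.float64(0.0), np.float64(0.0), np.float64(0.0)] [-0.32  0.39  1.27  0.76  1.94 -0.47]
   30 0.0 [-0.18  0.57  1.08  0.75  2.17  0.03]
   60 0.0 [-0.14  0.79  0.89  0.89  2.44  0.53]
   90 0.0 [-0.12  0.95  0.84  1.2   2.6   1.14]
   110 0.0 [-0.13  1.    0.9   1.44  2.63  1.57]
   120 0.0 [-0.14  1.02  0.95  1.55  2.62  1.76]
   130 0.0 [-0.15  1.02  1.02  1.64  2.6   1.94]
50 -1 carry [np.float64(0.0), np.float64(0.0), np.float64(0.0), np.float64(0.0), np.float64(0.0), np.float64(0.0), np.float64(0.0), np.float64(0.0), np.float64(0.0), np.float64(0.0), np.float64(0.0)] [-0.32  0.39  1.27  0.76  1.94 -0.47]
   30 0.0 [-0.34  0.16  1.62  0.95  1.61 -0.93]
   60 0.0 [-0.43  0.11  1.86  1.25  1.49 -1.54]
   90 0.0 [-0.47  0.24
[... 1607 characters left out ...]
 1.22  2.35  1.09]
   110 0.0 [-0.24  0.83  1.14  1.32  2.37  1.45]
   120 0.0 [-0.25  0.84  1.16  1.37  2.37  1.63]
   130 0.0 [-0.26  0.84  1.2   1.41  2.36  1.8 ]
70 -1 carry [np.float64(0.0), np.float64(0.0), np.float64(0.0), np.float64(0.0), np.float64(0.0), np.float64(0.0), np.float64(0.0), np.float64(0.0), np.float64(0.0), np.float64(0.0), np.float64(0.0)] [-0.39  0.53  1.28  1.01  2.06 -0.5 ]
   30 0.0 [-0.37  0.39  1.52  1.12  1.86 -1.02]
   60 0.0 [-0.41  0.38  1.63  1.25  1.81 -1.58]
   90 0.0 [-0.43  0.44  1.69  1.39  1.85 -2.15]
   110 0.0 [-0.42  0.51  1.68  1.46  1.92 -2.52]
   120 0.0912 [-0.41  0.53  1.63  1.47  1.96 -2.57]
   130 0.2214 [-0.39  0.56  1.57  1.47  2.   -2.57]
```

Run:
```python
from h import *
h0=np.r_[CUP,0]
for tau in (30,40,45,50):
    q=np.array([-.5,.2,1.8,0,.8,1.5]); 
    R=ori(h0,np.radians(tau)); G=np.r_[CUP,.045]
    for n,g in(("lift",G+[0,0,.13]),("grasp",G),("pre",G-.09*R.as_matrix()[:,2])):
        q,e=ik(repG(g,R),R,q); print(tau,n,np.round(q,2),round(e,4))
def J5(q): return fk(q,np.r_[PK[:9],0,PK[10:]])[0]
for ha in (20,40,60,80,100):
  for tau in (45,60,75):
    h=[np.cos(np.radians(ha)),np.sin(np.radians(ha)),0]
    q=np.array([0,.3,1.5,.8,1.5,0.])
    out=[]
    for r in (0,30,60,90,110,125):
        R=ori(h,np.radians(tau),-np.radians(r)); q,e=ik(repG(M(0,0,200),R),R,q)
        if r in(0,125): out+=[round(e,3),np.round(q,2).tolist(),np.round(J5(q),2).tolist()]
    print(ha,tau,out)
```

```text
30 lift [-0.45  0.13  1.52  0.06  0.97  1.45] 0.0
30 grasp [-0.45  0.25  1.66  0.08  0.72  1.42] 0.0
30 pre [-0.46  0.07  1.69  0.07  0.86  1.43] 0.0
40 lift [-0.46  0.05  1.67  0.11  0.73  1.4 ] 0.0
40 grasp [-0.46  0.2   1.8   0.16  0.46  1.34] 0.0
40 pre [-0.47 -0.02  1.87  0.15  0.6   1.35] 0.0
45 lift [-0.46  0.02  1.74  0.15  0.6   1.37] 0.0
45 grasp [-0.46  0.18  1.86  0.26  0.33  1.24] 0.0
45 pre [-0.48 -0.05  1.96  0.22  0.46  1.28] 0.0
50 lift [-0.47 -0.    1.81  0.21  0.47  1.31] 0.0
50 grasp [-0.47  0.18  1.92  0.5   0.2   1.  ] 0.0
50 pre [-0.49 -0.07  2.04  0.35  0.32  1.14] 0.0
20 45 [np.float64(0.0), [0.02, -0.31, 1.98, 0.34, 0.74, 1.08], [0.35, 0.06, 0.43], np.float64(0.613), [0.17, -0.57, 2.3, -1.08, 0.17, 0.62], [0.22, 0.09, 0.35]]
20 60 [np.float64(0.0), [-0.03, -0.39, 2.17, 0.79, 0.47, 0.64], [0.3, 0.05, 0.36], np.float64(0.414), [0.21, -0.52, 2.27, -1.08, 0.17, 0.57], [0.23, 0.11, 0.35]]
20 75 [np.float64(0.0), [-0.08, -0.35, 2.33, 1.84, 0.43, -0.41], [0.27, 0.04, 0.28], np.float64(0.294), [-0.08, -0.45, 2.36, 1.95, 0.38, -2.57], [0.25, 0.04, 0.3]]
40 45 [np.flo
[... 1252 characters left out ...]
, 1.7, 1.51, -2.57], [0.38, -0.13, 0.21]]
80 75 [np.float64(0.0), [-0.42, 0.28, 1.73, 1.23, 1.68, -0.48], [0.51, -0.17, 0.28], np.float64(0.187), [-0.46, 0.27, 1.89, 1.52, 1.65, -2.57], [0.45, -0.16, 0.22]]
100 45 [np.float64(0.0), [-0.23, 0.28, 1.4, 0.73, 1.77, -0.37], [0.61, -0.08, 0.43], np.float64(0.231), [-0.46, 0.36, 1.98, 1.76, 1.73, -2.57], [0.43, -0.15, 0.15]]
100 60 [np.float64(0.0), [-0.31, 0.37, 1.42, 0.93, 1.86, -0.45], [0.61, -0.13, 0.36], np.float64(0.205), [-0.44, 0.46, 1.79, 1.58, 1.84, -2.57], [0.5, -0.17, 0.17]]
100 75 [np.float64(0.0), [-0.35, 0.48, 1.45, 1.11, 1.95, -0.51], [0.62, -0.17, 0.28], np.float64(0.169), [-0.4, 0.53, 1.6, 1.43, 1.95, -2.57], [0.57, -0.18, 0.19]]
```

Run:
```python
from h import *
def J5(q): return fk(q,np.r_[PK[:9],0,PK[10:]])[0]
for sg,fl in ((1,0),(1,1),(-1,1)):
 for ha in (-10,10,30,50,70,90):
  for tau in (45,60,75):
    h=[np.cos(np.radians(ha)),np.sin(np.radians(ha)),0]
    best=None
    for q0 in ([0,.3,1.5,.8,1.5,0.],[0,.3,1.5,0,1.,-1.5],[0,.3,1.8,1.5,1.,1.5],[0,0,2,3,.8,0]):
      q=np.array(q0)
      R=ori(h,np.radians(tau),sg*np.radians(122))*Ro.from_rotvec([0,0,np.pi*fl]); q,e=ik(repG(M(0,0,200),R),R,q)
      if best is None or e<best[0]: best=(e,q)
    e,q=best
    if e<.01: print(sg,fl,ha,tau,round(e,3),np.round(q,2).tolist(),np.round(J5(q),2).tolist(),"z_tool",np.round(fk(q,PK)[1].as_matrix()[:,2],2))
```

```text
1 0 -10 45 0.0 [-0.22, 0.38, 2.3, 2.46, 1.6, 0.72] [0.3, -0.01, 0.08] z_tool [0.8  0.47 0.37]
1 0 -10 60 0.0 [0.0, 0.2, 2.4, 2.86, 1.31, 0.65] [0.26, 0.06, 0.11] z_tool [0.93 0.27 0.26]
1 0 -10 75 0.0 [0.28, 0.05, 2.39, 3.41, 1.02, 0.37] [0.24, 0.13, 0.16] z_tool [0.99 0.05 0.14]
1 0 10 45 0.0 [-0.38, 0.46, 2.12, 2.03, 1.74, 0.95] [0.37, -0.09, 0.08] z_tool [0.59 0.71 0.37]
1 0 10 60 0.0 [-0.32, 0.26, 2.29, 2.24, 1.48, 0.96] [0.31, -0.04, 0.11] z_tool [0.78 0.57 0.26]
1 0 10 75 0.0 [-0.14, 0.03, 2.4, 2.53, 1.11, 0.92] [0.27, 0.02, 0.16] z_tool [0.91 0.38 0.14]
1 0 30 45 0.0 [-0.41, 0.58, 1.88, 1.77, 1.91, 1.14] [0.46, -0.14, 0.08] z_tool [0.31 0.87 0.37]
1 0 30 60 0.0 [-0.43, 0.39, 2.08, 1.86, 1.68, 1.16] [0.39, -0.12, 0.11] z_tool [0.54 0.8  0.26]
1 0 30 75 0.0 [-0.4, 0.17, 2.25, 1.99, 1.4, 1.2] [0.33, -0.08, 0.16] z_tool [0.73 0.67 0.14]
1 0 50 45 0.0 [-0.37, 0.71, 1.62, 1.62, 2.1, 1.32] [0.57, -0.16, 0.08] z_tool [-0.    0.93  0.37]
1 0 50 60 0.0 [-0.43, 0.54, 1.82, 1.63, 1.89, 1.32] [0.49, -0.16, 0.11] z_tool [0.23 0.94 0.26]
1 0 50 75 0.0 [-0.46, 0.34, 2.0, 1.68, 1.66, 1.35] [0.
[... 3126 characters left out ...]
] z_tool [0.88 0.39 0.26]
-1 1 50 75 0.0 [-0.35, 0.12, 2.3, 2.11, 1.32, 0.06] [0.31, -0.05, 0.16] z_tool [0.79 0.6  0.14]
-1 1 70 45 0.0 [-0.21, 0.38, 2.3, 2.48, 1.6, -0.12] [0.3, -0.01, 0.08] z_tool [0.81 0.46 0.37]
-1 1 70 60 0.0 [-0.38, 0.31, 2.22, 2.07, 1.56, 0.06] [0.34, -0.07, 0.11] z_tool [0.69 0.67 0.26]
-1 1 70 75 0.0 [-0.46, 0.29, 2.08, 1.75, 1.59, 0.23] [0.39, -0.13, 0.16] z_tool [0.54 0.83 0.14]
-1 1 90 45 0.0 [-0.38, 0.46, 2.13, 2.04, 1.74, 0.11] [0.37, -0.09, 0.08] z_tool [0.6  0.71 0.37]
-1 1 90 60 0.0 [-0.44, 0.45, 1.98, 1.76, 1.76, 0.23] [0.43, -0.14, 0.11] z_tool [0.42 0.87 0.26]
-1 1 90 75 0.0 [-0.44, 0.47, 1.8, 1.54, 1.83, 0.34] [0.49, -0.17, 0.16] z_tool [0.22 0.97 0.14]
```

Run:
```python
from h import *
s=snap("top"); W=cloud(s)
m=np.zeros(W.shape[:2],bool); m[45:150,440:585]=1
m&=(W[...,2]>.02); P=W[m]; print("bin zmax",np.percentile(P[:,2],[50,98]),"ymax",P[:,1].max(), P[np.argmax(P[:,1])])
for x in np.arange(.58,.82,.02):
    q=P[abs(P[:,0]-x)<.01]
    if len(q): print(round(x,2),q[:,1].max().round(3),q[np.argmax(q[:,1]),2].round(3))
h0=np.r_[CUP,0]
for ha in (-20,-5,0,10):
  for tau in (50,55,60):
    h=[np.cos(np.radians(ha)),np.sin(np.radians(ha)),0]; q=np.array([-.5,.2,1.8,0.5,.8,.8]); o=[]
    R=ori(h,np.radians(tau)); G=np.r_[CUP,.045]
    for n,g in(("lift",G+[0,0,.13]),("grasp",G),("pre",G-.09*R.as_matrix()[:,2])):
        q,e=ik(repG(g,R),R,q); o+=[round(e,3),np.round(q,2).tolist()]
    print(ha,tau,o)
```

```text
bin zmax [0.55400484 0.5726119 ] ymax -0.20273097148851393 [ 0.43992971 -0.20273097  0.56022083]
0.64 -0.546 0.095
0.66 -0.387 0.087
0.68 -0.383 0.026
0.7 -0.379 0.031
0.72 -0.376 0.086
0.74 -0.37 0.089
0.76 -0.367 0.092
0.78 -0.365 0.091
0.8 -0.439 0.086
-20 50 [np.float64(0.0), [-0.47, -0.0, 1.81, 0.2, 0.47, 1.31], np.float64(0.0), [-0.47, 0.18, 1.92, 0.49, 0.2, 1.01], np.float64(0.0), [-0.49, -0.07, 2.04, 0.35, 0.32, 1.15]]
-20 55 [np.float64(0.0), [-0.47, -0.01, 1.87, 0.31, 0.34, 1.21], np.float64(0.035), [-0.51, 0.19, 1.97, 1.3, 0.17, 0.18], np.float64(0.0), [-0.5, -0.07, 2.11, 0.7, 0.19, 0.79]]
-20 60 [np.float64(0.0), [-0.48, -0.02, 1.93, 0.55, 0.22, 0.97], np.float64(0.001), [-0.48, 0.21, 2.02, 2.41, 0.17, -0.91], np.float64(0.015), [-0.53, -0.05, 2.18, 1.73, 0.17, -0.25]]
-5 50 [np.float64(0.0), [-0.6, 0.03, 1.78, 0.68, 0.64, 0.65], np.float64(0.0), [-0.6, 0.21, 1.89, 1.04, 0.45, 0.23], np.float64(0.0), [-0.68, -0.02, 1.99, 0.9, 0.58, 0.35]]
-5 55 [np.float64(0.0), [-0.62, 0.02, 1.84, 0.87, 0.57, 0.46], np.float64(0.0), [-0.62, 0.22, 1.94, 1.35, 0.44, -0.09], np.float64(0.0)
[... 561 characters left out ...]
1]]
0 60 [np.float64(0.0), [-0.68, 0.04, 1.87, 1.15, 0.64, 0.12], np.float64(0.0), [-0.68, 0.26, 1.95, 1.57, 0.58, -0.38], np.float64(0.0), [-0.81, 0.04, 2.08, 1.39, 0.69, -0.25]]
10 50 [np.float64(0.0), [-0.7, 0.11, 1.7, 0.86, 0.9, 0.29], np.float64(0.0), [-0.7, 0.27, 1.8, 1.07, 0.74, -0.02], np.float64(0.0), [-0.82, 0.09, 1.88, 0.98, 0.88, 0.03]]
10 55 [np.float64(0.0), [-0.73, 0.1, 1.75, 1.01, 0.87, 0.15], np.float64(0.0), [-0.73, 0.29, 1.84, 1.24, 0.75, -0.2], np.float64(0.0), [-0.86, 0.11, 1.93, 1.14, 0.89, -0.14]]
10 60 [np.float64(0.0), [-0.76, 0.11, 1.8, 1.16, 0.86, -0.01], np.float64(0.0), [-0.76, 0.31, 1.88, 1.42, 0.78, -0.38], np.float64(0.0), [-0.9, 0.14, 1.98, 1.3, 0.91, -0.31]]
```

```bash
cat >> h.py <<'E'
from scipy.spatial.transform import Slerp
def plan(wps,fing,chk=True,hold=2,vlin=.035,vang=.12):
    "wps: list of (P_rep,R); prints rows from the present pose"
    o=robot.get_obs(); p0,R0=T(); q=o["joint_positions"]; rows=[]; pc,Rc=p0,R0; bad=[]; mq=0
    for (p,R) in wps:
        n=max(1,int(np.ceil(max(np.linalg.norm(p-pc)/vlin,(Rc.inv()*R).magnitude()/vang)))); sl=Slerp([0,1],Ro.concatenate([Rc,R]))
        for k in range(1,n+1):
            pp=pc+(p-pc)*k/n; RR=sl(k/n); rows.append(np.r_[(R0.inv()*RR).as_rotvec(),R0.inv().apply(pp-p0)*100,fing])
            if chk:
                qn,e=ik(pp,RR,q); mq=max(mq,np.abs(qn-q).max()); q=qn
                if e>.002: bad.append((len(rows),round(e,3)))
        pc,Rc=p,R
    rows+= [rows[-1]]*hold
    print("rows",len(rows),"bad",bad,"maxdq/row",round(mq,2),"end q",np.round(q,2))
    print([[round(float(v),2) for v in r] for r in rows])
E
python3 - <<'E'
from h import *
log()
R=ori([1,0,0],np.radians(55)); G=np.r_[CUP,.045]; z=R.as_matrix()[:,2]
R1=ori([1,0,0],np.radians(30))
plan([(repG(np.array([.56,-.26,.20]),R1),R1),(repG(G-.10*z+[0,0,.03],R),R)],100)
E
```

```text
19.5 q [-6.660e-01  1.210e-01  1.388e+00  1.000e-03  1.626e+00  8.690e-01] p [ 0.477  -0.3021  0.1423] r [ 3.138 -0.005  0.036] F [-0.1 -0.   0.2] T [ 0.07  0.03 -0.01] w 0.0931
rows 11 bad [] maxdq/row 0.25 end q [-0.79 -0.06  2.01  1.07  0.72  0.1 ]
[[-0.0, 0.1, 0.01, 2.28, -0.76, -0.12, 100.0], [-0.0, 0.21, 0.01, 4.56, -1.52, -0.25, 100.0], [-0.0, 0.31, 0.02, 6.84, -2.28, -0.37, 100.0], [-0.01, 0.41, 0.03, 9.12, -3.04, -0.5, 100.0], [-0.01, 0.52, 0.04, 11.4, -3.79, -0.62, 100.0], [-0.01, 0.63, 0.04, 12.64, -4.16, 0.65, 100.0], [-0.01, 0.74, 0.04, 13.88, -4.52, 1.91, 100.0], [-0.01, 0.85, 0.04, 15.13, -4.89, 3.18, 100.0], [-0.01, 0.95, 0.04, 16.37, -5.25, 4.44, 100.0], [-0.01, 0.95, 0.04, 16.37, -5.25, 4.44, 100.0], [-0.01, 0.95, 0.04, 16.37, -5.25, 4.44, 100.0]]
```

Emit:
drive_tool([
  [[0, 0.1, 0.01, 2.3, -0.8, -0.1, 100], [0, 0.21, 0.01, 4.6, -1.5, -0.25, 100], [0, 0.31, 0.02, 6.8, -2.3, -0.4, 100], [-0.01, 0.41, 0.03, 9.1, -3, -0.5, 100], [-0.01, 0.52, 0.04, 11.4, -3.8, -0.6, 100], [-0.01, 0.63, 0.04, 12.6, -4.2, 0.6, 100], [-0.01, 0.74, 0.04, 13.9, -4.5, 1.9, 100], [-0.01, 0.85, 0.04, 15.1, -4.9, 3.2, 100], [-0.01, 0.95, 0.04, 16.4, -5.3, 4.4, 100], [-0.01, 0.95, 0.04, 16.4, -5.3, 4.4, 100], [-0.01, 0.95, 0.04, 16.4, -5.3, 4.4, 100], [-0.01, 0.95, 0.04, 16.4, -5.3, 4.4, 100]],
])

```text
time: 20.7
tool_pos: [0.64, -0.2442, 0.1007]
ee_rot: [-3.134, -0.956, -0.008]
wrist_force: [-0.6, -0.2, -0.1]
width: 0.0939
```

Run:
```python
from h import *
log(); s=snap("wrist","w20"); W=cloud(s); snap("side","s20")
m=(W[...,2]>.068)&(W[...,2]<.08)&(abs(W[...,0]-CUP[0])<.06)&(abs(W[...,1]-CUP[1])<.06); q=W[m]; print(len(q),cv2.minEnclosingCircle(q[:,:2].astype(np.float32)),q.mean(0))
```

```text
20.7 q [-0.785 -0.056  2.004  1.059  0.724  0.124] p [ 0.64   -0.2442  0.1007] r [-3.134 -0.956 -0.008] F [-0.6 -0.2 -0.1] T [0.08 0.37 0.  ] w 0.0939
1616 ((0.6730753183364868, -0.24157662689685822), 0.034035954624414444) [ 0.67211009 -0.24158067  0.07343928]
```

```bash
sed -i 's/^CUP=.*/CUP=np.array([0.673,-0.242])/' h.py
python3 - <<'E'
from h import *
log()
R=ori([1,0,0],np.radians(55)); G=np.r_[CUP,.044]; z=R.as_matrix()[:,2]
plan([(repG(G-.06*z,R),R),(repG(G,R),R)],100,vlin=.02)
E
```

```text
20.8 q [-0.785 -0.057  2.003  1.061  0.724  0.123] p [ 0.6405 -0.2444  0.1019] r [-3.137 -0.958 -0.006] F [ 0.1 -0.6  0. ] T [0.06 0.33 0.01] w 0.0939
rows 9 bad [] maxdq/row 0.05 end q [-0.66  0.24  1.91  1.32  0.54 -0.13]
[[-0.0, 0.0, -0.0, -0.72, -0.06, 1.47, 100.0], [-0.0, 0.0, -0.0, -1.43, -0.12, 2.95, 100.0], [-0.0, 0.0, -0.0, -2.15, -0.17, 4.42, 100.0], [-0.0, 0.0, -0.0, -2.87, -0.23, 5.89, 100.0], [-0.0, 0.0, -0.0, -2.87, -0.23, 7.89, 100.0], [-0.0, 0.0, -0.0, -2.86, -0.23, 9.89, 100.0], [-0.0, 0.0, -0.0, -2.86, -0.23, 11.89, 100.0], [-0.0, 0.0, -0.0, -2.86, -0.23, 11.89, 100.0], [-0.0, 0.0, -0.0, -2.86, -0.23, 11.89, 100.0]]
```

Emit:
drive_tool([
  [[0, 0, 0, -0.7, 0, 1.5, 100], [0, 0, 0, -1.4, -0.1, 3, 100], [0, 0, 0, -2.2, -0.2, 4.4, 100], [0, 0, 0, -2.9, -0.2, 5.9, 100], [0, 0, 0, -2.9, -0.2, 7.9, 100], [0, 0, 0, -2.9, -0.2, 9.9, 100], [0, 0, 0, -2.9, -0.2, 11.9, 100], [0, 0, 0, -2.9, -0.2, 11.9, 100], [0, 0, 0, -2.9, -0.2, 11.9, 100]],
])

```text
time: 21.7
tool_pos: [0.722, -0.2424, 0.011]
ee_rot: [-3.139, -0.959, -0.003]
wrist_force: [1.1, -0.0, -0.4]
width: 0.094
```

Run:
```python
from h import *
log(); s=snap("wrist","w21"); W=cloud(s)
m=(W[...,2]>.068)&(W[...,2]<.08)&(abs(W[...,0]-CUP[0])<.05)&(abs(W[...,1]-CUP[1])<.045); q=W[m]; print(len(q),cv2.minEnclosingCircle(q[:,:2].astype(np.float32)),q.mean(0))
```

```text
21.7 q [-0.658  0.236  1.91   1.317  0.544 -0.122] p [ 0.722  -0.2424  0.011 ] r [-3.139e+00 -9.590e-01 -3.000e-03] F [ 1.1 -0.  -0.4] T [0.01 0.36 0.03] w 0.094
5164 ((0.673202395439148, -0.2419244796037674), 0.03375091403722763) [ 0.67192393 -0.24181061  0.07363415]
```

Emit:
drive_tool([
  [[0, 0, 0, 0, 0, 0, 50], [0, 0, 0, 0, 0, 0, 50], [0, 0, 0, 0, 0, 0, 50], [0, 0, 0, 0, 0, 0, 50], [0, 0, 0, 0, 0, 0, 50], [0, 0, 0, 0, 0, 0, 50]],
])

```text
time: 22.35
tool_pos: [0.7218, -0.2428, 0.0117]
ee_rot: [-3.14, -0.96, -0.003]
wrist_force: [-1.7, 1.2, 1.4]
width: 0.0646
```

Run:
```python
from h import *
log(); 
R=ori([1,0,0],np.radians(55)); G=np.r_[CUP,.044]
plan([(repG(G+[0,0,.03],R),R),(repG(G+[0,0,.15],R),R)],50,vlin=.025)
def J5(q): return fk(q,np.r_[PK[:9],0,PK[10:]])[0]
# pour poses search
tau=np.radians(55)
for ha in (40,55,70):
  for Z in (.20,.22,.24):
    h=np.array([np.cos(np.radians(ha)),np.sin(np.radians(ha)),0]); q=np.array([-.3,.3,1.7,1.2,1.3,0.2])
    for r in (0,40,80,100,115,125):
        Rr=ori(h,tau,np.radians(r)); q,e=ik(repG(M(0,0,Z*1000),Rr),Rr,q)
        if r in(0,115,125): print(ha,Z,r,round(e,3),np.round(q,2),J5(q).round(2), "body low",)
```

```text
22.35 q [-0.659  0.235  1.911  1.317  0.544 -0.122] p [ 0.7218 -0.2428  0.0117] r [-3.14e+00 -9.60e-01 -3.00e-03] F [-1.7  1.2  1.4] T [-0.04  0.22  0.03] w 0.0646
rows 9 bad [] maxdq/row 0.09 end q [-0.66  0.02  1.8   0.9   0.69  0.38]
[[0.0, 0.0, -0.0, 1.15, -0.04, -0.83, 50.0], [0.0, 0.0, -0.0, 2.31, -0.09, -1.67, 50.0], [0.0, 0.0, -0.0, 4.27, -0.09, -3.05, 50.0], [0.0, 0.0, -0.0, 6.24, -0.09, -4.42, 50.0], [0.0, 0.0, -0.0, 8.2, -0.1, -5.8, 50.0], [0.0, 0.0, -0.0, 10.17, -0.1, -7.18, 50.0], [0.0, 0.0, -0.0, 12.13, -0.1, -8.56, 50.0], [0.0, 0.0, -0.0, 12.13, -0.1, -8.56, 50.0], [0.0, 0.0, -0.0, 12.13, -0.1, -8.56, 50.0]]
40 0.2 0 0.0 [-0.24 -0.25  2.03  0.96  0.94  0.21] [ 0.36 -0.03  0.39] body low
40 0.2 115 0.0 [-0.44  0.5   1.87  1.65  1.84  1.17] [ 0.47 -0.16  0.12] body low
40 0.2 125 0.0 [-0.43  0.54  1.9   1.74  1.87  1.27] [ 0.46 -0.15  0.09] body low
40 0.22 0 0.0 [-0.24 -0.27  2.    0.93  0.96  0.26] [ 0.36 -0.03  0.41] body low
40 0.22 115 0.0 [-0.44  0.45  1.87  1.66  1.83  1.21] [ 0.47 -0.16  0.14] body low
40 0.22 125 0.0 [-0.43  0.49  1.9   1.75  1.86  1.31] [ 0.46 
[... 1044 characters left out ...]
  1.43 -0.19] [ 0.47 -0.11  0.39] body low
70 0.2 115 0.0 [-0.34  0.73  1.45  1.46  2.17  1.37] [ 0.63 -0.17  0.12] body low
70 0.2 125 0.0 [-0.34  0.75  1.49  1.54  2.18  1.5 ] [ 0.62 -0.16  0.09] body low
70 0.22 0 0.0 [-0.34  0.02  1.74  0.97  1.45 -0.15] [ 0.47 -0.11  0.41] body low
70 0.22 115 0.0 [-0.34  0.7   1.45  1.48  2.17  1.4 ] [ 0.63 -0.17  0.14] body low
70 0.22 125 0.0 [-0.34  0.72  1.49  1.56  2.18  1.54] [ 0.62 -0.16  0.11] body low
70 0.24 0 0.0 [-0.34  0.01  1.71  0.97  1.48 -0.12] [ 0.47 -0.11  0.43] body low
70 0.24 115 0.0 [-0.34  0.67  1.45  1.5   2.17  1.44] [ 0.63 -0.17  0.16] body low
70 0.24 125 0.0 [-0.34  0.68  1.5   1.58  2.18  1.57] [ 0.62 -0.16  0.13] body low
```

Emit:
drive_tool([
  [[0, 0, 0, 1.1, 0, -0.8, 50], [0, 0, 0, 2.3, 0, -1.7, 50], [0, 0, 0, 4.3, 0, -3, 50], [0, 0, 0, 6.2, 0, -4.4, 50], [0, 0, 0, 8.2, 0, -5.8, 50], [0, 0, 0, 10.2, 0, -7.2, 50], [0, 0, 0, 12.1, 0, -8.6, 50], [0, 0, 0, 12.1, 0, -8.6, 50]],
])

```text
time: 23.15
tool_pos: [0.7221, -0.244, 0.1649]
ee_rot: [3.136, -0.965, 0.003]
wrist_force: [0.7, 0.4, -0.8]
width: 0.0646
```

Run:
```python
from h import *
log(); snap("wrist","w22")
tau=np.radians(55); hh=lambda a: np.array([np.cos(np.radians(a)),np.sin(np.radians(a)),0])
wps=[]
G0=np.r_[CUP,.194]; G1=M(30,35,235)
for k in (.33,.66,1): R=ori(hh(55*k),tau); wps.append((repG(G0+(G1-G0)*k,R),R))
plan(wps,50,vlin=.035,vang=.09)
def J5(q): return fk(q,np.r_[PK[:9],0,PK[10:]])[0]
o=robot.get_obs(); q=o["joint_positions"]
for w in wps: q,e=ik(*w,q); print(e,np.round(q,2),J5(q).round(2))
for r in (30,60,90,100,110,120): R=ori(hh(55),tau,np.radians(r)); q,e=ik(repG(G1,R),R,q); print(e,np.round(q,2),J5(q).round(2))
```

```text
23.15 q [-0.661  0.016  1.795  0.9    0.695  0.384] p [ 0.7221 -0.244   0.1649] r [ 3.136e+00 -9.650e-01  3.000e-03] F [ 0.7  0.4 -0.8] T [-0.01  0.58  0.  ] w 0.0646
rows 17 bad [] maxdq/row 0.05 end q [-0.3  -0.25  1.95  0.97  1.24  0.07]
[[0.05, -0.0, -0.04, -0.39, -3.01, -0.98, 50.0], [0.1, -0.0, -0.07, -0.78, -6.01, -1.97, 50.0], [0.16, -0.0, -0.11, -1.17, -9.02, -2.95, 50.0], [0.21, -0.0, -0.15, -1.55, -12.03, -3.94, 50.0], [0.26, -0.0, -0.18, -1.94, -15.03, -4.92, 50.0], [0.31, -0.0, -0.22, -2.36, -17.99, -6.0, 50.0], [0.36, -0.0, -0.25, -2.78, -20.94, -7.08, 50.0], [0.42, -0.0, -0.29, -3.2, -23.89, -8.16, 50.0], [0.47, -0.0, -0.33, -3.62, -26.84, -9.24, 50.0], [0.52, -0.0, -0.36, -4.04, -29.79, -10.31, 50.0], [0.57, -0.0, -0.4, -4.52, -32.77, -11.49, 50.0], [0.63, -0.0, -0.44, -5.0, -35.75, -12.67, 50.0], [0.68, -0.0, -0.48, -5.48, -38.73, -13.85, 50.0], [0.73, -0.0, -0.51, -5.95, -41.71, -15.02, 50.0], [0.79, -0.0, -0.55, -6.43, -44.69, -16.2, 50.0], [0.79, -0.0, -0.55, -6.43, -44.69, -16.2, 50.0], [0.79, -0.0, -0.55, -6.43, -44.69, -16.2, 50.0]]
1.2712053631958042e-12 [-0.61 -0.12  1.91  0.96  0.93  0.21] [ 0.37 -0.19  0.4 ]
3.191891195797325e-15 [-0.5  -0.22  1.96  0.97  1.12  0.11] [ 0.36 -0.13  0.41]
1.5106110251572598e-09 [-0.3  -0.25  1.95  0.97  1.24  0.07] [ 0.37 -0.06  0.42]
2.1384283233061296e-12 [-0.36 -0.02  1.81  1.05  1.54  0.39] [ 0.45 -0.11  0.4 ]
6.106226635438361e-15 [-0.39  0.19  1.72  1.18  1.77  0.7 ] [ 0.5  -0.15  0.33]
1.3405351281463404e-10 [-0.4   0.37  1.72  1.36  1.92  1.01] [ 0.52 -0.16  0.24]
1.1102230246251565e-15 [-0.4   0.42  1.74  1.43  1.96  1.12] [ 0.52 -0.16  0.2 ]
8.326672684688674e-16 [-0.4   0.46  1.76  1.5   1.98  1.23] [ 0.51 -0.16  0.17]
1.3877787807814457e-15 [-0.39  0.5   1.8   1.58  2.01  1.34] [ 0.5  -0.15  0.14]
```

Emit:
drive_tool([
  [[0.03, 0, -0.02, -0.2, -1.5, -0.5, 50], [0.08, 0, -0.05, -0.6, -4.5, -1.5, 50], [0.13, 0, -0.09, -1, -7.5, -2.5, 50], [0.18, 0, -0.13, -1.4, -10.5, -3.5, 50], [0.23, 0, -0.16, -1.7, -13.5, -4.4, 50], [0.29, 0, -0.2, -2.2, -16.5, -5.5, 50], [0.34, 0, -0.24, -2.6, -19.5, -6.5, 50], [0.39, 0, -0.27, -3, -22.4, -7.6, 50], [0.44, 0, -0.31, -3.4, -25.4, -8.7, 50], [0.49, 0, -0.34, -3.8, -28.3, -9.8, 50], [0.54, 0, -0.38, -4.3, -31.3, -10.9, 50], [0.6, 0, -0.42, -4.8, -34.3, -12.1, 50], [0.65, 0, -0.46, -5.2, -37.2, -13.3, 50], [0.7, 0, -0.5, -5.7, -40.2, -14.4, 50], [0.75, 0, -0.53, -6.1, -42.7, -15.4, 50], [0.78, 0, -0.55, -6.4, -44.3, -16.1, 50], [0.79, 0, -0.55, -6.4, -44.7, -16.2, 50], [0.79, 0, -0.55, -6.4, -44.7, -16.2, 50]],
])

```text
time: 25.0
tool_pos: [0.552, 0.2039, 0.2002]
ee_rot: [-3.138, -0.96, 0.959]
wrist_force: [-0.1, -0.0, -1.8]
width: 0.0645
```

Run:
```python
from h import *
log(); snap("wrist","w23"); snap("side","s23")
tau=np.radians(55); hh=lambda a: np.array([np.cos(np.radians(a)),np.sin(np.radians(a)),0])
G1=M(30,35,235); wps=[]
for r in (45,90,120): R=ori(hh(55),tau,np.radians(r)); wps.append((repG(G1,R),R))
# rows along arc exactly
p0,R0=T()
for r in range(0,122,6):
    R=ori(hh(55),tau,np.radians(r)); print(r,np.round(rel(repG(G1,R),R),2).tolist())
```

```text
25.0 q [-0.3   -0.249  1.953  0.97   1.243  0.069] p [0.552  0.2039 0.2002] r [-3.138 -0.96   0.959] F [-0.1 -0.  -1.8] T [-0.5   0.35 -0.  ] w 0.0645
0 [-0.0, -0.0, -0.0, 0.06, -0.07, -0.01]
6 [0.06, -0.0, 0.09, 0.07, -0.42, -0.02]
12 [0.12, -0.0, 0.17, 0.12, -0.77, -0.05]
18 [0.18, -0.0, 0.26, 0.19, -1.11, -0.11]
24 [0.24, -0.0, 0.34, 0.29, -1.44, -0.18]
30 [0.3, -0.0, 0.43, 0.43, -1.76, -0.27]
36 [0.36, -0.0, 0.51, 0.58, -2.06, -0.38]
42 [0.42, -0.0, 0.6, 0.77, -2.33, -0.51]
48 [0.48, -0.0, 0.69, 0.97, -2.58, -0.65]
54 [0.54, -0.0, 0.77, 1.2, -2.81, -0.81]
60 [0.6, -0.0, 0.86, 1.44, -3.0, -0.98]
66 [0.66, -0.0, 0.94, 1.7, -3.16, -1.16]
72 [0.72, -0.0, 1.03, 1.97, -3.29, -1.35]
78 [0.78, -0.0, 1.11, 2.25, -3.38, -1.55]
84 [0.84, -0.0, 1.2, 2.54, -3.44, -1.75]
90 [0.9, -0.0, 1.29, 2.83, -3.46, -1.95]
96 [0.96, -0.0, 1.37, 3.12, -3.44, -2.15]
102 [1.02, 0.0, 1.46, 3.4, -3.38, -2.35]
108 [1.08, 0.0, 1.54, 3.68, -3.29, -2.55]
114 [1.14, 0.0, 1.63, 3.95, -3.16, -2.74]
120 [1.2, 0.0, 1.72, 4.21, -3.0, -2.92]
```

Emit:
drive_tool([
  [[0.06, 0, 0.09, 0.1, -0.4, 0, 50], [0.12, 0, 0.17, 0.1, -0.8, -0.05, 50], [0.18, 0, 0.26, 0.2, -1.1, -0.1, 50], [0.24, 0, 0.34, 0.3, -1.4, -0.2, 50], [0.3, 0, 0.43, 0.4, -1.8, -0.3, 50], [0.36, 0, 0.51, 0.6, -2.1, -0.4, 50], [0.42, 0, 0.6, 0.8, -2.3, -0.5, 50], [0.48, 0, 0.69, 1, -2.6, -0.65, 50], [0.54, 0, 0.77, 1.2, -2.8, -0.8, 50], [0.6, 0, 0.86, 1.4, -3, -1, 50], [0.66, 0, 0.94, 1.7, -3.2, -1.15, 50], [0.72, 0, 1.03, 2, -3.3, -1.35, 50], [0.78, 0, 1.11, 2.25, -3.4, -1.55, 50], [0.84, 0, 1.2, 2.5, -3.45, -1.75, 50], [0.9, 0, 1.29, 2.8, -3.45, -1.95, 50], [0.9, 0, 1.29, 2.8, -3.45, -1.95, 50]],
])

```text
time: 26.7
tool_pos: [0.5248, 0.2223, 0.2325]
ee_rot: [-1.57, 0.008, -0.004]
wrist_force: [-1.0, -0.2, -1.0]
width: 0.0648
```

Run:
```python
from h import *
log(); snap("wrist","w24"); snap("side","s24"); s=snap("top"); cv2.imwrite("pics/t24.png",cv2.resize(s["img"][50:250,160:460],None,fx=2.6,fy=2.6))
tau=np.radians(55); hh=lambda a: np.array([np.cos(np.radians(a)),np.sin(np.radians(a)),0])
G1=M(30,35,235)
for r in range(90,129,3):
    R=ori(hh(55),tau,np.radians(r)); print(r,np.round(rel(repG(G1,R),R),2).tolist())
```

```text
26.7 q [-0.407  0.374  1.724  1.361  1.917  1.015] p [0.5248 0.2223 0.2325] r [-1.57   0.008 -0.004] F [-1.  -0.2 -1. ] T [-0.77 -0.03  0.06] w 0.0648
90 [0.0, -0.0, -0.0, -0.06, -0.01, 0.07]
93 [0.03, -0.0, 0.04, -0.06, -0.18, 0.07]
96 [0.06, -0.0, 0.09, -0.05, -0.36, 0.06]
99 [0.09, -0.0, 0.13, -0.03, -0.53, 0.05]
102 [0.12, -0.0, 0.17, -0.0, -0.71, 0.03]
105 [0.15, -0.0, 0.21, 0.03, -0.88, 0.0]
108 [0.18, -0.0, 0.26, 0.07, -1.05, -0.03]
111 [0.21, -0.0, 0.3, 0.12, -1.22, -0.06]
114 [0.24, -0.0, 0.34, 0.17, -1.38, -0.1]
117 [0.27, -0.0, 0.39, 0.24, -1.54, -0.14]
120 [0.3, -0.0, 0.43, 0.31, -1.7, -0.19]
123 [0.33, -0.0, 0.47, 0.38, -1.85, -0.24]
126 [0.36, -0.0, 0.51, 0.46, -1.99, -0.3]
```

Emit:
drive_tool([
  [[0.03, 0, 0.04, 0, -0.2, 0, 50], [0.06, 0, 0.09, 0, -0.35, 0, 50], [0.09, 0, 0.13, 0, -0.5, 0, 50], [0.12, 0, 0.17, 0, -0.7, 0, 50], [0.15, 0, 0.21, 0, -0.9, 0, 50], [0.18, 0, 0.26, 0.1, -1.05, 0, 50], [0.2, 0, 0.28, 0.1, -1.1, 0, 50], [0.21, 0, 0.3, 0.1, -1.2, -0.05, 50], [0.23, 0, 0.32, 0.15, -1.3, -0.1, 50], [0.24, 0, 0.34, 0.2, -1.4, -0.1, 50], [0.26, 0, 0.37, 0.2, -1.5, -0.1, 50], [0.27, 0, 0.39, 0.25, -1.55, -0.15, 50], [0.28, 0, 0.41, 0.3, -1.6, -0.15, 50], [0.3, 0, 0.43, 0.3, -1.7, -0.2, 50], [0.31, 0, 0.45, 0.35, -1.75, -0.2, 50], [0.33, 0, 0.47, 0.4, -1.85, -0.25, 50], [0.36, 0, 0.51, 0.45, -2, -0.3, 50], [0.36, 0, 0.51, 0.45, -2, -0.3, 50], [0.36, 0, 0.51, 0.45, -2, -0.3, 50], [0.36, 0, 0.51, 0.45, -2, -0.3, 50]],
])

```text
time: 28.85
tool_pos: [0.5295, 0.2195, 0.2551]
ee_rot: [-1.178, 0.498, 0.098]
wrist_force: [0.7, -0.1, -1.5]
width: 0.0645
```

Run:
```python
from h import *
log(); snap("wrist","w25"); s=snap("top"); cv2.imwrite("pics/t25.png",cv2.resize(s["img"][50:250,160:460],None,fx=2.6,fy=2.6))
```

```text
28.85 q [-0.391  0.512  1.823  1.631  2.015  1.403] p [0.5295 0.2195 0.2551] r [-1.178  0.498  0.098] F [ 0.7 -0.1 -1.5] T [-0.51  0.06  0.01] w 0.0645
```

Run:
```python
from h import *
tau=np.radians(55); hh=lambda a: np.array([np.cos(np.radians(a)),np.sin(np.radians(a)),0])
G1=M(30,35,235)
for r in range(118,-1,-7):
    R=ori(hh(55),tau,np.radians(max(r,0))); print(r,np.round(rel(repG(G1,R),R),2).tolist())
R=ori(hh(55),tau,0);print(0,np.round(rel(repG(G1,R),R),2).tolist())
```

```text
118 [-0.08, -0.0, -0.11, 0.04, 0.5, -0.02]
111 [-0.15, -0.0, -0.21, 0.1, 0.9, -0.07]
104 [-0.22, -0.0, -0.31, 0.21, 1.29, -0.14]
97 [-0.29, -0.0, -0.41, 0.35, 1.67, -0.25]
90 [-0.36, -0.0, -0.51, 0.53, 2.02, -0.37]
83 [-0.43, -0.0, -0.61, 0.75, 2.34, -0.52]
76 [-0.5, -0.0, -0.71, 0.99, 2.62, -0.69]
69 [-0.57, -0.0, -0.81, 1.26, 2.87, -0.88]
62 [-0.64, -0.0, -0.91, 1.56, 3.08, -1.09]
55 [-0.71, -0.0, -1.01, 1.87, 3.24, -1.31]
48 [-0.78, -0.0, -1.11, 2.19, 3.35, -1.54]
41 [-0.85, -0.0, -1.21, 2.53, 3.41, -1.77]
34 [-0.92, -0.0, -1.31, 2.87, 3.42, -2.01]
27 [-0.99, -0.0, -1.41, 3.21, 3.39, -2.24]
20 [-1.06, -0.0, -1.51, 3.54, 3.3, -2.47]
13 [-1.13, -0.0, -1.61, 3.86, 3.16, -2.7]
6 [-1.2, -0.0, -1.71, 4.16, 2.98, -2.91]
0 [-1.26, -0.0, -1.8, 4.41, 2.79, -3.08]
```

Emit:
drive_tool([
  [[-0.08, 0, -0.11, 0, 0.5, 0, 50], [-0.15, 0, -0.21, 0.1, 0.9, -0.1, 50], [-0.22, 0, -0.31, 0.2, 1.3, -0.15, 50], [-0.29, 0, -0.41, 0.35, 1.7, -0.25, 50], [-0.36, 0, -0.51, 0.5, 2, -0.4, 50], [-0.43, 0, -0.61, 0.75, 2.3, -0.5, 50], [-0.5, 0, -0.71, 1, 2.6, -0.7, 50], [-0.57, 0, -0.81, 1.25, 2.9, -0.9, 50], [-0.64, 0, -0.91, 1.55, 3.1, -1.1, 50], [-0.71, 0, -1.01, 1.9, 3.2, -1.3, 50], [-0.78, 0, -1.11, 2.2, 3.35, -1.55, 50], [-0.85, 0, -1.21, 2.5, 3.4, -1.8, 50], [-0.92, 0, -1.31, 2.9, 3.4, -2, 50], [-0.99, 0, -1.41, 3.2, 3.4, -2.2, 50], [-1.06, 0, -1.51, 3.5, 3.3, -2.5, 50], [-1.13, 0, -1.61, 3.9, 3.2, -2.7, 50], [-1.2, 0, -1.71, 4.2, 3, -2.9, 50], [-1.26, 0, -1.8, 4.4, 2.8, -3.1, 50], [-1.26, 0, -1.8, 4.4, 2.8, -3.1, 50]],
])

```text
time: 30.85
tool_pos: [0.55, 0.2048, 0.2012]
ee_rot: [3.135, -0.962, 0.964]
wrist_force: [0.8, 0.5, -2.2]
width: 0.0645
```

Run:
```python
from h import *
log()
tau=np.radians(55); hh=lambda a: np.array([np.cos(np.radians(a)),np.sin(np.radians(a)),0])
G0=np.r_[CUP,.16]; G1=M(30,35,235); wps=[]
for k in (.66,.33,0): R=ori(hh(55*k),tau); wps.append((repG(G0+(G1-G0)*k,R),R))
plan(wps,50,vlin=.035,vang=.09)
```

```text
30.85 q [-0.299 -0.261  1.961  0.97   1.238  0.07 ] p [0.55   0.2048 0.2012] r [ 3.135 -0.962  0.964] F [ 0.8  0.5 -2.2] T [-0.48  0.22  0.  ] w 0.0645
rows 17 bad [] maxdq/row 0.05 end q [-0.66  0.06  1.83  0.98  0.65  0.29]
[[-0.05, -0.0, 0.04, -1.41, 2.77, -1.11, 50.0], [-0.11, -0.0, 0.08, -2.83, 5.53, -2.23, 50.0], [-0.16, -0.0, 0.11, -4.24, 8.3, -3.34, 50.0], [-0.21, -0.0, 0.15, -5.66, 11.07, -4.46, 50.0], [-0.26, -0.0, 0.19, -7.07, 13.83, -5.57, 50.0], [-0.32, -0.0, 0.23, -8.5, 16.45, -6.74, 50.0], [-0.37, -0.0, 0.26, -9.92, 19.06, -7.9, 50.0], [-0.42, -0.0, 0.3, -11.35, 21.67, -9.07, 50.0], [-0.47, -0.0, 0.33, -12.78, 24.29, -10.23, 50.0], [-0.52, -0.0, 0.37, -14.21, 26.9, -11.4, 50.0], [-0.58, -0.0, 0.41, -15.68, 29.45, -12.62, 50.0], [-0.63, -0.0, 0.44, -17.15, 32.01, -13.85, 50.0], [-0.68, -0.0, 0.48, -18.62, 34.56, -15.08, 50.0], [-0.73, -0.0, 0.52, -20.09, 37.12, -16.31, 50.0], [-0.78, -0.0, 0.55, -21.56, 39.67, -17.54, 50.0], [-0.78, -0.0, 0.55, -21.56, 39.67, -17.54, 50.0], [-0.78, -0.0, 0.55, -21.56, 39.67, -17.54, 50.0]]
```

Emit:
drive_tool([
  [[-0.05, 0, 0.04, -1.4, 2.8, -1.1, 50], [-0.11, 0, 0.08, -2.8, 5.5, -2.2, 50], [-0.16, 0, 0.11, -4.2, 8.3, -3.3, 50], [-0.21, 0, 0.15, -5.7, 11.1, -4.5, 50], [-0.26, 0, 0.19, -7.1, 13.8, -5.6, 50], [-0.32, 0, 0.23, -8.5, 16.4, -6.7, 50], [-0.37, 0, 0.26, -9.9, 19.1, -7.9, 50], [-0.42, 0, 0.3, -11.3, 21.7, -9.1, 50], [-0.47, 0, 0.33, -12.8, 24.3, -10.2, 50], [-0.52, 0, 0.37, -14.2, 26.9, -11.4, 50], [-0.58, 0, 0.41, -15.7, 29.5, -12.6, 50], [-0.63, 0, 0.44, -17.1, 32, -13.9, 50], [-0.68, 0, 0.48, -18.6, 34.6, -15.1, 50], [-0.73, 0, 0.52, -20.1, 37.1, -16.3, 50], [-0.78, 0, 0.55, -21.6, 39.7, -17.5, 50], [-0.78, 0, 0.55, -21.6, 39.7, -17.5, 50], [-0.78, 0, 0.55, -21.6, 39.7, -17.5, 50]],
])

```text
time: 32.55
tool_pos: [0.7214, -0.2416, 0.1244]
ee_rot: [-3.132, -0.961, -0.002]
wrist_force: [0.7, -0.5, -0.1]
width: 0.0646
```

Run:
```python
from h import *
log(); s=snap("wrist","w26"); W=cloud(s)
o=robot.get_obs(); p,R=T(); G=p-R.apply([0,0,.059]); print("G",G)
# rim plane fit
m=(abs(W[...,0]-G[0])<.045)&(abs(W[...,1]-G[1])<.040)&(W[...,2]>G[2]+.022)&(W[...,2]<G[2]+.04); q=W[m]
A=np.c_[q[:,:2]-q[:,:2].mean(0),np.ones(len(q))]; c=np.linalg.lstsq(A,q[:,2],rcond=None)[0]; print(len(q),q.mean(0),c,cv2.minEnclosingCircle(q[:,:2].astype(np.float32)))
s=snap("top"); cv2.imwrite("pics/t26.png",cv2.resize(s["img"][70:240,190:460],None,fx=2.9,fy=2.9,interpolation=cv2.INTER_CUBIC))
R=ori([1,0,0],np.radians(55))
for z in (.07,.05,.046): print(z); pr(repG(np.r_[CUP,z],R),R)
```

```text
32.55 q [-0.663  0.063  1.833  0.986  0.658  0.276] p [ 0.7214 -0.2416  0.1244] r [-3.132e+00 -9.610e-01 -2.000e-03] F [ 0.7 -0.5 -0.1] T [-0.    0.58 -0.03] w 0.0646
G [ 0.67299838 -0.24172957  0.15855197]
7798 [ 0.66191323 -0.24164283  0.18731999] [-0.06167546  0.00100911  0.18731999] ((0.6584916710853577, -0.24223622679710388), 0.048182349652051926)
0.07
row [-0.007, -0.002, -0.0, -7.303, 0.11, 5.087]
0.05
row [-0.007, -0.002, -0.0, -8.944, 0.118, 6.231]
0.046
row [-0.007, -0.002, -0.0, -9.272, 0.119, 6.46]
```

Emit:
drive_tool([
  [[-0.005, 0, 0, -2, 0, 1.4, 50], [-0.007, 0, 0, -4.5, 0.1, 3.1, 50], [-0.007, 0, 0, -7, 0.1, 4.9, 50], [-0.007, 0, 0, -8.5, 0.1, 5.9, 50], [-0.007, 0, 0, -9.2, 0.1, 6.4, 50], [-0.007, 0, 0, -9.4, 0.1, 6.55, 50], [-0.007, 0, 0, -9.4, 0.1, 6.55, 50]],
])

```text
time: 33.35
tool_pos: [0.7218, -0.2414, 0.0116]
ee_rot: [3.141, -0.963, 0.001]
wrist_force: [0.5, 0.5, 0.5]
width: 0.065
```

Run:
```python
from h import *
log(); s=snap("wrist","w27"); W=cloud(s); p,R=T(); G=p-R.apply([0,0,.059]); print("G",G)
m=(W[...,2]>.066)&(W[...,2]<.082)&(abs(W[...,0]-CUP[0])<.05)&(abs(W[...,1]-CUP[1])<.036); q=W[m]; 
A=np.c_[q[:,:2]-q[:,:2].mean(0),np.ones(len(q))]; print(len(q),q.mean(0),np.linalg.lstsq(A,q[:,2],rcond=None)[0])
```

```text
33.35 q [-0.658  0.234  1.914  1.329  0.544 -0.136] p [ 0.7218 -0.2414  0.0116] r [ 3.141e+00 -9.630e-01  1.000e-03] F [0.5 0.5 0.5] T [0.03 0.38 0.07] w 0.065
G [ 0.67326949 -0.24153459  0.04529186]
7453 [ 0.66620523 -0.24176188  0.07316033] [-0.02819793 -0.00231481  0.07316033]
```

Emit:
drive_tool([
  [[0, 0, 0, 0.05, 0, 0.05, 75], [0, 0, 0, 0.05, 0, 0.05, 80], [0, 0, 0, 0, 0, 0, 100], [0, 0, 0, 0, 0, 0, 100], [0, 0, 0, 0, 0, 0, 100], [0, 0, 0, 0, 0, -2, 100], [0, 0, 0, 0, 0, -5, 100], [0, 0, 0, 0, 0, -9, 100], [0, 0, 0, 2, 0, -12, 100], [0, 0, 0, 4, 0, -14, 100], [0, 0, 0, 4, 0, -14, 100]],
])

```text
time: 34.5
tool_pos: [0.631, -0.2439, 0.1311]
ee_rot: [3.128, -0.97, 0.01]
wrist_force: [1.0, -0.3, 0.5]
width: 0.0941
```

Run:
```python
from h import *
log(); s=snap("wrist","w28"); W=cloud(s)
m=(W[...,2]>.066)&(W[...,2]<.082)&(abs(W[...,0]-CUP[0])<.06)&(abs(W[...,1]-CUP[1])<.06); q=W[m]; 
A=np.c_[q[:,:2]-q[:,:2].mean(0),np.ones(len(q))]; print(len(q),q.mean(0),np.linalg.lstsq(A,q[:,2],rcond=None)[0],cv2.minEnclosingCircle(q[:,:2].astype(np.float32)))
s=snap("top"); np.save("I.npy",s["img"]); im=s["img"]; cv2.imwrite("pics/t28.png",cv2.resize(im[70:240,190:460],None,fx=2.9,fy=2.9,interpolation=cv2.INTER_CUBIC))
sm=np.zeros(im.shape[:2],np.uint8); sm[130:235,320:385]=(im.max(2)[130:235,320:385]<75)
n,l,st,c=cv2.connectedComponentsWithStats(sm)
for i in range(1,n):
    if st[i,4]>8: print("stray",st[i],c[i],onplane(s,c[i],0.013)[0])
```

```text
34.5 q [-0.802 -0.12   2.003  1.022  0.763  0.17 ] p [ 0.631  -0.2439  0.1311] r [ 3.128 -0.97   0.01 ] F [ 1.  -0.3  0.5] T [ 0.01  0.32 -0.01] w 0.0941
1483 [ 0.67266859 -0.24046913  0.07269038] [-0.00965222  0.00121433  0.07269038] ((0.6732192039489746, -0.2412465661764145), 0.033909231424331665)
stray [377 168   8   9  43] [380.76744186 172.13953488] [ 0.51444409 -0.18943009  0.013     ]
```

Run:
```python
from h import *
R1=ori([1,0,0],np.radians(40))
plan([(np.array([.58,-.22,.16]),R1),(np.array([.45,-.14,.14]),down(0))],50,hold=2)
```

```text
rows 11 bad [] maxdq/row 0.2 end q [-0.42 -0.08  1.6   0.    1.62  1.15]
[[0.0, -0.09, 0.0, 0.01, -0.72, -2.03, 50.0], [0.0, -0.18, 0.0, 0.02, -1.45, -4.05, 50.0], [0.0, -0.27, 0.0, 0.04, -2.17, -6.08, 50.0], [0.0, -0.38, 0.0, -1.47, -3.51, -7.67, 50.0], [0.0, -0.5, 0.0, -2.98, -4.84, -9.26, 50.0], [0.0, -0.61, 0.0, -4.48, -6.18, -10.85, 50.0], [0.0, -0.73, 0.0, -5.99, -7.51, -12.44, 50.0], [0.0, -0.85, 0.0, -7.5, -8.85, -14.03, 50.0], [0.0, -0.96, 0.0, -9.01, -10.18, -15.62, 50.0], [0.0, -0.96, 0.0, -9.01, -10.18, -15.62, 50.0], [0.0, -0.96, 0.0, -9.01, -10.18, -15.62, 50.0]]
```

Emit:
drive_tool([
  [[0, -0.09, 0, 0, -0.7, -2, 50], [0, -0.18, 0, 0, -1.4, -4, 50], [0, -0.27, 0, 0, -2.2, -6.1, 50], [0, -0.38, 0, -1.5, -3.5, -7.7, 50], [0, -0.5, 0, -3, -4.8, -9.3, 50], [0, -0.61, 0, -4.5, -6.2, -10.9, 50], [0, -0.73, 0, -6, -7.5, -12.4, 50], [0, -0.85, 0, -7.5, -8.9, -14, 50], [0, -0.97, 0, -9, -10.2, -15.6, 50], [0, -0.97, 0, -9, -10.2, -15.6, 50], [0, -0.97, 0, -9, -10.2, -15.6, 50]],
])

```text
time: 35.7
tool_pos: [0.4504, -0.1392, 0.1377]
ee_rot: [3.141, 0.008, 0.002]
wrist_force: [-0.7, -0.1, -0.5]
width: 0.0471
```

```bash
cat >> h.py <<'E'
def nuts(s,x0=.36,x1=.62,y0=-.23,y1=-.04):
    "nut tops in the wrist/top picture: centre, rect"
    W=cloud(s); im=s["img"]; z=W[...,2]
    m=((z>.006)&(z<.022)&(W[...,0]>x0)&(W[...,0]<x1)&(W[...,1]>y0)&(W[...,1]<y1)&(im.max(2)<130)).astype(np.uint8)
    n,l,st,c=cv2.connectedComponentsWithStats(m); out=[]
    for i in range(1,n):
        if st[i,4]<25: continue
        t=(l==i)&(z>.0105)
        if t.sum()<15: continue
        u=np.argwhere(t)[:,::-1].astype(float); P=onplane(s,u,.013)[:,:2].astype(np.float32); r=cv2.minAreaRect(P); out.append((c[i].round(1),np.round(r[0],4),np.round(np.array(r[1])*1000,1),round(r[2],1),int(t.sum())))
    return out
E
python3 - <<'E'
from h import *
log(); s=snap("wrist","w29")
for o in nuts(s): print(o)
cv2.imwrite("pics/w29z.png",cv2.resize(s["img"][80:330,120:440],None,fx=2.4,fy=2.4,interpolation=cv2.INTER_CUBIC))
E
```

```text
35.7 q [-0.417 -0.074  1.597 -0.003  1.626  1.151] p [ 0.4504 -0.1392  0.1377] r [3.141e+00 8.000e-03 2.000e-03] F [-0.7 -0.1 -0.5] T [0.05 0.02 0.03] w 0.0471
(array([315.3,  92.7]), array([ 0.5382, -0.1331]), array([9.1, 9.4]), 0.1, 91)
(array([322.3, 153.2]), array([ 0.4782, -0.1371]), array([14.6, 12.8]), 63.5, 41)
(array([317.7, 158.6]), array([ 0.476, -0.136]), array([8.9, 9.8]), 0.1, 83)
(array([302.1, 213. ]), array([ 0.4179, -0.1191]), array([16.8, 14.7]), 28.2, 128)
```

Run:
```python
from h import *
s=snap("wrist"); uv=[(315.8,92.9),(317.9,158.8),(301.3,215.8)]
P=onplane(s,uv,.013); print(P.round(4))
C=P[2]; R=down(np.radians(32))
plan([(np.array([C[0],C[1],.02]),R),(np.array([C[0],C[1],-.034]),R)],50,vlin=.03,hold=1)
```

```text
[[ 0.5381 -0.1345  0.013 ]
 [ 0.4755 -0.1365  0.013 ]
 [ 0.4162 -0.1193  0.013 ]]
rows 8 bad [] maxdq/row 0.11 end q [-0.41 -0.03  1.92 -0.    1.26  0.6 ]
[[-0.0, 0.0, -0.11, -0.66, -0.42, 2.38, 50.0], [-0.0, 0.0, -0.22, -1.32, -0.84, 4.76, 50.0], [-0.0, 0.0, -0.34, -1.98, -1.25, 7.14, 50.0], [-0.0, 0.01, -0.45, -2.64, -1.67, 9.52, 50.0], [-0.0, 0.01, -0.56, -3.3, -2.09, 11.9, 50.0], [-0.0, 0.01, -0.56, -3.29, -2.09, 14.6, 50.0], [-0.0, 0.01, -0.56, -3.27, -2.1, 17.3, 50.0], [-0.0, 0.01, -0.56, -3.27, -2.1, 17.3, 50.0]]
```

Emit:
drive_tool([
  [[0, 0, -0.11, -0.7, -0.4, 2.4, 50], [0, 0, -0.22, -1.3, -0.8, 4.8, 50], [0, 0, -0.34, -2, -1.2, 7.1, 50], [0, 0, -0.45, -2.6, -1.5, 9.5, 50], [0, 0, -0.56, -3.3, -1.9, 11.9, 50], [0, 0, -0.56, -3.3, -1.9, 14.6, 50], [0, 0, -0.56, -3.3, -1.9, 16.4, 50], [0, 0, -0.56, -3.3, -1.9, 17.2, 50], [0, 0, -0.56, -3.3, -1.9, 17.2, 50]],
])

```text
time: 36.7
tool_pos: [0.4152, -0.1215, -0.0335]
ee_rot: [-3.139, 0.006, 0.559]
wrist_force: [1.0, -0.3, 0.7]
width: 0.0471
```

Run:
```python
from h import *
log(); s=snap("wrist","w30"); cv2.imwrite("pics/w30z.png",cv2.resize(s["img"][180:330,220:420],None,fx=3.5,fy=3.5,interpolation=cv2.INTER_CUBIC))
```

```text
36.7 q [-0.413 -0.03   1.912 -0.004  1.265  0.6  ] p [ 0.4152 -0.1215 -0.0335] r [-3.139  0.006  0.559] F [ 1.  -0.3  0.7] T [-0.01 -0.03  0.02] w 0.0471
```

Emit:
drive_tool([
  [[0, 0, 0, 0, 0, 0, 5], [0, 0, 0, 0, 0, 0, 5], [0, 0, 0, 0, 0, 0, 5], [0, 0, 0, 0, 0, 0, 5], [0, 0, 0, 0, 0, 0, 5], [0, 0, 0, 0, 0, 0, 5], [0, 0, 0, 0, 0, -2, 5], [0, 0, 0, 0, 0, -6, 5], [0, 0, 0, 0, 0, -10, 5], [0, 0, 0, 0, 0, -15, 5], [0, 0, 0, 0, 0, -17, 5], [0, 0, 0, 0, 0, -17, 5]],
])

```text
time: 37.95
tool_pos: [0.4193, -0.1225, 0.1413]
ee_rot: [3.136, 0.0, 0.559]
wrist_force: [0.1, 0.3, -0.2]
width: 0.0145
```

Run:
```python
from h import *
log(); s=snap("wrist","w31"); cv2.imwrite("pics/w31z.png",cv2.resize(s["img"][180:330,220:420],None,fx=3.5,fy=3.5,interpolation=cv2.INTER_CUBIC))
# drop target in tub
P=M(-10,10,0); print(P); R=down(0.6)
plan([(np.array([P[0]*.75+.25*.4152,.75*P[1]-.25*.1215,.136]),R),(np.array([P[0],P[1],.11]),R),(np.array([P[0],P[1],.05]),R)],5,hold=2,vlin=.045)
```

```text
37.95 q [-0.411 -0.165  1.671 -0.003  1.631  0.6  ] p [ 0.4193 -0.1225  0.1413] r [3.136 0.    0.559] F [ 0.1  0.3 -0.2] T [-0.02 -0.03 -0.  ] w 0.0145
[0.55843296 0.13180846 0.        ]
rows 11 bad [] maxdq/row 0.1 end q [ 0.13  0.19  1.49 -0.    1.46  1.1 ]
[[0.0, 0.0, -0.01, 3.8, -2.11, 0.03, 5.0], [0.0, 0.0, -0.02, 7.6, -4.23, 0.06, 5.0], [0.0, 0.0, -0.02, 11.39, -6.34, 0.1, 5.0], [0.0, 0.0, -0.03, 15.19, -8.45, 0.13, 5.0], [0.0, 0.0, -0.04, 18.99, -10.57, 0.16, 5.0], [0.0, 0.0, -0.04, 22.19, -12.3, 1.45, 5.0], [0.0, 0.0, -0.04, 25.39, -14.04, 2.73, 5.0], [0.0, 0.0, -0.04, 25.4, -14.04, 5.73, 5.0], [0.0, 0.0, -0.04, 25.41, -14.04, 8.73, 5.0], [0.0, 0.0, -0.04, 25.41, -14.04, 8.73, 5.0], [0.0, 0.0, -0.04, 25.41, -14.04, 8.73, 5.0]]
```

Run:
```python
from h import *
P=M(-35,0,0); print(P); R=down(0.6)
pr(np.array([P[0],P[1],.12]),R); pr(np.array([P[0],P[1],.032]),R)
```

```text
[0.57439287 0.11012249 0.        ]
row [0.001, 0.003, -0.041, 25.592, -11.351, 1.736]
row [0.001, 0.003, -0.041, 25.622, -11.359, 10.536]
```

Emit:
drive_tool([
  [[0, 0, 0, 4, -1.8, 0, 5], [0, 0, -0.02, 8, -3.5, 0, 5], [0, 0, -0.04, 12, -5.3, 0, 5], [0, 0, -0.04, 16, -7.1, 0, 5], [0, 0, -0.04, 20, -8.9, 0.5, 5], [0, 0, -0.04, 24, -10.7, 1, 5], [0, 0, -0.04, 25.6, -11.4, 2, 5], [0, 0, -0.04, 25.6, -11.4, 5, 5], [0, 0, -0.04, 25.6, -11.4, 8, 5], [0, 0, -0.04, 25.6, -11.4, 10.5, 5], [0, 0, -0.04, 25.6, -11.4, 10.5, 5], [0, 0, -0.04, 25.6, -11.4, 10.5, 40], [0, 0, -0.04, 25.6, -11.4, 10.5, 40], [0, 0, -0.04, 25.6, -11.4, 10.5, 40], [0, 0, -0.04, 25.6, -11.4, 6, 40], [0, 0, -0.04, 25.6, -11.4, 1.5, 40], [0, 0, -0.04, 25.6, -11.4, 0.5, 40]],
])

```text
time: 39.7
tool_pos: [0.5784, 0.111, 0.141]
ee_rot: [3.134, -0.009, 0.599]
wrist_force: [0.6, -0.2, 0.8]
width: 0.038
```

Run:
```python
from h import *
log(); s=snap("wrist","w32")
st=snap("top"); cv2.imwrite("pics/t32.png",cv2.resize(st["img"][70:240,190:460],None,fx=2.9,fy=2.9,interpolation=cv2.INTER_CUBIC))
for o in nuts(st): print(o)
B=np.array([.4755,-.139]); R=down(np.radians(-21.5))
pr(np.array([B[0],B[1],.12]),R)
```

```text
39.7 q [ 0.095  0.171  1.335 -0.002  1.624  1.066] p [0.5784 0.111  0.141 ] r [ 3.134 -0.009  0.599] F [ 0.6 -0.2  0.8] T [ 0.02 -0.02  0.01] w 0.038
(array([360.4, 162.9]), array([ 0.5377, -0.1367]), array([14. , 16.8]), 72.8, 33)
(array([360.5, 187. ]), array([ 0.4746, -0.1377]), array([13.8, 14.1]), 64.6, 29)
row [0.003, -0.006, 0.974, -22.452, 14.916, 1.673]
```

Emit:
drive_tool([
  [[0, 0, 0.1, -2.5, 1.7, 0.2, 40], [0, 0, 0.2, -5, 3.3, 0.4, 40], [0, 0, 0.3, -7.5, 5, 0.6, 40], [0, 0, 0.4, -10, 6.7, 0.8, 40], [0, 0, 0.5, -12.5, 8.3, 1, 40], [0, 0, 0.6, -15, 10, 1.2, 40], [0, 0, 0.7, -17.5, 11.6, 1.4, 40], [0, 0, 0.8, -20, 13.3, 1.6, 40], [0, 0, 0.9, -22.4, 14.9, 1.7, 40], [0, 0, 0.974, -22.4, 14.9, 5, 40], [0, 0, 0.974, -22.4, 14.9, 8, 40], [0, 0, 0.974, -22.4, 14.9, 8, 40]],
])

```text
time: 41.0
tool_pos: [0.4712, -0.137, 0.0503]
ee_rot: [-3.141, 0.006, -0.376]
wrist_force: [-1.2, -0.0, -1.0]
width: 0.0374
```

Run:
```python
from h import *
log(); s=snap("wrist","w33"); cv2.imwrite("pics/w33z.png",cv2.resize(s["img"][60:330,180:460],None,fx=2.4,fy=2.2,interpolation=cv2.INTER_CUBIC))
for o in nuts(s): print(o)
st=snap("top"); cv2.imwrite("pics/t33.png",cv2.resize(st["img"][70:240,190:460],None,fx=2.9,fy=2.9,interpolation=cv2.INTER_CUBIC))
```

```text
41.0 q [-3.990e-01  1.700e-02  1.685e+00  1.000e-03  1.446e+00  1.547e+00] p [ 0.4712 -0.137   0.0503] r [-3.141  0.006 -0.376] F [-1.2 -0.  -1. ] T [0.12 0.09 0.01] w 0.0374
(array([289.4, 124.1]), array([ 0.5403, -0.1385]), array([20. ,  9.9]), 24.5, 66)
(array([282.6, 129. ]), array([ 0.5384, -0.1334]), array([9.1, 9. ]), 4.3, 146)
(array([321.2, 196. ]), array([ 0.4807, -0.1411]), array([17.5,  8.4]), 29.9, 64)
(array([318. , 205.6]), array([ 0.4759, -0.1359]), array([9.1, 8.7]), 68.5, 129)
```

Run:
```python
from h import *
pr(np.array([.4757,-.1365,-.034]),down(-.376+.03))
```

```text
row [-0.001, -0.003, -0.029, -0.04, -0.179, 8.952]
```

Emit:
drive_tool([
  [[0, 0, -0.03, 0, -0.1, 3, 40], [0, 0, -0.03, 0, -0.15, 6, 40], [0, 0, -0.03, 0, -0.15, 8, 40], [0, 0, -0.03, 0, -0.15, 8.9, 40], [0, 0, -0.03, 0, -0.15, 8.9, 40], [0, 0, -0.03, 0, -0.15, 8.9, 5], [0, 0, -0.03, 0, -0.15, 8.9, 5], [0, 0, -0.03, 0, -0.15, 8.9, 5], [0, 0, -0.03, 0, -0.15, 8.9, 5], [0, 0, -0.03, 0, -0.15, 8.9, 5], [0, 0, -0.03, 0, -0.15, 7, 5], [0, 0, -0.03, 0, -0.15, 3, 5], [0, 0, -0.03, 0, -0.15, -1, 5], [0, 0, -0.03, 0, -0.15, -5, 5], [0, 0, -0.03, 0, -0.15, -8.5, 5], [0, 0, -0.03, 0, -0.15, -8.5, 5]],
])

```text
time: 42.7
tool_pos: [0.4787, -0.1381, 0.1468]
ee_rot: [-3.142, -0.015, -0.345]
wrist_force: [0.5, -0.4, -0.1]
width: 0.0147
```

Run:
```python
from h import *
log(); s=snap("wrist","w34"); cv2.imwrite("pics/w34z.png",cv2.resize(s["img"][60:330,180:460],None,fx=2.4,fy=2.2,interpolation=cv2.INTER_CUBIC))
for o in nuts(s): print(o)
P=M(-40,25,0); R=down(0.2)
pr(np.array([P[0],P[1],.12]),R); pr(np.array([P[0],P[1],.032]),R)
```

```text
42.7 q [-3.950e-01 -3.600e-02  1.543e+00  1.000e-03  1.620e+00  1.520e+00] p [ 0.4787 -0.1381  0.1468] r [-3.142 -0.015 -0.345] F [ 0.5 -0.4 -0.1] T [ 0.07 -0.04  0.04] w 0.0147
(array([302.9, 127.7]), array([ 0.5384, -0.1404]), array([14.9,  4.5]), 3.1, 31)
(array([296.3, 130.6]), array([ 0.5384, -0.1334]), array([9.2, 9.4]), 6.2, 82)
row [0.002, -0.01, -0.545, -1.017, -24.772, 2.355]
row [0.002, -0.01, -0.545, -1.102, -24.769, 11.155]
```

Emit:
drive_tool([
  [[0, 0, -0.1, -0.2, -4, 0.2, 5], [0, 0, -0.2, -0.4, -8, 0.5, 5], [0, 0, -0.3, -0.6, -12, 0.8, 5], [0, 0, -0.4, -0.8, -16, 1.2, 5], [0, 0, -0.5, -0.9, -20, 1.6, 5], [0, 0, -0.545, -1, -23, 2, 5], [0, 0, -0.545, -1.1, -24.8, 3, 5], [0, 0, -0.545, -1.1, -24.8, 6, 5], [0, 0, -0.545, -1.1, -24.8, 9, 5], [0, 0, -0.545, -1.1, -24.8, 11.1, 5], [0, 0, -0.545, -1.1, -24.8, 11.1, 5], [0, 0, -0.545, -1.1, -24.8, 11.1, 40], [0, 0, -0.545, -1.1, -24.8, 11.1, 40], [0, 0, -0.545, -1.1, -24.8, 11.1, 40], [0, 0, -0.545, -1.1, -24.8, 7, 40], [0, 0, -0.545, -1.1, -24.8, 2.5, 40], [0, 0, -0.545, -1.1, -24.8, 1.5, 40]],
])

```text
time: 44.45
tool_pos: [0.5547, 0.0999, 0.1365]
ee_rot: [3.135, -0.022, 0.2]
wrist_force: [0.6, 0.0, 1.7]
width: 0.0376
```

Run:
```python
from h import *
log(); snap("wrist","w35"); st=snap("top"); cv2.imwrite("pics/t35.png",cv2.resize(st["img"][70:240,190:460],None,fx=2.9,fy=2.9,interpolation=cv2.INTER_CUBIC))
for o in nuts(st): print(o)
R=down(np.radians(-10))
pr(np.array([.5378,-.135,.05]),R)
```

```text
44.45 q [ 0.08   0.108  1.415 -0.004  1.596  1.451] p [0.5547 0.0999 0.1365] r [ 3.135 -0.022  0.2  ] F [0.6 0.  1.7] T [ 0.06 -0.02  0.02] w 0.0376
(array([360.2, 163. ]), array([ 0.5373, -0.1353]), array([16. , 15.6]), 0.7, 28)
row [0.003, -0.017, 0.375, -6.297, 22.656, 8.289]
```

Emit:
drive_tool([
  [[0, 0, 0.05, -1.2, 4.5, 0, 40], [0, 0, 0.12, -2.5, 9, 0, 40], [0, 0, 0.2, -3.8, 13.5, 0.3, 40], [0, 0, 0.28, -5, 18, 1, 40], [0, 0, 0.375, -6.3, 22.7, 3, 40], [0, -0.017, 0.375, -6.3, 22.7, 6, 40], [0, -0.017, 0.375, -6.3, 22.7, 8.3, 40], [0, -0.017, 0.375, -6.3, 22.7, 8.3, 40]],
])

```text
time: 45.35
tool_pos: [0.5332, -0.1345, 0.0434]
ee_rot: [3.141, 0.011, -0.176]
wrist_force: [-0.4, -0.2, -0.1]
width: 0.0375
```

Run:
```python
from h import *
log(); s=snap("wrist","w36"); cv2.imwrite("pics/w36z.png",cv2.resize(s["img"][60:330,180:460],None,fx=2.4,fy=2.2,interpolation=cv2.INTER_CUBIC))
for o in nuts(s): print(o)
pr(np.array([.5380,-.1348,-.034]),down(np.radians(-10)))
st=snap("top"); cv2.imwrite("pics/t36.png",cv2.resize(st["img"][70:240,190:460],None,fx=2.9,fy=2.9,interpolation=cv2.INTER_CUBIC))
```

```text
45.35 q [-0.349  0.156  1.55  -0.002  1.448  1.399] p [ 0.5332 -0.1345  0.0434] r [ 3.141  0.011 -0.176] F [-0.4 -0.2 -0.1] T [ 0.08  0.02 -0.02] w 0.0375
(array([322. , 197.2]), array([ 0.5439, -0.1376]), array([17.6,  9.1]), 38.8, 57)
(array([319. , 207.4]), array([ 0.5381, -0.1334]), array([8.9, 8.5]), 79.9, 127)
row [0.001, 0.007, -0.001, 0.349, -0.051, 8.015]
```

Emit:
drive_tool([
  [[0, 0, 0, 0.2, -0.05, 3, 40], [0, 0, 0, 0.35, -0.05, 6, 40], [0, 0, 0, 0.35, -0.05, 7.2, 40], [0, 0, 0, 0.35, -0.05, 8, 40], [0, 0, 0, 0.35, -0.05, 8, 40], [0, 0, 0, 0.35, -0.05, 8, 5], [0, 0, 0, 0.35, -0.05, 8, 5], [0, 0, 0, 0.35, -0.05, 8, 5], [0, 0, 0, 0.35, -0.05, 8, 5], [0, 0, 0, 0.35, -0.05, 8, 5], [0, 0, 0, 0.35, -0.05, 6, 5], [0, 0, 0, 0.35, -0.05, 2, 5], [0, 0, 0, 0.35, -0.05, -2, 5], [0, 0, 0, 0.35, -0.05, -6, 5], [0, 0, 0, 0.35, -0.05, -9.5, 5], [0, 0, 0, 0.35, -0.05, -9.5, 5]],
])

```text
time: 47.05
tool_pos: [0.5439, -0.1362, 0.1502]
ee_rot: [3.138, -0.01, -0.175]
wrist_force: [1.1, -0.8, 0.0]
width: 0.0147
```

Run:
```python
from h import *
log(); s=snap("wrist","w37"); cv2.imwrite("pics/w37z.png",cv2.resize(s["img"][160:330,220:420],None,fx=2.4,fy=2.2,interpolation=cv2.INTER_CUBIC))
P=M(-25,50,0); R=down(0.2)
pr(np.array([P[0],P[1],.12]),R); pr(np.array([P[0],P[1],.032]),R)
```

```text
47.05 q [-0.345  0.107  1.388 -0.002  1.636  1.4  ] p [ 0.5439 -0.1362  0.1502] r [ 3.138 -0.01  -0.175] F [ 1.1 -0.8  0. ] T [ 0.04 -0.04 -0.01] w 0.0147
row [0.004, -0.004, -0.375, -6.091, -23.597, 2.575]
row [0.004, -0.004, -0.375, -6.128, -23.623, 11.375]
```

Emit:
drive_tool([
  [[0, 0, -0.07, -1, -4, 0.2, 5], [0, 0, -0.14, -2, -8, 0.5, 5], [0, 0, -0.21, -3, -12, 0.8, 5], [0, 0, -0.28, -4, -16, 1.2, 5], [0, 0, -0.35, -5, -20, 1.6, 5], [0, 0, -0.375, -6, -23, 2, 5], [0, 0, -0.375, -6.1, -23.6, 3, 5], [0, 0, -0.375, -6.1, -23.6, 6, 5], [0, 0, -0.375, -6.1, -23.6, 9, 5], [0, 0, -0.375, -6.1, -23.6, 11.3, 5], [0, 0, -0.375, -6.1, -23.6, 11.3, 5], [0, 0, -0.375, -6.1, -23.6, 11.3, 40], [0, 0, -0.375, -6.1, -23.6, 11.3, 40], [0, 0, -0.375, -6.1, -23.6, 11.3, 40], [0, 0, -0.375, -6.1, -23.6, 7, 40], [0, 0, -0.375, -6.1, -23.6, 2.5, 40], [0, 0, -0.375, -6.1, -23.6, 0, 20]],
])

```text
time: 48.8
tool_pos: [0.5255, 0.1076, 0.1515]
ee_rot: [3.136, -0.011, 0.2]
wrist_force: [0.5, 0.1, -0.7]
width: 0.0329
```

Run:
```python
from h import *
log(); snap("wrist","w38");
```

```text
48.8 q [ 0.099  0.052  1.445 -0.004  1.633  1.47 ] p [0.5255 0.1076 0.1515] r [ 3.136 -0.011  0.2  ] F [ 0.5  0.1 -0.7] T [ 0.03 -0.01  0.06] w 0.0329
```

Run:
```python
from h import *
for n in ("top","side"):
    s=snap(n); W=cloud(s); Q=mm(W)
    m=(Q[...,0]>95)&(Q[...,0]<330)&(abs(Q[...,1])<160)&(Q[...,2]>60)
    q=Q[m]; print(n,len(q))
    for a in range(95,330,20):
        t=q[(q[:,0]>=a)&(q[:,0]<a+20)]
        if len(t): print(a,len(t),np.round(t.min(0)),np.round(t.max(0)))
P=M(150,0,0); o=robot.get_obs()
R=down(1.825)
plan([(np.array([.5255,.1076,.26]),down(.8)),(np.array([P[0],P[1],.26]),R)],0,vlin=.04,vang=.12)
```

```text
top 3812
95 67 [ 95. -90. 138.] [115.  88. 255.]
115 96 [115. -89. 246.] [121.   2. 255.]
215 273 [223. -75. 299.] [235. -20. 365.]
235 833 [235. -90.  60.] [255.  99. 370.]
255 982 [255. -93.  61.] [275. 113. 373.]
275 897 [275. -91.  62.] [295. 114. 381.]
295 540 [295. -94.  69.] [315. 110. 380.]
315 124 [ 315. -106.  107.] [330.  83. 375.]
side 9315
95 1782 [ 95. -93.  84.] [115.  89. 249.]
115 1042 [115. -94. 199.] [123.  89. 256.]
215 120 [225. -73. 357.] [235. -25. 364.]
235 544 [235. -91.  94.] [255.  91. 368.]
255 1236 [255. -94.  61.] [275. 111. 373.]
275 1591 [275. -91.  60.] [295. 114. 381.]
295 1914 [295. -88.  60.] [315. 111. 381.]
315 1086 [315. -99.  60.] [330.  97. 377.]
rows 16 bad [] maxdq/row 0.12 end q [0.41 0.21 1.06 0.   1.88 0.15]
[[0.0, -0.0, -0.12, 0.03, 0.01, -2.21, 0.0], [0.0, -0.0, -0.24, 0.05, 0.02, -4.43, 0.0], [0.0, -0.0, -0.36, 0.08, 0.03, -6.64, 0.0], [0.01, -0.01, -0.48, 0.11, 0.04, -8.85, 0.0], [0.01, -0.01, -0.6, 0.13, 0.05, -11.07, 0.0], [0.01, -0.01, -0.71, 0.56, -1.92, -11.07, 0.0], [0.01, -0.01, -0.83, 0.99, -3.89, -11.08, 0.0], [0.01, -0.01, -0.94, 1.41, -5.86, -11.08, 0.0], [0.01, -0.01, -1.06, 1.84, -7.83, -11.09, 0.0], [0.01, -0.01, -1.17, 2.27, -9.81, -11.1, 0.0], [0.01, -0.01, -1.28, 2.7, -11.78, -11.1, 0.0], [0.01, -0.0, -1.4, 3.12, -13.75, -11.11, 0.0], [0.01, -0.0, -1.51, 3.55, -15.72, -11.11, 0.0], [0.01, -0.0, -1.62, 3.98, -17.69, -11.12, 0.0], [0.01, -0.0, -1.62, 3.98, -17.69, -11.12, 0.0], [0.01, -0.0, -1.62, 3.98, -17.69, -11.12, 0.0]]
```

Emit:
drive_tool([
  [[0, 0, -0.12, 0, 0, -2.2, 0], [0, 0, -0.24, 0, 0, -4.4, 0], [0, 0, -0.36, 0, 0, -6.6, 0], [0, 0, -0.48, 0, 0, -8.9, 0], [0, 0, -0.6, 0, 0, -11.1, 0], [0, 0, -0.6, -6, 0, -11.1, 0], [0, 0, -0.6, -11, 0, -11.1, 0], [0, 0, -0.6, -11, 0, -11.1, 0]],
])

```text
time: 49.75
tool_pos: [0.4123, 0.0855, 0.2576]
ee_rot: [3.134, -0.003, 0.8]
wrist_force: [0.4, -0.3, 0.7]
width: 0.0003
```

Run:
```python
from h import *
log(); s=snap("wrist","w39"); st=snap("top"); cv2.imwrite("pics/t39.png",cv2.resize(st["img"][60:250,190:460],None,fx=2.9,fy=2.9,interpolation=cv2.INTER_CUBIC))
```

```text
49.75 q [ 0.073 -0.207  1.478 -0.004  1.864  0.843] p [0.4123 0.0855 0.2576] r [ 3.134e+00 -3.000e-03  8.000e-01] F [ 0.4 -0.3  0.7] T [0.06 0.   0.03] w 0.0003
```

```bash
python3 - <<'E'
import cv2
im=cv2.imread("pics/w39.png")[0:160,260:510]; cv2.imwrite("pics/w39z.png",cv2.convertScaleAbs(cv2.resize(im,None,fx=3,fy=3,interpolation=cv2.INTER_CUBIC),alpha=2.0,beta=10))
E
python3 - <<'E'
from h import *
P=M(146,15,0); R=down(1.825)
plan([(np.array([P[0],P[1],.262]),R)],0,vlin=.04,vang=.11)
pr(np.array([P[0],P[1],.175]),R)
def J5(q): return fk(q,np.r_[PK[:9],0,PK[10:]])[0]
E
```

```text
rows 12 bad [] maxdq/row 0.08 end q [0.4  0.17 1.1  0.   1.87 0.15]
[[0.0, 0.0, -0.1, 2.1, -0.65, -0.03, 0.0], [0.0, 0.0, -0.21, 4.19, -1.3, -0.06, 0.0], [0.0, 0.0, -0.31, 6.29, -1.95, -0.09, 0.0], [0.0, 0.0, -0.41, 8.38, -2.6, -0.12, 0.0], [0.01, 0.0, -0.51, 10.48, -3.25, -0.16, 0.0], [0.01, 0.0, -0.62, 12.58, -3.91, -0.19, 0.0], [0.01, 0.0, -0.72, 14.67, -4.56, -0.22, 0.0], [0.01, 0.0, -0.82, 16.77, -5.21, -0.25, 0.0], [0.01, 0.0, -0.92, 18.86, -5.86, -0.28, 0.0], [0.01, 0.0, -1.03, 20.96, -6.51, -0.31, 0.0], [0.01, 0.0, -1.03, 20.96, -6.51, -0.31, 0.0], [0.01, 0.0, -1.03, 20.96, -6.51, -0.31, 0.0]]
row [0.012, 0.0, -1.025, 20.913, -6.594, 8.389]
```

Emit:
drive_tool([
  [[0, 0, -0.1, 2.1, -0.7, -0.6, 0], [0, 0, -0.2, 4.2, -1.3, -0.6, 0], [0, 0, -0.3, 6.3, -2, -0.6, 0], [0, 0, -0.4, 8.4, -2.6, -0.6, 0], [0, 0, -0.5, 10.5, -3.3, -0.6, 0], [0, 0, -0.62, 12.6, -3.9, -0.6, 0], [0, 0, -0.72, 14.7, -4.6, -0.6, 0], [0, 0, -0.82, 16.8, -5.2, -0.6, 0], [0, 0, -0.92, 18.9, -5.9, -0.6, 0], [0.01, 0, -1.03, 21, -6.5, -0.4, 0], [0.01, 0, -1.03, 21, -6.5, -0.4, 0], [0.01, 0, -1.03, 21, -6.5, -0.4, 0]],
])

```text
time: 51.05
tool_pos: [0.5152, 0.2819, 0.2609]
ee_rot: [-3.14, 0.002, 1.828]
wrist_force: [-0.8, 0.3, 0.6]
width: 0.0007
```

Run:
```python
from h import *
log(); s=snap("wrist","w40"); snap("side","s40"); p,R=T(); d=p-MO; print("hand mx,my",d@MX,d@MY)
Q=mm(cloud(s)); m=(Q[...,2]>200)&(Q[...,2]<262)&(Q[...,0]>95)&(Q[...,0]<135); print(m.sum(), Q[m].max(0) if m.any() else None)
```

```text
51.05 q [ 0.405  0.175  1.094 -0.002  1.874  0.147] p [0.5152 0.2819 0.2609] r [-3.140e+00  2.000e-03  1.828e+00] F [-0.8  0.3  0.6] T [-0.07 -0.07  0.02] w 0.0007
hand mx,my 0.1456115784737528 0.01461026378987993
4493 [122.95224338  87.66629676 254.53920869]
```

```bash
cat >> h.py <<'E'
def corner(cx,cz,my=15,off=.040,hw=10):
    "closed fingers, tool down, front lower corner at machine (cx,cz) mm -> reported pose"
    p=M(cx+hw,my,0); p[2]=cz/1000-off; return p,down(np.radians(104.55))
def outer(a,r=145): return 85-r*np.cos(a)+6*np.sin(a), 85.5+r*np.sin(a)+6*np.cos(a)
E
python3 - <<'E'
from h import *
for c in [(135,231),(120,231),(100,231)]: pr(*corner(*c))
for a in (1.5,1.4,1.3,1.2,1.1,1.0,.9,.8,.7,.6,.5,.4,.3,.2,.1,0.05,0): print(a,np.round(outer(a)),end=""); pr(*corner(*outer(a)))
q=robot.get_obs()["joint_positions"]
for a in (1.5,1,.5,0): q,e=ik(*corner(*outer(a)),q); print(q.round(2),e)
E
```

```text
row [0.001, 0.001, 0.003, -0.051, -0.043, 7.144]
row [0.001, 0.001, 0.003, -1.551, -0.048, 7.146]
row [0.001, 0.001, 0.003, -3.551, -0.055, 7.149]
1.5 [ 81. 231.]row [0.001, 0.001, 0.003, -5.478, -0.061, 7.195]
1.4 [ 66. 229.]row [0.001, 0.001, 0.003, -6.924, -0.066, 7.313]
1.3 [ 52. 227.]row [0.001, 0.001, 0.003, -8.351, -0.071, 7.573]
1.2 [ 38. 223.]row [0.001, 0.001, 0.003, -9.745, -0.076, 7.976]
1.1 [ 25. 217.]row [0.001, 0.001, 0.003, -11.091, -0.081, 8.515]
1.0 [ 12. 211.]row [0.001, 0.001, 0.003, -12.377, -0.086, 9.186]
0.9 [ -0. 203.]row [0.001, 0.001, 0.003, -13.59, -0.09, 9.982]
0.8 [-12. 194.]row [0.001, 0.001, 0.003, -14.717, -0.094, 10.895]
0.7 [-22. 184.]row [0.001, 0.001, 0.003, -15.748, -0.098, 11.916]
0.6 [-31. 172.]row [0.001, 0.001, 0.003, -16.671, -0.102, 13.035]
0.5 [-39. 160.]row [0.001, 0.001, 0.003, -17.478, -0.106, 14.24]
0.4 [-46. 147.]row [0.001, 0.001, 0.003, -18.161, -0.109, 15.52]
0.3 [-52. 134.]row [0.001, 0.001, 0.003, -18.712, -0.111, 16.862]
0.2 [-56. 120.]row [0.001, 0.001, 0.003, -19.127, -0.113, 18.252]
0.1 [-59. 106.]row [0.001, 0.001, 0.003, -19.401, -0.115, 19.677]
0.05 [-60.  99.]row [0.001, 0.001, 0.003, -19.484, -0.116, 20.397]
0 [-60.  92.]row [0.001, 0.001, 0.003, -19.531, -0.116, 21.121]
[ 0.31  0.14  1.27 -0.    1.73  0.06] 8.480862213130674e-10
[ 0.19  0.13  1.32 -0.    1.69 -0.07] 1.1487518694945427e-12
[ 0.1   0.15  1.41 -0.    1.59 -0.16] 7.508905866345002e-12
[ 0.06  0.19  1.5  -0.    1.46 -0.19] 2.082058048097291e-11
```

```bash
python3 - <<'E'
from h import *
from bench import robot
o=robot.get_obs(); print(o['time'],o['tool_pos'],o['ee_rot'],o['wrist_force'],o['width'])
E
grep -n "def corner" -A14 h.py; grep -n "def outer" -A8 h.py; grep -n "def pr" -A8 h.py
```

```text
51.15 [0.51487707 0.28127118 0.2624374 ] [3.14101468e+00 1.42068796e-03 1.82807982e+00] [ 0.20717928  0.76897394 -0.03095586] 0.00051359433101926
88:def corner(cx,cz,my=15,off=.040,hw=10):
89-    "closed fingers, tool down, front lower corner at machine (cx,cz) mm -> reported pose"
90-    p=M(cx+hw,my,0); p[2]=cz/1000-off; return p,down(np.radians(104.55))
91-def outer(a,r=145): return 85-r*np.cos(a)+6*np.sin(a), 85.5+r*np.sin(a)+6*np.cos(a)
91:def outer(a,r=145): return 85-r*np.cos(a)+6*np.sin(a), 85.5+r*np.sin(a)+6*np.cos(a)
17:def proj(s,X):
18-    K,D,R,t=cam(s)
19-    return cv2.projectPoints(np.atleast_2d(np.array(X,float)),cv2.Rodrigues(R)[0],t,K,D)[0][:,0]
20-def onplane(s,uv,z):
21-    K,D,R,t=cam(s)
22-    p=cv2.undistortPoints(np.array(uv,float).reshape(-1,1,2),K,D)[:,0]
23-    d=np.c_[p,np.ones(len(p))]@R; c=-R.T@t
24-    return c+d*((z-c[2])/d[:,2])[:,None]
25-def snap(name,fn=None):
--
35:def pr(p,R): print("row",np.round(rel(p,R),3).tolist())
36-MX=np.array([np.cos(np.radians(104.55)),np.sin(np.radians(104.55)),0]); MY=np.array([-MX[1],MX[0],0]); MO=np.array([0.5656,0.1440,0])
37-def M(x,y,z): return MO+MX*x/1000+MY*y/1000+np.array([0,0,z/1000])
38-def log():
39-    o=robot.get_obs()
40-    open("log.txt","a").write(repr([list(o["joint_positions"]),list(o["tool_pos"]),list(o["ee_rot"])])+"\n")
41-    print(round(o["time"],2),"q",np.round(o["joint_positions"],3),"p",np.round(o["tool_pos"],4),"r",np.round(o["ee_rot"],3),"F",np.round(o["wrist_force"],1),"T",np.round(o["wrist_torque"],2),"w",round(o["width"],4))
42-def mm(W): 
43-    d=(W-MO); return np.stack([d@MX,d@MY,W[...,2]],-1)*1000
```

Emit:
drive_tool([
  [[0, 0, 0, 0, 0, 3.5, 0], [0, 0, 0, 0, 0, 7.1, 0], [0, 0, 0, -1.5, 0, 7.15, 0], [0, 0, 0, -3.5, 0, 7.15, 0], [0, 0, 0, -5.5, 0, 7.2, 0], [0, 0, 0, -6.9, 0, 7.3, 0], [0, 0, 0, -8.35, 0, 7.6, 0], [0, 0, 0, -9.75, 0, 8.0, 0], [0, 0, 0, -11.1, 0, 8.5, 0], [0, 0, 0, -12.4, -0.1, 9.2, 0]],
])

```text
time: 52.15
tool_pos: [0.5469, 0.1598, 0.1712]
ee_rot: [3.138, 0.002, 1.828]
wrist_force: [1.2, 1.8, 2.1]
width: 0.0001
```

```bash
python3 - <<'E'
from h import *
from bench import robot
log(); print(mm(np.array(robot.get_obs()['tool_pos'])))
snap("side","s41"); snap("wrist","w41")
for a in [.9,.8,.7,.6,.5,.4,.3,.2,.1,.05,0]: print(a,end=' '); pr(*corner(*outer(a)))
E
ls pics | tail -3
```

```text
52.15 q [ 0.186  0.128  1.324 -0.002  1.686 -0.071] p [0.5469 0.1598 0.1712] r [3.138e+00 2.000e-03 1.828e+00] F [1.2 1.8 2.1] T [ 0.27 -0.3   0.03] w 0.0001
[ 20.03684061  14.12526804 171.15367617]
0.9 row [-0.001, 0.003, 0.001, -0.967, 0.057, 0.634]
0.8 row [-0.001, 0.003, 0.001, -2.093, 0.057, 1.549]
0.7 row [-0.001, 0.003, 0.001, -3.122, 0.057, 2.571]
0.6 row [-0.001, 0.003, 0.001, -4.044, 0.058, 3.691]
0.5 row [-0.001, 0.003, 0.001, -4.849, 0.058, 4.898]
0.4 row [-0.001, 0.003, 0.001, -5.53, 0.059, 6.179]
0.3 row [-0.001, 0.003, 0.001, -6.08, 0.061, 7.521]
0.2 row [-0.001, 0.003, 0.001, -6.493, 0.062, 8.912]
0.1 row [-0.001, 0.003, 0.001, -6.765, 0.063, 10.337]
0.05 row [-0.001, 0.003, 0.001, -6.847, 0.064, 11.057]
0 row [-0.001, 0.003, 0.001, -6.894, 0.065, 11.782]
w8.png
w9.png
wrist0.png
```

```bash
ls -t pics | head -3
```

```text
w41.png
s41.png
s40.png
```

View pics/s41.png

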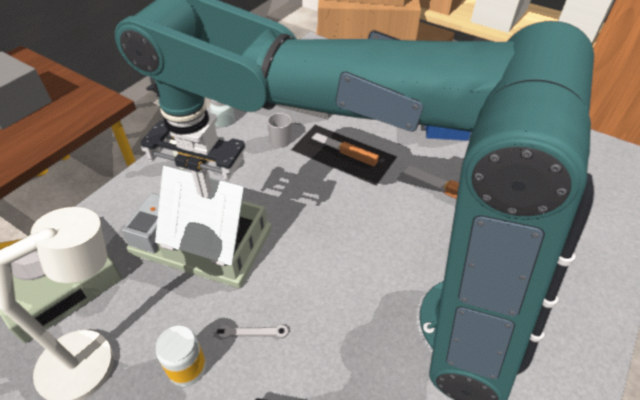

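The lid (around (203,215)) is leaning down with the shut fingers behind it at (205,185). I'll carry on.

Emit:
drive_tool([
  [[0, 0, 0, -1.0, 0, 0.6, 0], [0, 0, 0, -2.1, 0, 1.5, 0], [0, 0, 0, -3.1, 0, 2.5, 0], [0, 0, 0, -4.0, 0, 3.6, 0], [0, 0, 0, -4.8, 0, 4.9, 0], [0, 0, 0, -5.5, 0, 6.2, 0], [0, 0, 0, -6.1, 0, 7.5, 0], [0, 0, 0, -6.5, 0, 8.9, 0], [0, 0, 0, -6.8, 0, 10.2, 0], [0, 0, 0, -6.8, 0, 10.2, 0]],
])

```text
time: 53.25
tool_pos: [0.5612, 0.0918, 0.0643]
ee_rot: [-3.136, 0.003, 1.825]
wrist_force: [-0.7, -0.5, -0.0]
width: 0.0005
```

Run:
```python
from h import *
from bench import robot
log(); print(mm(np.array(robot.get_obs()['tool_pos'])))
snap("side","s42")
for a in [.1,.05,0]: print(a,end=' '); pr(*corner(*outer(a)))
```

```text
53.25 q [ 0.065  0.177  1.482 -0.004  1.488 -0.189] p [0.5612 0.0918 0.0643] r [-3.136e+00  3.000e-03  1.825e+00] F [-0.7 -0.5 -0. ] T [-0.03 -0.11  0.02] w 0.0005
[-49.45578871  17.38875835  64.31587943]
0.1 row [-0.004, 0.003, 0.001, 0.065, 0.168, -0.031]
0.05 row [-0.004, 0.003, 0.001, -0.017, 0.171, 0.69]
0 row [-0.004, 0.003, 0.001, -0.063, 0.174, 1.414]
```

View pics/s42.png

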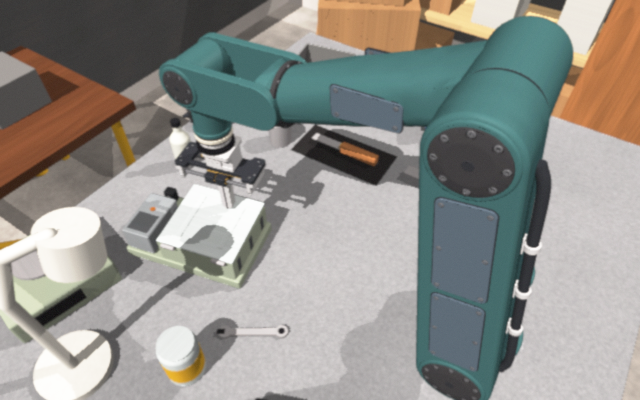

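The lid is almost shut, with a gap of about 0.1 rad left at (225,250). I'll press the last millimetres gently.

Emit:
drive_tool([
  [[0, 0, 0, 0, 0, 0.5, 0], [0, 0, 0, 0, 0, 0.9, 0], [0, 0, 0, 0, 0, 1.2, 0], [0, 0, 0, 0, 0, 1.3, 0], [0, 0, 0, 0, 0, 1.4, 0], [0, 0, 0, 0, 0, 1.45, 0]],
])

```text
time: 53.9
tool_pos: [0.5627, 0.0919, 0.0562]
ee_rot: [-3.141, 0.004, 1.826]
wrist_force: [-6.3, -0.7, 18.4]
width: 0.0005
```

```bash
python3 - <<'E'
from h import *
from bench import robot
log(); print(mm(np.array(robot.get_obs()['tool_pos'])))
s=snap("top","t42")
E
sed -n 1,34p h.py
```

```text
53.9 q [ 0.065  0.181  1.494 -0.004  1.466 -0.189] p [0.5627 0.0919 0.0562] r [-3.141  0.004  1.826] F [-6.3 -0.7 18.4] T [-0.29  1.21 -0.01] w 0.0005
[-49.70224939  15.85093212  56.1555782 ]
import numpy as np, cv2
from scipy.spatial.transform import Rotation as Ro
from bench import robot
def cam(s):
    h,w=s["img"].shape[:2]; f=h/2/np.tan(np.radians(s["vertical_fov"])/2)
    K=np.array([[f,0,s["cx"]],[0,f,s["cy"]],[0,0,1.]])
    R=cv2.Rodrigues(np.array(s["rvec"],float))[0]; t=np.array(s["tvec"],float).ravel()
    return K,np.array(s["dist_coeffs"],float),R,t
def cloud(s):
    K,D,R,t=cam(s); h,w=s["depth"].shape
    u,v=np.meshgrid(np.arange(w,dtype=float),np.arange(h,dtype=float))
    p=cv2.undistortPoints(np.stack([u.ravel(),v.ravel()],1)[:,None],K,D)[:,0]
    z=s["depth"].ravel().astype(float)
    P=np.c_[p*z[:,None],z]
    W=(P-t)@R; W[z<=0]=np.nan
    return W.reshape(h,w,3)
def proj(s,X):
    K,D,R,t=cam(s)
    return cv2.projectPoints(np.atleast_2d(np.array(X,float)),cv2.Rodrigues(R)[0],t,K,D)[0][:,0]
def onplane(s,uv,z):
    K,D,R,t=cam(s)
    p=cv2.undistortPoints(np.array(uv,float).reshape(-1,1,2),K,D)[:,0]
    d=np.c_[p,np.ones(len(p))]@R; c=-R.T@t
    return c+d*((z-c[2])/d[:,2])[:,None]
def snap(name,fn=None):
    s=robot.snapshot(name)
    if fn: cv2.imwrite("pics/"+fn+".png",s["img"])
    return s
def T():
    o=robot.get_obs(); return np.array(o["tool_pos"]),Ro.from_euler("xyz",o["ee_rot"])
def rel(p,R):
    "row for target world pose"
    p0,R0=T(); r=(R0.inv()*R).as_rotvec(); return np.r_[r,R0.inv().apply(np.array(p)-p0)*100]
def down(yaw): return Ro.from_euler("xyz",[np.pi,0,yaw])
```

Run:
```python
from h import *
s=snap("top"); W=cloud(s); m=mm(W)
for x0 in range(-85,90,20):
  r=[]
  for y0 in range(-85,90,30):
    k=(m[...,0]>x0)&(m[...,0]<x0+15)&(m[...,1]>y0)&(m[...,1]<y0+20)&(m[...,2]<130)
    r.append("%6.1f(%d)"%(np.nanmedian(m[k][:,2]) if k.any() else 0,k.sum()))
  print(x0,r)
```

```text
-85 ['   0.0(0)', '   0.0(0)', '   0.0(0)', '  91.3(3)', '  89.5(15)', '  90.1(26)']
-65 ['   0.0(0)', '   0.0(0)', '   0.0(0)', '   0.0(0)', '   0.0(0)', '   0.0(0)']
-45 ['   0.0(0)', '   0.0(0)', '   0.0(0)', '   0.0(0)', '   0.0(0)', '   0.0(0)']
-25 ['   0.0(0)', '   0.0(0)', '   0.0(0)', '  89.8(8)', '  90.7(3)', '   0.0(0)']
-5 ['   0.0(0)', '  91.3(11)', '  91.3(26)', '  90.5(48)', '  91.3(50)', '   0.0(0)']
15 ['  90.0(22)', '  91.6(52)', '  89.9(50)', '  90.8(48)', '  91.0(48)', '   0.0(0)']
35 ['  90.3(3)', '  91.0(21)', '  91.5(42)', '  91.0(51)', '  90.7(48)', '   0.0(0)']
55 ['   0.0(0)', '   0.0(0)', '   0.0(0)', '  88.7(4)', '  92.1(17)', '   0.0(0)']
75 ['  91.4(5)', '   0.0(0)', '   0.0(0)', '   0.0(0)', '   0.0(0)', '   0.0(0)']
```

View pics/t42.png

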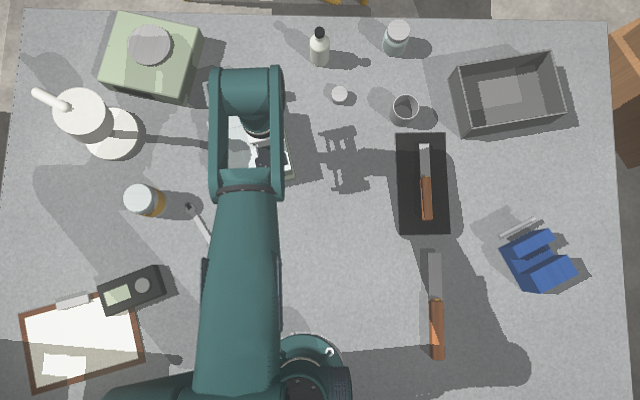

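The lid reads level at about 91 mm, so it is shut. Blade, cup and tin are in place in the top view. Next I'll go up and over to the knob.

Emit:
drive_tool([
  [[0, 0, 0, 0, 0, -3, 0], [0, 0, 0, 0, 0, -7, 0], [0, 0, 0, 0, 0, -11, 20], [0, 0, 0, 0, 0, -11, 40], [0, 0, 0, -1, 4, -11, 60], [0, 0, 0, -1, 8, -11, 60], [0, 0, 0, -1, 12, -11, 60], [0, 0, 0, -1, 16, -11, 60], [0, 0, 0, -1, 16, -11, 60]],
])

```text
time: 54.9
tool_pos: [0.7223, 0.1239, 0.1584]
ee_rot: [-3.134, 0.003, 1.826]
wrist_force: [0.6, 0.2, -1.3]
width: 0.053
```

Run:
```python
from h import *
log(); print(mm(T()[0]), M(-60,-145,0))
s=snap("wrist","w43"); W=cloud(s); np.save("W43.npy",W)
t=snap("top","t43"); m=mm(cloud(t))
for n,m in (("w",mm(W)),("t",m)):
  k=(abs(m[...,0]+62)<25)&(abs(m[...,1]+145)<35)&(m[...,2]>76)&(m[...,2]<92)
  p=m[k]; print(n,len(p),p.mean(0) if len(p) else 0,np.percentile(p,[2,98],axis=0).round(1) if len(p) else 0)
  k=(abs(m[...,0]+0)<80)&(abs(m[...,1])<80)&(m[...,2]<130); print("lid",k.sum(), np.nanmedian(m[k][:,2]))
```

```text
54.9 q [ 0.095  0.522  0.845 -0.004  1.782 -0.162] p [0.7223 0.1239 0.1584] r [-3.134e+00  3.000e-03  1.826e+00] F [ 0.6  0.2 -1.3] T [-0.05 -0.16 -0.07] w 0.053
[ -58.81035888 -146.60237166  158.40439194] [0.72102316 0.12235187 0.        ]
w 728 [ -56.99138192 -148.30154768   83.43754731] [[ -68.6 -160.5   77.3]
 [ -47.3 -136.2   85.5]]
lid 36249 92.01728021900337
t 0 0 0
lid 907 90.82810820901864
```

View pics/w43.png

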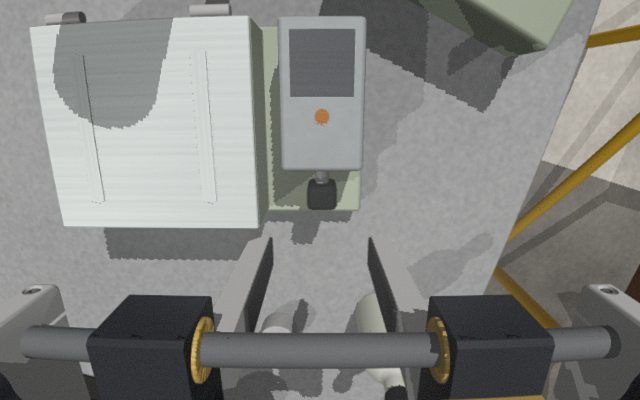

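View pics/t43.png

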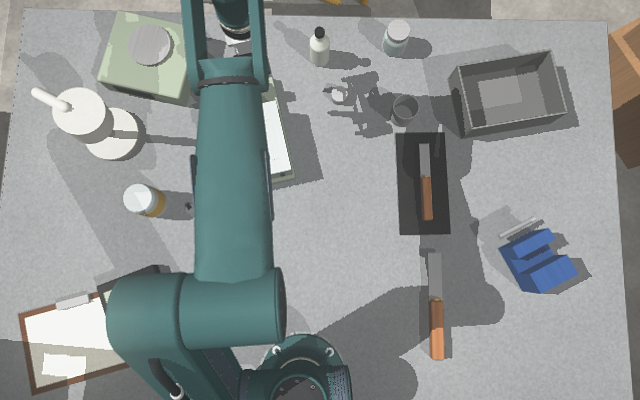

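The lid is flush and shut. The knob is at w43 (321,193), machine (-58,-148), midway between the fingers. I'll descend and look before closing.

Emit:
drive_tool([
  [[0, 0, 0, 0, 0.15, -0.2, 60], [0, 0, 0, 0, 0.15, 4, 60], [0, 0, 0, 0, 0.15, 8, 60], [0, 0, 0, 0, 0.15, 11.5, 60], [0, 0, 0, 0, 0.15, 14, 60], [0, 0, 0, 0, 0.15, 15.1, 60], [0, 0, 0, 0, 0.15, 15.1, 60], [0, 0, 0, 0, 0.15, 15.1, 60]],
])

```text
time: 55.8
tool_pos: [0.7213, 0.1229, 0.0144]
ee_rot: [-3.14, 0.004, 1.826]
wrist_force: [0.6, -0.5, 0.5]
width: 0.0563
```

Run:
```python
from h import *
log(); print(mm(T()[0]))
s=snap("wrist","w44")
```

```text
55.8 q [ 0.094  0.558  1.077 -0.005  1.507 -0.161] p [0.7213 0.1229 0.0144] r [-3.14   0.004  1.826] F [ 0.6 -0.5  0.5] T [-0.08 -0.08 -0.01] w 0.0563
[ -59.55894731 -145.36649404   14.38841046]
```

View pics/w44.png

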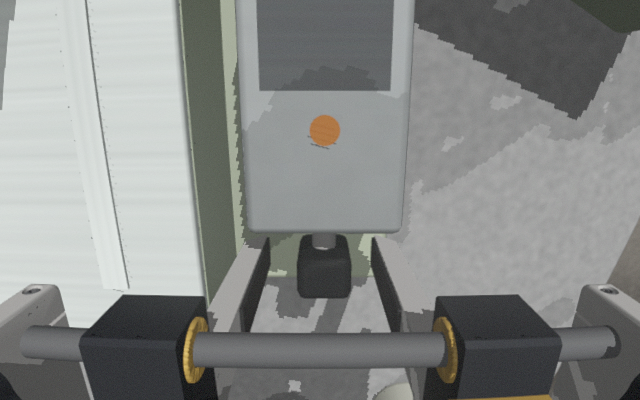

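The fingers straddle the knob (323,265) evenly. I'll go slightly lower, then close.

Emit:
drive_tool([
  [[0, 0, 0, 0, 0, 0.5, 60], [0, 0, 0, 0, 0, 0.5, 60], [0, 0, 0, 0, 0, 0.5, 40], [0, 0, 0, 0, 0, 0.5, 20], [0, 0, 0, 0, 0, 0.5, 10], [0, 0, 0, 0, 0, 0.5, 5], [0, 0, 0, 0, 0, 0.5, 5], [0, 0, 0, 0, 0, 0.5, 5]],
])

```text
time: 56.65
tool_pos: [0.7232, 0.1232, 0.0099]
ee_rot: [3.139, 0.005, 1.826]
wrist_force: [5.3, 1.0, -2.5]
width: 0.0255
```

Run:
```python
from h import *
log(); print(mm(T()[0]))
s=snap("wrist","w45")
```

```text
56.65 q [ 0.094  0.562  1.081 -0.004  1.495 -0.161] p [0.7232 0.1232 0.0099] r [3.139 0.005 1.826] F [ 5.3  1.  -2.5] T [ 0.18 -1.01 -0.01] w 0.0255
[ -59.6829023  -147.32100687    9.88088218]
```

View pics/w45.png

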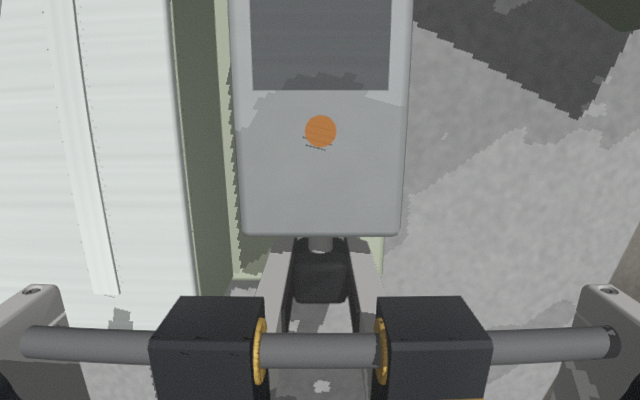

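Gripped (width 25.5 mm; the knob at (320,270) is between the pads). Now pull.

Emit:
drive_tool([
  [[0, 0, 0, -0.6, 0, 0, 5], [0, 0, 0, -1.2, 0, 0, 5], [0, 0, 0, -1.8, 0, 0, 5], [0, 0, 0, -2.4, 0, 0, 5], [0, 0, 0, -2.9, 0, 0, 5], [0, 0, 0, -3.2, 0, 0, 5], [0, 0, 0, -3.3, 0, 0, 5], [0, 0, 0, -3.3, 0, 0, 5], [0, 0, 0, -3.3, 0, 0, 5]],
])

```text
time: 57.6
tool_pos: [0.7307, 0.0946, 0.0098]
ee_rot: [3.14, -0.001, 1.828]
wrist_force: [0.0, 8.3, -1.0]
width: 0.0256
```

Run:
```python
from h import *
log(); print(mm(T()[0])); F=np.array(robot.get_obs()['wrist_force']); print(F@MX)
s=snap("wrist","w46")
```

```text
57.6 q [ 5.10e-02  5.70e-01  1.07e+00  1.00e-03  1.50e+00 -2.06e-01] p [0.7307 0.0946 0.0098] r [ 3.140e+00 -1.000e-03  1.828e+00] F [ 0.   8.3 -1. ] T [ 1.22 -0.19 -0.07] w 0.0256
[ -89.2479422 -147.3752472    9.8298055]
8.059754996277821
```

View pics/w46.png

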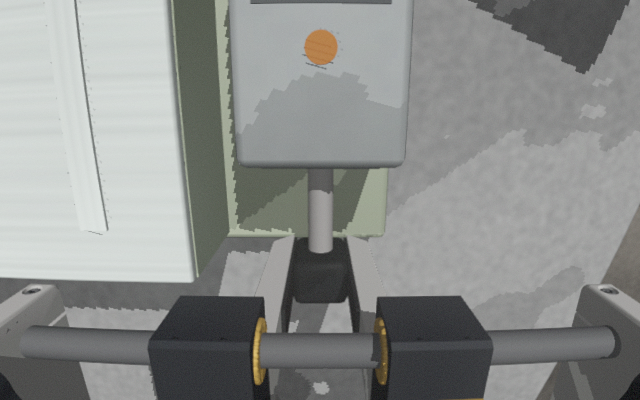

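The knob is out (rod visible, (320,165)-(320,240)), with 8 N at 29.6 mm. I'll pull until the force rises at the stop and hold there.

Emit:
drive_tool([
  [[0, 0, 0, -0.2, 0, 0, 5], [0, 0, 0, -0.4, 0, 0, 5], [0, 0, 0, -0.5, 0, 0, 5], [0, 0, 0, -0.5, 0, 0, 5], [0, 0, 0, -0.5, 0, 0, 5], [0, 0, 0, -0.5, 0, 0, 5], [0, 0, 0, -0.5, 0, 0, 5], [0, 0, 0, -0.5, 0, 0, 5], [0, 0, 0, -0.5, 0, 0, 5], [0, 0, 0, -0.5, 0, 0, 5], [0, 0, 0, -0.5, 0, 0, 5], [0, 0, 0, -0.5, 0, 0, 5], [0, 0, 0, -0.5, 0, 0, 5], [0, 0, 0, -0.5, 0, 0, 5], [0, 0, 0, -0.5, 0, 0, 5], [0, 0, 0, -0.5, 0, 0, 5]],
])

```text
time: 59.25
tool_pos: [0.7306, 0.0948, 0.0098]
ee_rot: [3.14, -0.008, 1.83]
wrist_force: [0.0, 10.8, 0.6]
width: 0.0255
```

Run:
```python
from h import *
log(); print(mm(T()[0])); F=np.array(robot.get_obs()['wrist_force']); print(F@MX)
s=snap("wrist","w47"); snap("side","s47")
```

```text
59.25 q [ 0.048  0.571  1.068  0.008  1.503 -0.212] p [0.7306 0.0948 0.0098] r [ 3.14  -0.008  1.83 ] F [ 0.  10.8  0.6] T [ 1.47 -0.02 -0.12] w 0.0255
[ -89.12175578 -147.37756433    9.78088689]
10.400039453022565
```

View pics/w47.png

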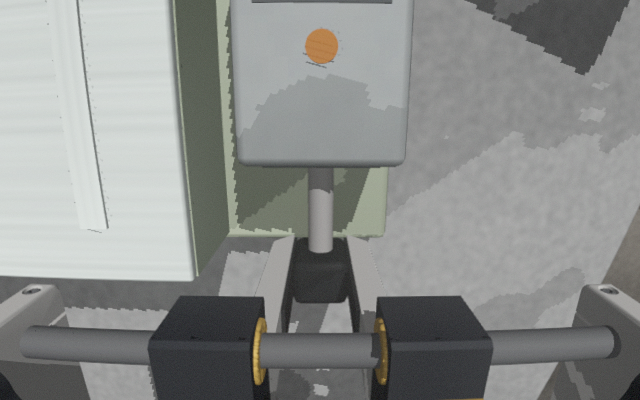

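View pics/s47.png

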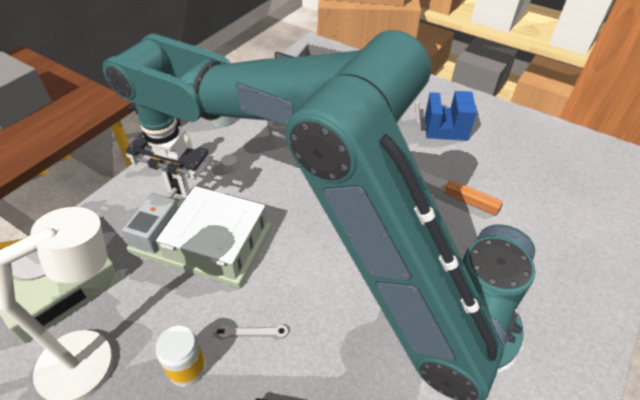

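It's firmly at the stop: another 5 mm commanded gave no movement and the force rose from 8 to 10.4 N. It has been held for over 1.5 s. Now let go.

Emit:
drive_tool([
  [[0, 0, 0, 0, 0, 0, 30], [0, 0, 0, 0, 0, 0, 60], [0, 0, 0, 0, 0, 0, 60], [0, 0, 0, 0, 0, 0, 60], [0, 0, 0, 0, 0, 0, 60], [0, 0, 0, 0, 0, 0, 60], [0, 0, 0, 0, 0, -3, 60], [0, 0, 0, 0, 0, -7, 60], [0, 0, 0, 0, 0, -11, 60], [0, 0, 0, 0, 0, -15, 60], [0, 0, 0, 0, 0, -18, 60], [0, 0, 0, 0, 0, -18, 60]],
])

```text
time: 60.55
tool_pos: [0.7334, 0.0933, 0.1976]
ee_rot: [3.128, -0.005, 1.83]
wrist_force: [-0.3, -0.9, 1.3]
width: 0.0565
```

Run:
```python
from h import *
log(); print(mm(T()[0]))
s=snap("wrist","w48"); m=mm(cloud(s))
k=(abs(m[...,0]+70)<35)&(abs(m[...,1]+147)<35)&(m[...,2]>70)&(m[...,2]<92)&(m[...,0]<-38)
p=m[k]; print(len(p),p.mean(0),np.percentile(p,[2,98],axis=0).round(1))
k=(abs(m[...,0])<80)&(abs(m[...,1])<80)&(m[...,2]<130); print("lid",k.sum(), np.nanpercentile(m[k][:,2],[2,50,98]))
```

```text
60.55 q [ 0.046  0.523  0.767  0.008  1.84  -0.212] p [0.7334 0.0933 0.1976] r [ 3.128 -0.005  1.83 ] F [-0.3 -0.9  1.3] T [-0.05 -0.11 -0.02] w 0.0565
[ -91.25229096 -149.64032951  197.58453569]
720 [ -55.36609109 -148.27200865   81.88355077] [[ -68.1 -160.4   70.8]
 [ -39.6 -135.7   85.7]]
lid 30651 [90.42347598 92.05092961 94.20215972]
```

View pics/w48.png

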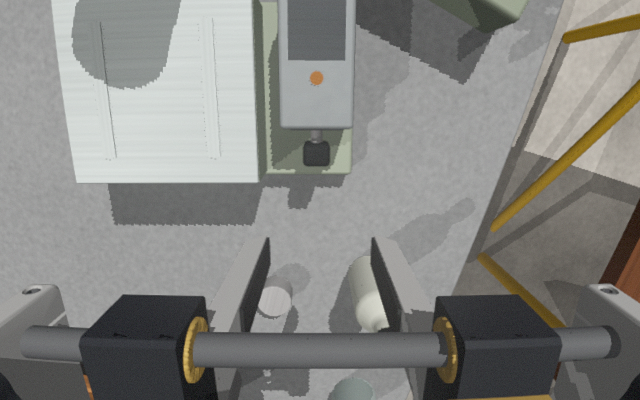

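Run:
```python
from h import *
t=snap("top","t48"); s=snap("side","s48")
W=cloud(t); 
P=proj(t,[[0.455,-0.30,0.017],[0.6,-0.295,0.017]]); print(P)
k=(abs(W[...,0]-.5)<.15)&(abs(W[...,1]+.3)<.07)&(W[...,2]>.012)
p=W[k]; print(k.sum(),np.nanmax(p[:,2]),p.min(0),p.max(0))
k=(abs(W[...,0]-.673)<.05)&(abs(W[...,1]+.2415)<.05)&(W[...,2]>.068); print("cup",W[k].mean(0),W[k][:,2].max())
cv2.imwrite("pics/t48c.png",cv2.resize(t["img"][10:310,180:580],None,fx=2,fy=2))
```

```text
[[424.04626885 195.68326208]
 [421.75192235 140.63166609]]
894 0.07802615044917223 [ 0.37774506 -0.35581229  0.01201381] [ 0.64909412 -0.2307193   0.07802615]
cup [ 0.67191996 -0.24406539  0.07333693] 0.08036056031909229
```

View pics/t48c.png

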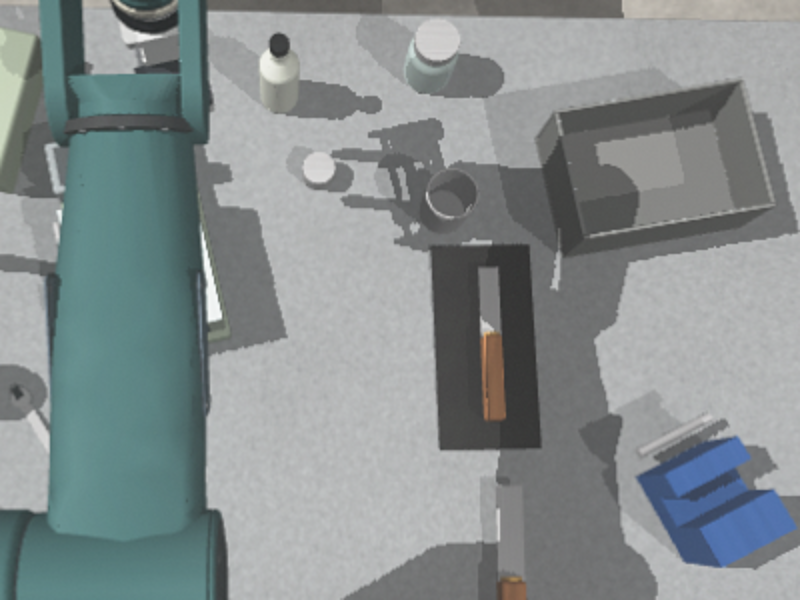

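View pics/s48.png

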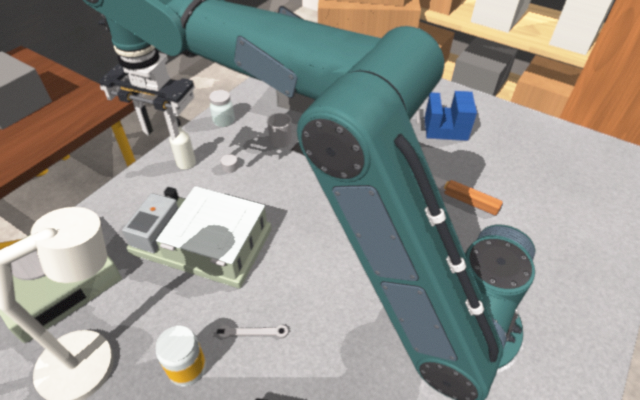

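Run:
```python
from bench import robot
print(robot.get_obs()['time']); print(robot.close_job())
```

```text
60.7
the job is handed in; nothing more can be done
None
```

The job is finished and handed in at about 61 s of the 210 s allowed, with the robot touching nothing.

**What was done:**
- I pried the lid up with the small blade, swung it fully open and laid the blade back on its mat.
- I poured in the three nuts from the cup, stood the cup back upright and dropped in the three loose nuts.
- I shut the lid, and only then pulled the start knob to its stop, held it there for over 1.5 s and let it go.

**Last checks:**
- **Nuts:** six nuts were in the tub in the last view before the lid was shut. None were left in the cup or seen on the bench.
- **Lid:** level at about 91–92 mm, so shut.
- **Knob:** 29.5 mm of travel by the measured tool position. A further 5 mm of commanded pull gave no movement and raised the force from 8 to 10.4 N. Its front face was back at machine x -68 mm, within the 2–3 mm measuring error of home.
- **Blade and cup:** blade flat on the mat, cup upright and empty.
- **Bystanders:** tin, wrench and large blade were where they were.

**What disagreed:**
- The reported tool point sits about 40 mm beyond the real fingertips, so I corrected for that throughout.
- The blade slipped about 6° in the grip while prying.
- When pressing the lid shut, the fingers stopped about 4 mm higher than calculated, at 18 N. Both cameras showed the lid level and shut.

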